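# Charge the returned battery packs and tray the pole clamps

## Task

Sort the returned parts on the repair bench: lay each battery pack flat in a bay of its own in the charger with its brass contacts facing down (turn over any pack that has arrived contacts up), and lay the pole clamps flat in the steel tray. Only when every pack is in the charger, press the rocker on the power strip fully over to on; leave the other things on the bench where they are.

Things in the scene. Friction and masses are not known exactly. Their poses are not given: they have to be found in the camera images.
- pack_1_mid (a point): grey battery pack 58 (x) x 86 (y) x 34 mm (z), 0.25 kg; this point: its centre. Face +z has ribs and a charge window; face -z has a dark strip with four brass contacts. Right way up (contacts down) when z points up; some start upside down, contacts up. Lies on the bench at the start; may be absent. Stands steadily on any face, even its 58 x 34 mm end, and fits a bay either way round
- pack_2_mid (a point): grey battery pack 58 (x) x 86 (y) x 34 mm (z), 0.25 kg; this point: its centre. Face +z has ribs and a charge window; face -z has a dark strip with four brass contacts. Right way up (contacts down) when z points up; some start upside down, contacts up. Lies on the bench at the start; may be absent. Stands steadily on any face, even its 58 x 34 mm end, and fits a bay either way round
- pack_3_mid (a point): grey battery pack 58 (x) x 86 (y) x 34 mm (z), 0.25 kg; this point: its centre. Face +z has ribs and a charge window; face -z has a dark strip with four brass contacts. Right way up (contacts down) when z points up; some start upside down, contacts up. Lies on the bench at the start; may be absent. Stands steadily on any face, even its 58 x 34 mm end, and fits a bay either way round
- pack_4_mid (a point): grey battery pack 58 (x) x 86 (y) x 34 mm (z), 0.25 kg; this point: its centre. Face +z has ribs and a charge window; face -z has a dark strip with four brass contacts. Right way up (contacts down) when z points up; some start upside down, contacts up. Lies on the bench at the start; may be absent. Stands steadily on any face, even its 58 x 34 mm end, and fits a bay either way round
- clamp_1_grip (a point): aluminium pole clamp, 0.22 kg, flat C-frame 26 mm high: spine 18 mm wide, 80 mm long (y); arms 16 mm wide run 42 mm to +x from its ends, 48 mm gap between. Black knob, 25 mm across, stands out 22 mm past the +y arm; its screw's foot reaches 13 mm into the gap, 35 mm from the spine's middle line. This point: middle of the spine, half-way up; grip across x here. z is up. May be absent
- clamp_2_grip (a point): aluminium pole clamp, 0.22 kg, flat C-frame 26 mm high: spine 18 mm wide, 80 mm long (y); arms 16 mm wide run 42 mm to +x from its ends, 48 mm gap between. Black knob, 25 mm across, stands out 22 mm past the +y arm; its screw's foot reaches 13 mm into the gap, 35 mm from the spine's middle line. This point: middle of the spine, half-way up; grip across x here. z is up. May be absent
- charger: fixed white desk charger 304 mm (x) x 124 mm (y), 25 mm high to the tops of its lips, with three bays in a row along x, 96 mm apart; origin at the centre of its underside, z up
- bay_1 (a point): bay of the charger: this point is the middle of the bay's floor, 18 mm above the bench. The bay is 68 mm wide (x) by 96 mm long (y), for one pack lying with its length along y, with lips 7 mm high at the ends and corners, open at the middle of the long sides for the fingers
- bay_2 (a point): bay of the charger: this point is the middle of the bay's floor, 18 mm above the bench. The bay is 68 mm wide (x) by 96 mm long (y), for one pack lying with its length along y, with lips 7 mm high at the ends and corners, open at the middle of the long sides for the fingers
- bay_3 (a point): bay of the charger: this point is the middle of the bay's floor, 18 mm above the bench. The bay is 68 mm wide (x) by 96 mm long (y), for one pack lying with its length along y, with lips 7 mm high at the ends and corners, open at the middle of the long sides for the fingers
- tray: fixed open stainless tray 240 mm (x) x 160 mm (y), 28 mm high, walls and floor 4 mm thick; origin at the centre of its underside, z up
- strip: fixed beige metal power strip 260 mm long (y) x 52 mm wide (x) x 42 mm high at the back of the bench; origin at the centre of its underside, z up. Its top carries three sockets and, 85 mm from its middle towards +y, the black rocker
- rocker_on (a point): point on top of the raised half of the black rocker (the half towards the strip's +y end), 15 mm from the rocker's pivot line; it moves with the rocker. Press here from above. The rocker is 28 mm wide (across the strip) and 44 mm long; the half that is down lies level, 6.5 mm above the strip's top
- rocker_pivot (a point): fixed point on the strip above the rocker's pivot line, at the height of a rocker half that is down level (48.5 mm above the bench); the raised half is fully pressed when it lies level at this height
- rocker (a joint): rocker angle in rad: 0 is off, 0.35 is fully on; it takes about 4 N at the end of the raised half and stays where it is left
- petri_dish: bystander: closed green glass petri dish, 100 mm across, 18 mm high
- gauge_block: bystander: aluminium gauge block 35 x 100 x 20 mm
- vial_rack: bystander: amber plastic vial rack 70 x 160 x 50 mm with white-capped vials, 81 mm high over all
- implant_shell: bystander: domed titanium implant shell, 84 mm across, 29 mm high
Mind the look-alikes: they are no part of the job. What is shaped like the part that bears pack_4_mid but orange is not meant.

How it is judged:
On the way, in this order (a step that is already met when the one before it is completed fails the run):
1. every battery pack lies flat in a charger bay, contacts down, with the rocker still off (angle between each of pack_1_mid, pack_2_mid, pack_3_mid, pack_4_mid's own z axis and vertical below 0.06 rad and ((x of pack_1_mid in the frame of bay_1 between -0.009 and 0.009 m and y of pack_1_mid in the frame of bay_1 between -0.009 and 0.009 m and z of pack_1_mid in the frame of bay_1 between 0.01 and 0.021 m) or (x of pack_1_mid in the frame of bay_2 between -0.009 and 0.009 m and y of pack_1_mid in the frame of bay_2 between -0.009 and 0.009 m and z of pack_1_mid in the frame of bay_2 between 0.01 and 0.021 m) or (x of pack_1_mid in the frame of bay_3 between -0.009 and 0.009 m and y of pack_1_mid in the frame of bay_3 between -0.009 and 0.009 m and z of pack_1_mid in the frame of bay_3 between 0.01 and 0.021 m)) and ((x of pack_2_mid in the frame of bay_1 between -0.009 and 0.009 m and y of pack_2_mid in the frame of bay_1 between -0.009 and 0.009 m and z of pack_2_mid in the frame of bay_1 between 0.01 and 0.021 m) or (x of pack_2_mid in the frame of bay_2 between -0.009 and 0.009 m and y of pack_2_mid in the frame of bay_2 between -0.009 and 0.009 m and z of pack_2_mid in the frame of bay_2 between 0.01 and 0.021 m) or (x of pack_2_mid in the frame of bay_3 between -0.009 and 0.009 m and y of pack_2_mid in the frame of bay_3 between -0.009 and 0.009 m and z of pack_2_mid in the frame of bay_3 between 0.01 and 0.021 m)) and ((x of pack_3_mid in the frame of bay_1 between -0.009 and 0.009 m and y of pack_3_mid in the frame of bay_1 between -0.009 and 0.009 m and z of pack_3_mid in the frame of bay_1 between 0.01 and 0.021 m) or (x of pack_3_mid in the frame of bay_2 between -0.009 and 0.009 m and y of pack_3_mid in the frame of bay_2 between -0.009 and 0.009 m and z of pack_3_mid in the frame of bay_2 between 0.01 and 0.021 m) or (x of pack_3_mid in the frame of bay_3 between -0.009 and 0.009 m and y of pack_3_mid in the frame of bay_3 between -0.009 and 0.009 m and z of pack_3_mid in the frame of bay_3 between 0.01 and 0.021 m)) and ((x of pack_4_mid in the frame of bay_1 between -0.009 and 0.009 m and y of pack_4_mid in the frame of bay_1 between -0.009 and 0.009 m and z of pack_4_mid in the frame of bay_1 between 0.01 and 0.021 m) or (x of pack_4_mid in the frame of bay_2 between -0.009 and 0.009 m and y of pack_4_mid in the frame of bay_2 between -0.009 and 0.009 m and z of pack_4_mid in the frame of bay_2 between 0.01 and 0.021 m) or (x of pack_4_mid in the frame of bay_3 between -0.009 and 0.009 m and y of pack_4_mid in the frame of bay_3 between -0.009 and 0.009 m and z of pack_4_mid in the frame of bay_3 between 0.01 and 0.021 m)) and value of joint rocker below 0.15 rad), for 0.2 s.
2. the rocker is pressed fully over to on (value of joint rocker above 0.3 rad), for 0.2 s.
At the end, for the whole second after the job is handed in: each pack lies in a bay, contacts down, level within 0.06 rad, its centre within 9 mm of the bay's middle along x and y and 10 to 21 mm above its floor; each clamp lies flat (0.15 rad) in the tray, its spine's middle inside the walls; all at rest; rocker past 0.30 rad (angle between each of pack_1_mid, pack_2_mid, pack_3_mid, pack_4_mid's own z axis and vertical below 0.06 rad and ((x of pack_1_mid in the frame of bay_1 between -0.009 and 0.009 m and y of pack_1_mid in the frame of bay_1 between -0.009 and 0.009 m and z of pack_1_mid in the frame of bay_1 between 0.01 and 0.021 m) or (x of pack_1_mid in the frame of bay_2 between -0.009 and 0.009 m and y of pack_1_mid in the frame of bay_2 between -0.009 and 0.009 m and z of pack_1_mid in the frame of bay_2 between 0.01 and 0.021 m) or (x of pack_1_mid in the frame of bay_3 between -0.009 and 0.009 m and y of pack_1_mid in the frame of bay_3 between -0.009 and 0.009 m and z of pack_1_mid in the frame of bay_3 between 0.01 and 0.021 m)) and ((x of pack_2_mid in the frame of bay_1 between -0.009 and 0.009 m and y of pack_2_mid in the frame of bay_1 between -0.009 and 0.009 m and z of pack_2_mid in the frame of bay_1 between 0.01 and 0.021 m) or (x of pack_2_mid in the frame of bay_2 between -0.009 and 0.009 m and y of pack_2_mid in the frame of bay_2 between -0.009 and 0.009 m and z of pack_2_mid in the frame of bay_2 between 0.01 and 0.021 m) or (x of pack_2_mid in the frame of bay_3 between -0.009 and 0.009 m and y of pack_2_mid in the frame of bay_3 between -0.009 and 0.009 m and z of pack_2_mid in the frame of bay_3 between 0.01 and 0.021 m)) and ((x of pack_3_mid in the frame of bay_1 between -0.009 and 0.009 m and y of pack_3_mid in the frame of bay_1 between -0.009 and 0.009 m and z of pack_3_mid in the frame of bay_1 between 0.01 and 0.021 m) or (x of pack_3_mid in the frame of bay_2 between -0.009 and 0.009 m and y of pack_3_mid in the frame of bay_2 between -0.009 and 0.009 m and z of pack_3_mid in the frame of bay_2 between 0.01 and 0.021 m) or (x of pack_3_mid in the frame of bay_3 between -0.009 and 0.009 m and y of pack_3_mid in the frame of bay_3 between -0.009 and 0.009 m and z of pack_3_mid in the frame of bay_3 between 0.01 and 0.021 m)) and ((x of pack_4_mid in the frame of bay_1 between -0.009 and 0.009 m and y of pack_4_mid in the frame of bay_1 between -0.009 and 0.009 m and z of pack_4_mid in the frame of bay_1 between 0.01 and 0.021 m) or (x of pack_4_mid in the frame of bay_2 between -0.009 and 0.009 m and y of pack_4_mid in the frame of bay_2 between -0.009 and 0.009 m and z of pack_4_mid in the frame of bay_2 between 0.01 and 0.021 m) or (x of pack_4_mid in the frame of bay_3 between -0.009 and 0.009 m and y of pack_4_mid in the frame of bay_3 between -0.009 and 0.009 m and z of pack_4_mid in the frame of bay_3 between 0.01 and 0.021 m)) and x of clamp_1_grip in the frame of tray between -0.115 and 0.115 m and y of clamp_1_grip in the frame of tray between -0.075 and 0.075 m and z of clamp_1_grip in the frame of tray between 0.005 and 0.028 m and angle between the z axis of each of clamp_1_grip, clamp_2_grip and the z axis of tray, either way round below 0.15 rad and x of clamp_2_grip in the frame of tray between -0.115 and 0.115 m and y of clamp_2_grip in the frame of tray between -0.075 and 0.075 m and z of clamp_2_grip in the frame of tray between 0.005 and 0.028 m and linear speed of each of pack_1, pack_2, pack_3, pack_4, clamp_1, clamp_2 below 0.03 m/s and value of joint rocker above 0.3 rad); the robot touches nothing.
It fails at once if the petri dish is moved more than 30 mm (distance of petri_dish from where it was at the start of the episode above 0.03 m).
It fails at once if the gauge block is moved more than 30 mm (distance of gauge_block from where it was at the start of the episode above 0.03 m).
It fails at once if the vial rack is moved more than 30 mm (distance of vial_rack from where it was at the start of the episode above 0.03 m).
It fails at once if the implant shell is moved more than 30 mm (distance of implant_shell from where it was at the start of the episode above 0.03 m).
Of pack_1, pack_2, pack_3, pack_4 only 3 to 3 are there at a start; the rules pass over those that are not, and their reading is None.
Of clamp_1, clamp_2 only 1 to 2 are there at a start; the rules pass over those that are not, and their reading is None.
At some moment in a run one of pack_1, pack_2, pack_3, pack_4, clamp_1, clamp_2 may be knocked a few centimetres aside while the robot is not near it.
Once in a run the grip may slacken for a moment while it holds something.
It also fails if it takes over 210 s, if anything falls off the work surface, if the arm or the gripper's body presses on something with over 40 N, if the wrist force passes 120 N, or if a joint passes its speed limit or range.

## Robot

A 6-joint arm with a two-finger parallel gripper is mounted at the origin on the work surface. World frame = base frame: x ahead of the robot, y to its left, z up, the work surface at z = 0. Lengths are in m, angles in rad, forces in N, time in s.
With the tool pointing down it reaches from about 0.375 to 0.9 m from the base axis. Payload 3.1 kg.
Tool frame: the origin (TCP) lies at the very end of the fingers, on their centre line; the grasp point (between the pads) lies 19 mm behind it; x points along the fingers, z is the direction in which the jaws open and shut, and the axes are right-handed (so a half turn about x gives the same grasp; the last joint's range is limited). The gripper opens to 85 mm and grips with 20 to 120 N. Pads are 22 mm wide; open, the fingers measure 114 mm over their backs; the gripper's body (76 mm by 85 mm) begins 54 mm behind the grasp point. The pads swing forward as they close: fully open they stand 13 mm farther back than shut.
Start: joints at [-0.178, 0.527, 1.433, -0, 1.181, -0.178], TCP at [0.625, 0, 0.231] pointing down, gripper open.
Joint ranges: [-3.08, 3.08], [-0.75, 2.2], [0.22, 2.44], [-1.43, 4.57], [0, 2.65], [-2.85, 2.85]. Speed limits (rad/s): [2.79, 2.79, 3.14, 3.14, 3.14, 3.14].

## Interface

Orientations are given as a unit quaternion [x, y, z, w].
In Python, from station import manip, viewer, job gives the robot as it stands.
- The arm moves only by the tool move_arm, never from a script. Its argument "deltas" is one flat list of numbers, 7 for each row, row after row: the finger opening in mm, from 0 to 85.4, then the shift along the tool's x, y, z in mm, then the turn, a rotation vector about the tool's x, y, z in degrees. In form: [jaw, tx, ty, tz, rx, ry, rz, jaw, tx, ty, tz, rx, ry, rz, ...]. A call has 1 to 10 rows; each row shifts and turns the commanded pose from where the row before left it, along the tool's axes as they then stand; what a row does not reach is not made up. A row lasts 1/10 s, in which the tool goes at most 50 mm and 8.59 degrees, less where a joint would pass 70% of its speed; a pose out of reach is approached as far as the arm can. A call is refused whole if a number of a shift passes 50 or a number of a turn 8.59, either way. A call with a gripper value outside its range is refused whole. The fingers move at their own pace and stop on an object; "force" is the grip in N (left out, the last holds). Time passes only in rows, so rows that do not move let the fingers close. It gives the time, the measured TCP pose, the force and the opening at its end, in the units of the state.
- manip.sense(): the state, without advancing time (a new reading comes with each control period).
- viewer.snapshot(name): name is "scene" or "side" or "wrist"; returns a dict with "image" (400x640x3 uint8, red, green, blue), "depth" (400x640 float32, m along the optical axis (not along the pixel's ray), 0 where there is no reading), "fovy" (degrees; the focal length in pixels is half the picture's height over the tangent of half this angle, whatever the lens; pixels are square), "cx", "cy" (the principal point, pixels), "k1" (the pictures are not rectified: a ray, as slopes to the right and down, at radius r is drawn at 1 + k1 r^2 times it, then the intrinsics apply), "R" (3x3) and "t" (3): a world point X has camera coordinates R X + t. Camera axes: x right, y down, z forward; pixel columns grow to the right and rows downward; lengths in m; the calibration is good to about 2 mm. A picture is of the moment at which its call begins.
- job.sign_off(): hands the job in, once; it reports no verdict.
The state is a dict: "t": time; "q": joint angles; "qd": joint speeds; "tau": joint torques, N m; "tcp_pos": TCP position; "tool_rot": TCP orientation; "force": force on the tool from outside, world axes, zero at the start; "ft_torque": the same for the moment, N m; "finger_gap": opening from 0.0 (shut) to 1.0 (fully open).
Only numpy, scipy, OpenCV 4.12 (cv2) and the standard library are available. Lean on these libraries where they do the work, as an engineer would, in place of code of your own. Each camera call takes 0.05 s, during which the arm holds its last target.

## Working session

There is one attempt and no reset: what is moved stays moved. The work goes in short steps, Python scripts to look and compute and a tool call to move; the robot and the scene stay as the last step left them, time stands still between calls to the robot, and variables do not carry over. Pictures are saved under pics/ and viewed, and the job is handed in when it is done.

Besides the shell and the picture viewer there is one more tool, called after "Request:" in YAML: its name, and indented under it one key for each argument. move_arm: Moves the arm, as the interface text tells. Its arguments: {"type":"object","properties":{"deltas":{"type":"array"},"force":{"type":"number"}},"required":["deltas"]}

```bash
ls; mkdir -p pics
cat > h.py <<'E'
import numpy as np, cv2, sys, json
from station import manip, viewer, job
def snap(n, name, crop=None, scale=1):
    s=viewer.snapshot(n); im=s["image"][:,:,::-1].copy()
    np.savez('pics/%s.npz'%name, **{k:np.asarray(v) for k,v in s.items()})
    if crop: x0,y0,x1,y1=crop; im=im[y0:y1,x0:x1]
    if scale!=1: im=cv2.resize(im,None,fx=scale,fy=scale,interpolation=cv2.INTER_CUBIC)
    cv2.imwrite('pics/%s.png'%name, im); return s
def load(name): return dict(np.load('pics/%s.npz'%name))
def crop(name,new,c,scale):
    s=load(name); x0,y0,x1,y1=c; im=s["image"][y0:y1,x0:x1,::-1]
    cv2.imwrite('pics/%s.png'%new, cv2.resize(im,None,fx=scale,fy=scale,interpolation=cv2.INTER_CUBIC))
def cam(s):
    f=200/np.tan(np.radians(float(s["fovy"]))/2); return f,float(s["cx"]),float(s["cy"]),float(s["k1"])
def ray(s,u,v):
    f,cx,cy,k1=cam(s); d=np.array([(u-cx)/f,(v-cy)/f],float); r=d.copy()
    for _ in range(20): r=d/(1+k1*(r@r))
    return np.array([r[0],r[1],1.])
def at_z(s,u,v,z):
    R,t=s["R"],s["t"]; c=-R.T@t; d=R.T@ray(s,u,v); return c+d*(z-c[2])/d[2]
def at_d(s,u,v):
    R,t=s["R"],s["t"]; z=float(s["depth"][int(round(v)),int(round(u))]); return R.T@(ray(s,u,v)*z-t)
def proj(s,X):
    f,cx,cy,k1=cam(s); p=s["R"]@np.asarray(X,float)+s["t"]; a=p[:2]/p[2]; a=a*(1+k1*(a@a)); return a*f+[cx,cy]
E
python3 - <<'E'
from h import *
for n in ("scene","side","wrist"):
    s=snap(n,n+"0",scale=1.25); print(n,s["fovy"],s["cx"],s["cy"],s["k1"],(-s["R"].T@s["t"]).round(3),s["R"][2].round(2))
print(manip.sense())
E
```

```text
pics
scene 55.76512484607127 316.6108701767648 194.8686202518825 -0.08970920901376113 [1.272 0.11  0.691] [-0.74 -0.13 -0.66]
side 57.92821158556784 321.4984659122169 203.65556877818588 -0.027637842905411596 [ 0.245 -0.634  0.544] [ 0.35  0.74 -0.57]
wrist 61.320273896734875 317.11649921806276 197.87188723496791 -0.0412588230395709 [0.625 0.071 0.373] [-0.   -0.28 -0.96]
{'t': 0.15, 'q': array([-1.78524362e-01,  5.28250106e-01,  1.43363550e+00, -3.53962700e-05,
        1.18139353e+00, -1.78507638e-01]), 'qd': array([-4.75983688e-04, -1.45060340e-03, -3.96519601e-03,  1.42820837e-03,
        3.37018182e-06,  1.41345677e-03]), 'tau': array([ 1.17890530e-03, -4.42742836e+01, -1.78276026e+01, -2.15643640e-04,
        5.61750654e-03, -9.84718270e-06]), 'tcp_pos': array([6.24438114e-01, 1.05754256e-04, 2.30551210e-01]), 'tool_rot': array([9.56405912e-05, 7.07695371e-01, 9.33357241e-05, 7.06517688e-01]), 'force': array([-0.84539372,  0.03949942,  0.07044006]), 'ft_torque': array([-0.0500948 ,  0.03267935,  0.02921877]), 'finger_gap': 0.9976081342207531}
```

View pics/scene0.png

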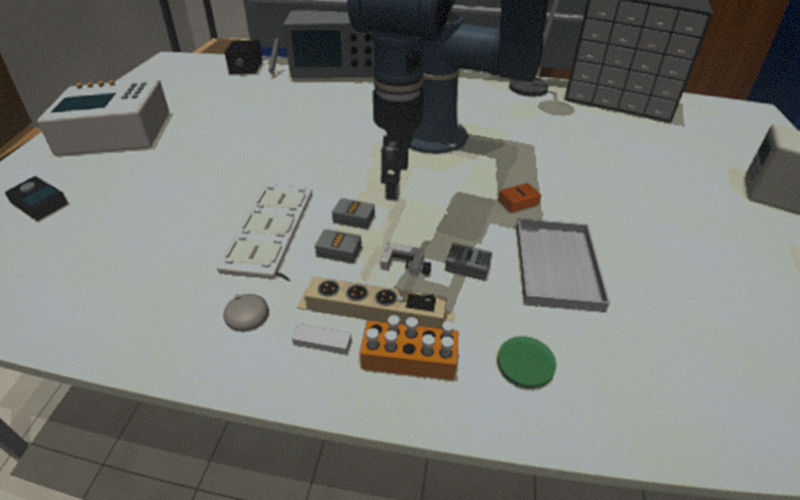

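View pics/side0.png

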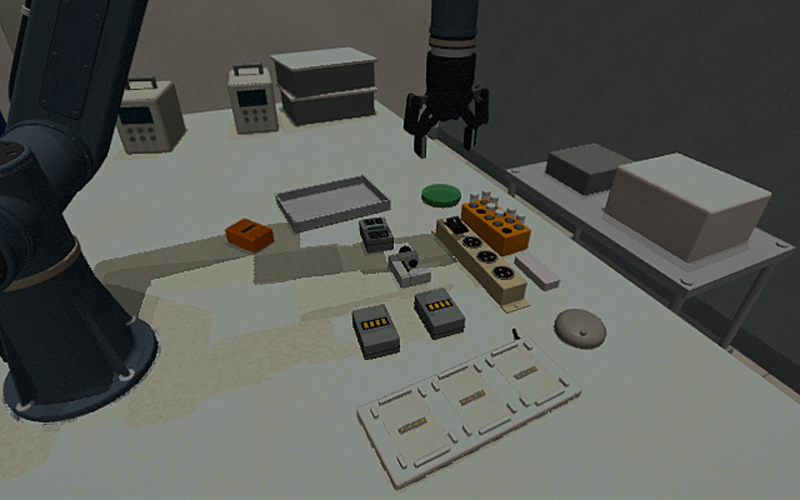

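View pics/wrist0.png

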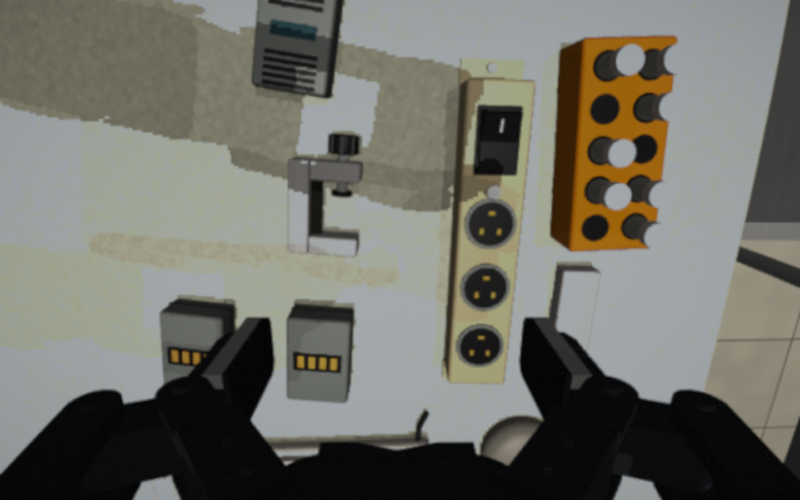

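```bash
cat >> h.py <<'E'
def cloud(s):
    f,cx,cy,k1=cam(s); v,u=np.mgrid[0:400,0:640]; pts=np.stack([u.ravel(),v.ravel()],1).astype(np.float64)
    K=np.array([[f,0,cx],[0,f,cy],[0,0,1]]); n=cv2.undistortPoints(pts.reshape(-1,1,2),K,np.array([k1,0,0,0,0])).reshape(-1,2)
    z=s["depth"].ravel().astype(float); P=np.c_[n*z[:,None],z]; W=(P-s["t"])@s["R"]
    m=z>0; return W[m],s["image"].reshape(-1,3)[m]
def ortho(s,x0,x1,y0,y1,res=0.001,zmax=0.12,zmin=-.01):
    """rows: x from x1 (top) to x0; cols: y from y1 (left) to y0"""
    W,C=cloud(s); m=(W[:,2]<zmax)&(W[:,2]>zmin); W,C=W[m],C[m]
    H=int((x1-x0)/res);Wd=int((y1-y0)/res); im=np.zeros((H,Wd,3),np.uint8); hm=np.full((H,Wd),np.nan)
    r=((x1-W[:,0])/res).astype(int); c=((y1-W[:,1])/res).astype(int)
    o=np.argsort(W[:,2]); ok=(r>=0)&(r<H)&(c>=0)&(c<Wd); o=o[ok[o]]
    im[r[o],c[o]]=C[o][:,::-1]; hm[r[o],c[o]]=W[o,2]; return im,hm
E
python3 - <<'E'
from h import *
s=load("scene0")
print("depth range",s["depth"].min(),s["depth"].max())
im,hm=ortho(s,0.3,0.95,-.45,.45,.002)
k=np.ones((3,3),np.uint8); m=(im.sum(2)==0).astype(np.uint8)
im2=cv2.dilate(im,k); im[m>0]=im2[m>0]
im=cv2.resize(im,(800,578),interpolation=cv2.INTER_NEAREST)
cv2.imwrite('pics/ortho0.png',im)
# table height checks
for n in ("scene0","side0","wrist0"):
    W,C=cloud(load(n)); m=(abs(W[:,2])<.01)&(W[:,0]>.3)&(W[:,0]<.9)&(abs(W[:,1])<.3); print(n,m.sum(),np.median(W[m,2]))
E
```

```text
depth range 0.0 3.7433693
scene0 29491 0.0005082230160313261
side0 26295 -0.0006151973281899038
wrist0 120457 0.00011946563833510982
```

View pics/ortho0.png

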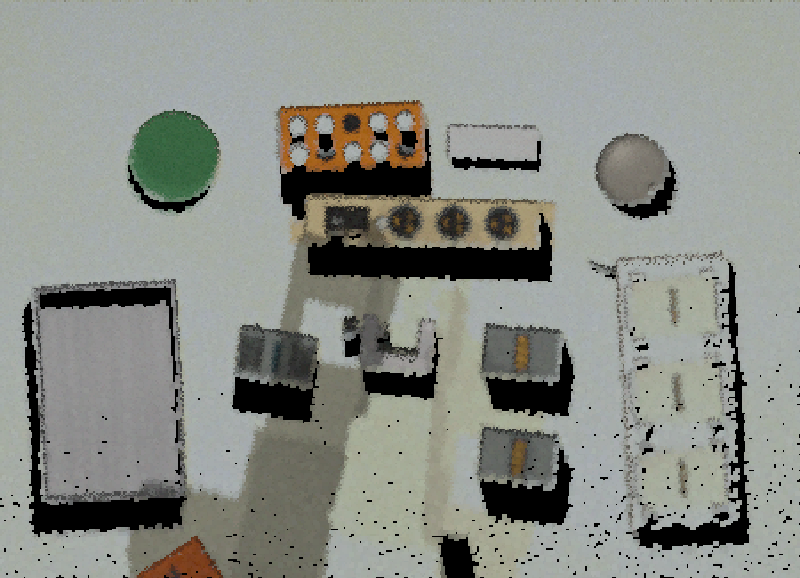

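```bash
cat >> h.py <<'E'
def rect(names,x0,x1,y0,y1,z0,z1,trim=True):
    P=[]
    for n in names:
        W,C=cloud(load(n) if isinstance(n,str) else n); m=(W[:,0]>x0)&(W[:,0]<x1)&(W[:,1]>y0)&(W[:,1]<y1)&(W[:,2]>z0)&(W[:,2]<z1); P.append(W[m])
    P=np.vstack(P); 
    if len(P)<30: return None
    # grid & keep dense cells
    g=np.round(P[:,:2]/.002).astype(int); g0=g.min(0)-2; im=np.zeros(g.max(0)-g0+3,np.uint8); im[tuple((g-g0).T)]=255
    im=cv2.morphologyEx(im,cv2.MORPH_CLOSE,np.ones((5,5))); im=cv2.morphologyEx(im,cv2.MORPH_OPEN,np.ones((5,5)))
    n,l,st,ce=cv2.connectedComponentsWithStats(im); 
    k=1+np.argmax(st[1:,4]); pts=np.argwhere(l==k)
    (cx,cy),(w,h),a=cv2.minAreaRect(pts.astype(np.float32)); c=(np.array([cx,cy])+g0)*.002
    # long axis direction
    ang=np.radians(a if w>h else a+90); 
    return c.round(4),(round(max(w,h)*2+2,1),round(min(w,h)*2+2,1)),round(np.degrees(ang)%180,1),round(float(np.median(P[:,2])),4),len(P)
E
python3 - <<'E'
from h import *
def px(u,v): return .95-v/800*.9, .45-u/800*.9
for nm,(u0,v0,u1,v1),z in [("packT",(225,310,330,420),(.028,.04)),("packA",(475,315,575,420),(.028,.04)),("packB",(470,420,580,530),(.028,.04)),
   ("charger",(600,240,760,560),(.012,.035)),("tray",(15,270,195,540),(.02,.035)),("clamp",(335,300,450,400),(.018,.032)),("strip",(295,185,570,290),(.038,.046)),("orange",(120,530,240,600),(.02,.04))]:
    a,b=px(u0,v0),px(u1,v1)
    for ns in (["scene0"],["side0"],["wrist0"]):
        try: print(nm,ns[0],rect(ns,b[0],a[0],b[1],a[1],*z))
        except Exception as e: print(nm,ns,e)
E
```

```text
packT scene0 (array([0.5495, 0.1369]), (91.8, 61.8), np.float64(80.5), 0.0345, 564)
packT side0 (array([0.5472, 0.1356]), (87.6, 60.4), np.float64(81.3), 0.0332, 393)
packT wrist0 (array([0.5477, 0.1322]), (79.9, 66.0), np.float64(77.5), 0.0342, 4555)
packA scene0 (array([ 0.5547, -0.1369]), (87.3, 59.9), np.float64(86.4), 0.0345, 520)
packA side0 (array([ 0.5508, -0.1397]), (93.9, 64.8), np.float64(82.6), 0.0333, 788)
packA wrist0 (array([ 0.5521, -0.1364]), (96.3, 64.8), np.float64(82.5), 0.034, 3422)
packB scene0 (array([ 0.4385, -0.1345]), (92.5, 60.3), np.float64(82.4), 0.0344, 415)
packB side0 (array([ 0.4352, -0.135 ]), (93.8, 65.9), np.float64(78.7), 0.0333, 887)
packB wrist0 (array([ 0.4374, -0.1215]), (75.9, 61.5), np.float64(85.2), 0.034, 2076)
charger scene0 (array([ 0.5138, -0.3112]), (303.9, 126.7), np.float64(3.1), 0.0185, 3049)
charger side0 (array([ 0.5078, -0.3155]), (312.9, 130.4), np.float64(3.8), 0.0176, 10427)
charger wrist0 (array([ 0.369, -0.307]), (40.0, 32.0), np.float64(90.0), 0.0175, 828)
tray scene0 (array([0.636, 0.263]), (20.0, 10.0), np.float64(90.0), 0.0257, 649)
tray side0 (array([0.409, 0.239]), (12.0, 12.0), np.float64(0.0), 0.0246, 503)
tray wrist0 None
clamp scene0 (array([0.564 , 0.0113]), (106.5, 63.7), np.float64(86.5), 0.0259, 417)
clamp side0 (array([0.5591, 0.0092]), (110.4, 65.9), np.float64(86.4), 0.0246, 422)
clamp wrist0 (array([0.5632, 0.0166]), (107.7, 62.2), np.float64(86.3), 0.0257, 3003)
strip scene0 (array([ 0.7018, -0.0249]), (262.5, 58.7), np.float64(87.4), 0.043, 1732)
strip side0 (array([ 0.6985, -0.03  ]), (265.7, 54.9), np.float64(88.7), 0.0419, 1168)
strip wrist0 (array([ 0.6995, -0.027 ]), (266.0, 60.1), np.float64(87.6), 0.0425, 10729)
orange scene0 (array([0.3025, 0.2483]), (87.4, 61.9), np.float64(123.7), 0.0325, 382)
orange side0 (array([0.2973, 0.2445]), (88.6, 64.2), np.float64(119.4), 0.0328, 416)
orange wrist0 None
```

Request:
move_arm:
  deltas: [85,0,35,-30,3,0,0,85,0,35,-30,3,0,0,85,0,0,-15,3,0,0,85,0,0,0,0,0,0,85,0,0,0,0,0,0]

```text
t: 0.65
tcp_pos: [0.5527, 0.0729, 0.2316]
tool_rot: [0.055, 0.704, -0.055, 0.705]
force: [0.3, -0.1, 0.2]
finger_gap: 0.993
```

```bash
cat >> h.py <<'E'
from scipy.spatial.transform import Rotation as Ro
def pose():
    st=manip.sense(); return np.array(st["tcp_pos"]),Ro.from_quat(st["tool_rot"]),st
def tool(yaw,tilt=0,about='z',flip=0):
    """tool down with jaw (tool z) at world heading yaw deg; then tilt deg about tool z (jaw)."""
    a=np.radians(yaw); z=np.array([np.cos(a),np.sin(a),0]); x=np.array([0,0,-1.]); y=np.cross(z,x)
    return Ro.from_matrix(np.c_[x,y,z])*Ro.from_euler('z',tilt,degrees=True)
def delta(p,R):
    p0,R0,st=pose(); d=R0.inv().apply(np.asarray(p)-p0)*1000; rv=(R0.inv()*R).as_rotvec(degrees=True)
    print("t %.2f now %s | d_mm(old tool axes) %s rot_deg %s"%(st["t"],p0.round(4),d.round(1),rv.round(1)),"gap %.3f"%st["finger_gap"],"F",st["force"].round(1),"q",st["q"].round(2))
    return d,rv
E
python3 - <<'E'
from h import *
s=snap("wrist","w1",scale=1.25); p,R,st=pose(); print(p,R.as_matrix().round(3),st["q"].round(3))
print(rect(["w1"],.48,.62,.07,.22,.028,.04)); print(rect(["w1"],.49,.64,-.07,.08,.018,.032))
E
```

```text
[0.55330608 0.07255048 0.23153664] [[ 0.002  0.156  0.988]
 [-0.     0.988 -0.156]
 [-1.    -0.     0.002]] [-0.07   0.436  1.603 -0.     1.1    0.087]
(array([0.5476, 0.1389]), (92.2, 65.1), np.float64(78.7), 0.0342, 5287)
(array([0.563 , 0.0124]), (108.5, 62.2), np.float64(86.6), 0.0256, 2617)
```

View pics/w1.png

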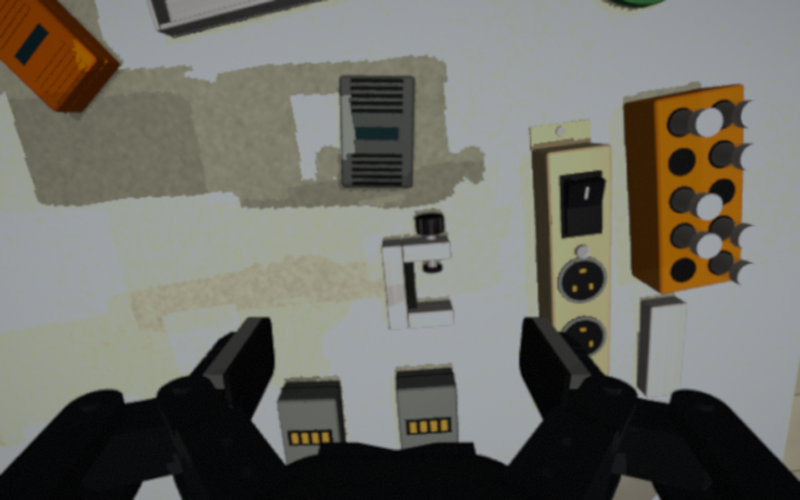

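Run:
```python
from h import *
s=load("w1")
c=np.array([at_z(s,u/1.25,v/1.25,.034)[:2] for u,v in [(341,75),(413,75),(411,187),(341,187)]]);print(c.round(4),c.mean(0).round(4),np.linalg.norm(np.roll(c,-1,0)-c,axis=1).round(4), np.degrees(np.arctan2(*(c[0]+c[1]-c[2]-c[3])[::-1])))
crop("w1","w1c",(250,40,390,280),2.5)
delta([.5478,.137,.10],tool(-9))
```

```text
[[0.5292 0.1857]
 [0.5829 0.1771]
 [0.5689 0.0934]
 [0.5131 0.1022]] [0.5485 0.1396] [0.0544 0.0849 0.0566 0.085 ] 79.79535540787849
t 0.70 now [0.5533 0.0726 0.2315] | d_mm(old tool axes) [131.5  62.8 -15.7] rot_deg [0.  0.1 0. ] gap 0.995 F [0.1 0.4 0. ] q [-0.07  0.44  1.6  -0.    1.1   0.09]
```

View pics/w1c.png

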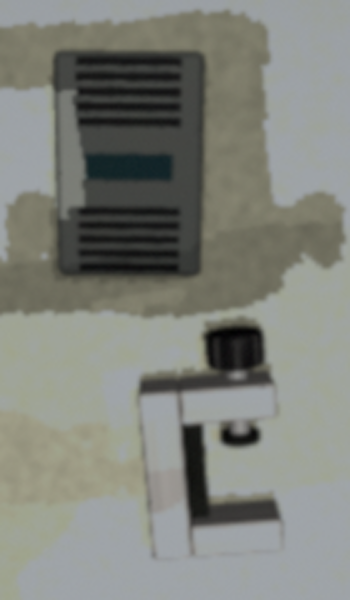

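Request:
move_arm:
  deltas: [85,40,33,-8,1,0,0,85,40,32,-8,0,0,0,85,40,0,0,0,0,0,85,40,0,0,0,0,0,85,30,0,0,0,0,0,85,25,0,0,0,0,0,85,10,0,0,0,0,0,85,0,0,0,0,0,0]

```text
t: 1.5
tcp_pos: [0.5473, 0.1364, 0.008]
tool_rot: [0.062, 0.705, -0.062, 0.704]
force: [-0.7, -0.6, -0.1]
finger_gap: 0.997
```

Run:
```python
from h import *
delta([.548,.138,.006],tool(-10)); snap("side","s1",crop=(200,140,420,300),scale=3)
```

```text
t 1.50 now [0.5473 0.1364 0.008 ] | d_mm(old tool axes) [2.  1.7 0.4] rot_deg [-0.  -0.1  0. ] gap 0.997 F [-0.7 -0.6 -0.1] q [ 0.05  0.79  1.73 -0.    0.63  0.22]
```

View pics/s1.png

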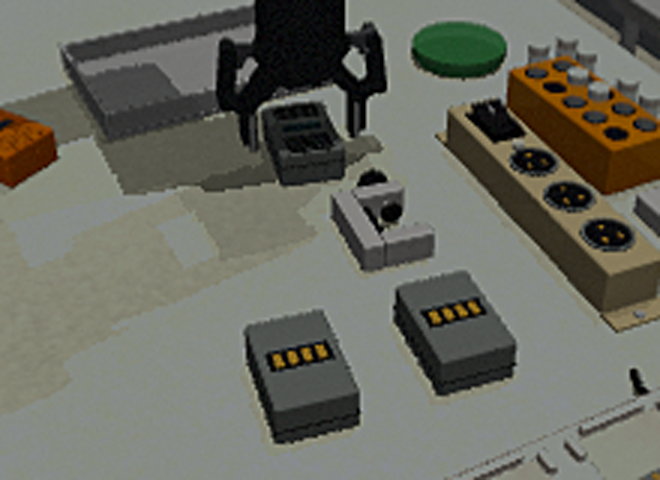

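Request:
move_arm:
  deltas: [40,2,1,0,0,0,0,40,0,0,0,0,0,0,40,0,0,0,0,0,0,40,0,0,0,0,0,0,40,0,0,0,0,0,0,40,0,0,0,0,0,0]
  force: 60

```text
t: 2.15
tcp_pos: [0.5485, 0.1382, 0.0092]
tool_rot: [0.062, 0.703, -0.061, 0.705]
force: [0.2, -0.2, 6.6]
finger_gap: 0.666
```

Request:
move_arm:
  deltas: [40,-10,0,0,0,0,0,40,-20,0,0,0,0,0,40,-30,0,0,-3,0,0,40,-40,0,0,-5.4,0,0,40,-30,0,0,-5,0,0,40,-10,0,0,0,0,0,40,0,0,0,0,0,0]

```text
t: 2.85
tcp_pos: [0.5477, 0.1382, 0.149]
tool_rot: [-0.02, 0.706, 0.02, 0.708]
force: [-0.0, 0.2, -2.8]
finger_gap: 0.662
```

Run:
```python
from h import *
c=np.array([.511,-.3135]); a=np.radians(3.4)
for k in (1,0,-1): print(c+k*.096*np.array([np.cos(a),np.sin(a)]))
delta([.607,-.308,.15],tool(3.4))
```

```text
[ 0.60683102 -0.30780659]
[ 0.511  -0.3135]
[ 0.41516898 -0.31919341]
t 2.85 now [0.5477 0.1382 0.149 ] | d_mm(old tool axes) [  -0.9 -448.9   33.4] rot_deg [-0.1  0.2 -0. ] gap 0.662 F [-0.   0.2 -2.8] q [ 0.05  0.56  1.67  0.    0.92 -0.01]
```

Request:
move_arm:
  deltas: [40,0,-25,3,0,0,0,40,0,-45,4,0,0,0,40,0,-50,4,0,0,0,40,0,-50,4,0,0,0,40,0,-50,4,0,0,0,40,0,-50,4,0,0,0,40,0,-50,4,0,0,0,40,0,-45,3,0,0,0,40,0,-25,2,0,0,0,40,0,-10,1,0,0,0]

```text
t: 3.85
tcp_pos: [0.6026, -0.2612, 0.1447]
tool_rot: [-0.019, 0.708, 0.02, 0.706]
force: [0.6, 0.7, -3.0]
finger_gap: 0.662
```

Run:
```python
from h import *
delta([.607,-.308,.15],tool(3.4))
snap("wrist","w2",scale=1.25)
```

```text
t 3.85 now [ 0.6026 -0.2612  0.1447] | d_mm(old tool axes) [ -5.4 -46.9   1.8] rot_deg [-0.3 -0.2 -0.1] gap 0.662 F [ 0.6  0.7 -3. ] q [-0.58  0.67  1.42 -0.    1.05 -0.63]
```

View pics/w2.png

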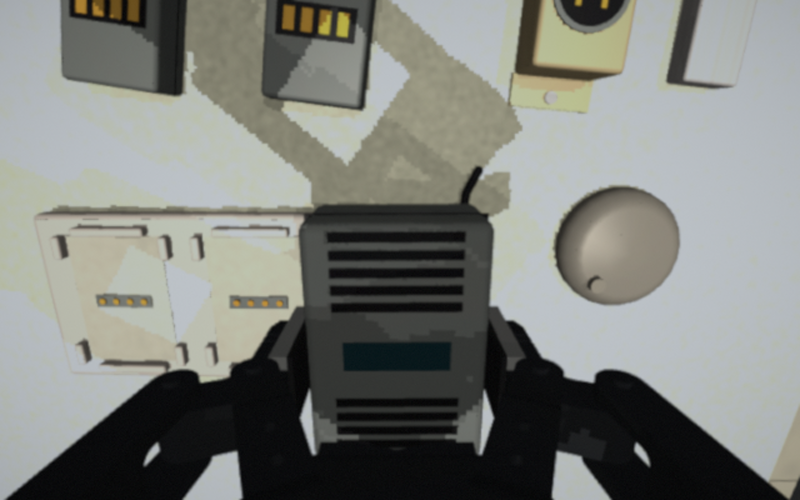

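Run:
```python
from h import *
crop("w2","w2c",(25,150,265,310),3.3)
```

```text
(no output)
```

View pics/w2c.png

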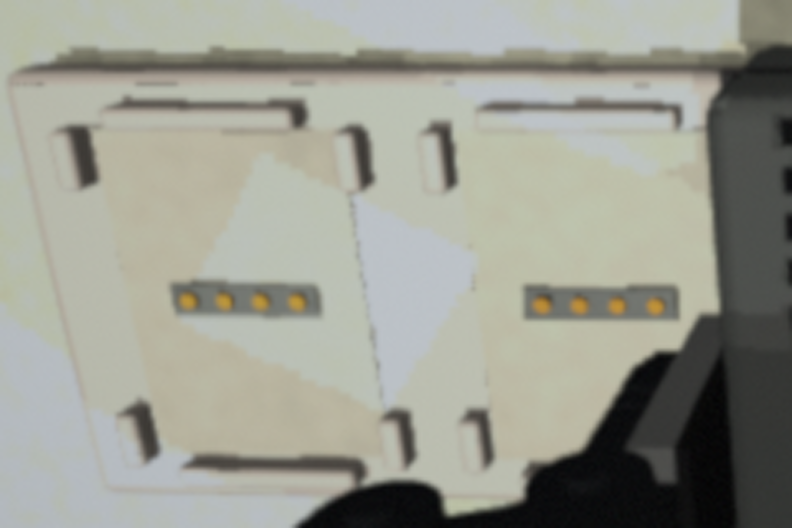

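Run:
```python
from h import *
s=load("w2"); P=lambda x,y,z: at_z(s,25+x/3.3,150+y/3.3,z)[:2]
print("contacts",P(246,300,.0185),P(602,303,.0185), "dist",np.linalg.norm(P(246,300,.0185)-P(602,303,.0185)))
L=np.array([P(66,160,.025),P(348,160,.025),P(398,440,.025),P(131,437,.025)]);print(L.round(4),L.mean(0))
M=np.array([P(433,158,.025),P(470,441,.025)]);print(M.round(4))
E=np.array([P(15,78,.018),P(108,487,.018)]);print("edge",E.round(4),np.linalg.norm(E[0]-E[1]), E.mean(0))
d=P(602,303,.0185)-P(246,300,.0185);print(np.degrees(np.arctan2(d[1],d[0])))
a=np.radians(3.0);ex=np.array([np.cos(a),np.sin(a)])
print("centre from edge", E.mean(0)+.152*ex)
```

```text
contacts [ 0.41402498 -0.31817165] [ 0.51032059 -0.31316636] dist 0.09642560446712391
[[ 0.3759 -0.2794]
 [ 0.4499 -0.2753]
 [ 0.4552 -0.3537]
 [ 0.38   -0.3582]] [ 0.41526098 -0.31664527]
[[ 0.4716 -0.2736]
 [ 0.4749 -0.3527]]
edge [[ 0.3599 -0.2604]
 [ 0.3643 -0.3796]] 0.1192426214360787 [ 0.36210146 -0.31998579]
2.975464423728564
centre from edge [ 0.51389315 -0.31203072]
```

Run:
```python
from h import *
s=load("w2"); p,R,st=pose(); z=p[2]+.0248
P=lambda u,v: R.inv().apply(at_z(s,u/1.25,v/1.25,z)-p)*1000
print("tool-frame window",P(397,357).round(1),"edge",P(305,222).round(1),P(492,222).round(1))
print(at_d(s,397/1.25,300/1.25))
delta([.6066,-.3075,.10],tool(3.0))
```

```text
tool-frame window [-24.8   0.9   0.7] edge [-24.7  44.5 -25.6] [-24.8  44.5  27.9]
[ 0.60251586 -0.24146131  0.16838598]
t 3.90 now [ 0.6028 -0.2612  0.1449] | d_mm(old tool axes) [ 44.8 -46.4   1.3] rot_deg [ 0.2 -0.2 -0.1] gap 0.666 F [ 0.9 -0.9 -2. ] q [-0.58  0.67  1.42 -0.    1.05 -0.63]
```

Request:
move_arm:
  deltas: [40,20,-30,1,0,0,0,40,30,-18,0,0,0,0,40,25,0,0,0,0,0,40,15,0,0,0,0,0,40,0,0,0,0,0,0,40,0,0,0,0,0,0]

```text
t: 4.5
tcp_pos: [0.6078, -0.3048, 0.0574]
tool_rot: [-0.021, 0.707, 0.022, 0.707]
force: [-0.2, 0.2, -2.8]
finger_gap: 0.668
```

Run:
```python
from h import *
delta([.6056,-.3087,.029],tool(3.0))
snap("side","s2",crop=(270,240,490,400),scale=3.5)
```

```text
t 4.50 now [ 0.6078 -0.3048  0.0574] | d_mm(old tool axes) [28.4 -3.8 -2.4] rot_deg [ 0.5 -0.  -0.1] gap 0.668 F [-0.2  0.2 -2.8] q [-0.63  0.81  1.4   0.    0.93 -0.69]
```

View pics/s2.png

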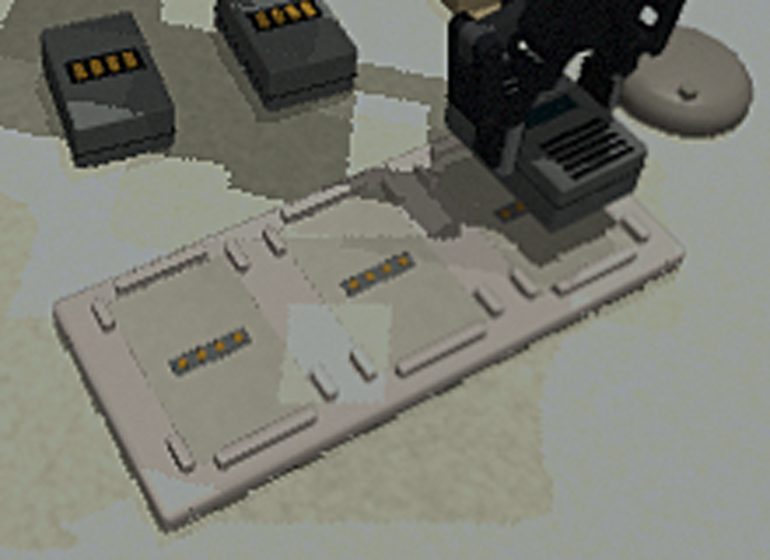

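Request:
move_arm:
  deltas: [40,8,-4,-2.4,0.4,0,0,40,10,0,0,0,0,0,40,6,0,0,0,0,0,40,3,0,0,0,0,0,40,0,0,0,0,0,0,40,0,0,0,0,0,0]

```text
t: 5.15
tcp_pos: [0.6055, -0.3105, 0.0306]
tool_rot: [-0.018, 0.707, 0.018, 0.707]
force: [0.1, -0.0, -3.3]
finger_gap: 0.663
```

Run:
```python
from h import *
delta([.6056,-.3087,.027],tool(3.0))
snap("side","s3",crop=(270,240,490,400),scale=3.5)
```

```text
t 5.15 now [ 0.6055 -0.3105  0.0306] | d_mm(old tool axes) [3.6 1.8 0.1] rot_deg [-0.  0.  0.] gap 0.663 F [ 0.1 -0.  -3.3] q [-0.64  0.85  1.41  0.    0.88 -0.69]
```

View pics/s3.png

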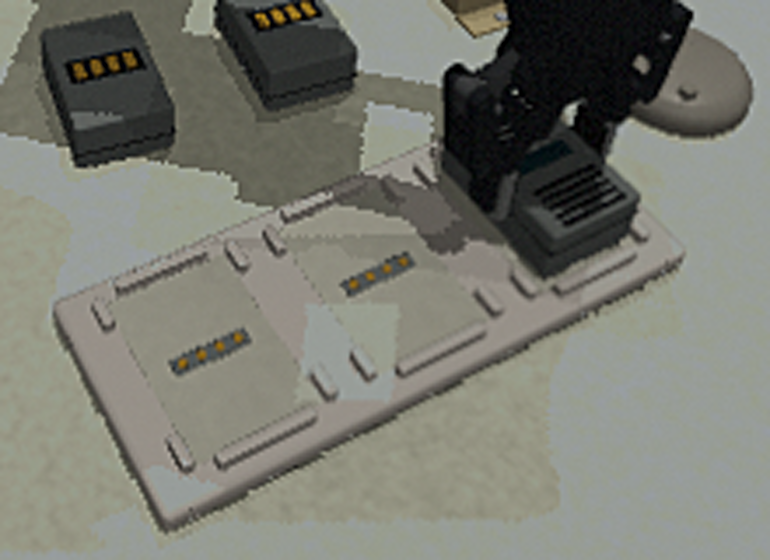

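Request:
move_arm:
  deltas: [40,3,1.5,0,0,0,0,40,0.5,0,0,0,0,0,40,0,0,0,0,0,0,64,0,0,0,0,0,0,72,0,0,0,0,0,0,72,-5,0,0,0,0,0,78,-30,0,0,0,0,0,80,-50,0,0,0,0,0,85,-50,0,0,0,0,0,85,-25,0,0,0,0,0]

```text
t: 6.2
tcp_pos: [0.6076, -0.3105, 0.1932]
tool_rot: [-0.021, 0.704, 0.017, 0.709]
force: [0.6, -0.6, 0.5]
finger_gap: 1.0
```

Run:
```python
from h import *
delta([.5,-.2,.2],tool(-8))
s=snap("side","s4",crop=(230,200,490,400),scale=3)
print(rect(["s4"],.55,.66,-.37,-.25,.046,.058));
```

```text
t 6.20 now [ 0.6076 -0.3105  0.1932] | d_mm(old tool axes) [  -8.2  115.9 -101.6] rot_deg [11.   0.4  0.3] gap 1.000 F [ 0.6 -0.6  0.5] q [-0.64  0.64  1.32 -0.    1.17 -0.69]
(array([ 0.604, -0.313]), (92.0, 70.0), np.float64(90.0), 0.0513, 1218)
```

View pics/s4.png

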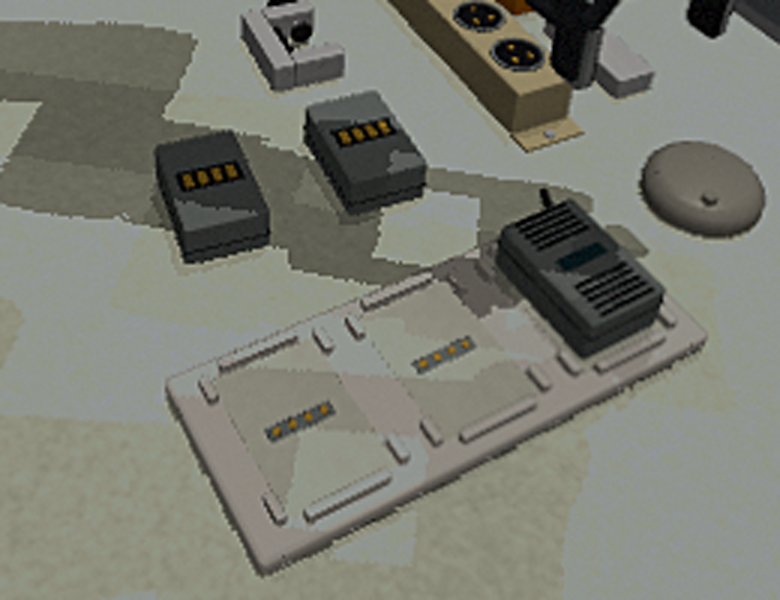

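Request:
move_arm:
  deltas: [85,0,20,-15,4,0,0,85,0,40,-30,4,0,0,85,-5,40,-30,1.5,0,0,85,-5,10,-10,0,0,0,85,0,0,0,0,0,0,85,0,0,0,0,0,0]

```text
t: 6.85
tcp_pos: [0.5266, -0.1972, 0.198]
tool_rot: [0.039, 0.705, -0.041, 0.707]
force: [0.9, -0.9, -0.1]
finger_gap: 0.992
```

Run:
```python
from h import *
delta([.552,-.2,.2],tool(-6))
s=snap("wrist","w3",scale=1.25)
print(rect(["w3"],.50,.61,-.2,-.07,.028,.04)); print(rect(["w3"],.38,.49,-.2,-.07,.028,.04))
```

```text
t 6.85 now [ 0.5266 -0.1972  0.198 ] | d_mm(old tool axes) [-1.9  0.1 25.6] rot_deg [-0.5  0.2  0.1] gap 0.992 F [ 0.9 -0.9 -0.1] q [-0.56  0.48  1.63 -0.    1.02 -0.44]
(array([ 0.5523, -0.1357]), (92.0, 65.0), np.float64(82.1), 0.0341, 6379)
(array([ 0.4345, -0.1304]), (93.2, 64.9), np.float64(83.7), 0.0341, 6274)
```

View pics/w3.png

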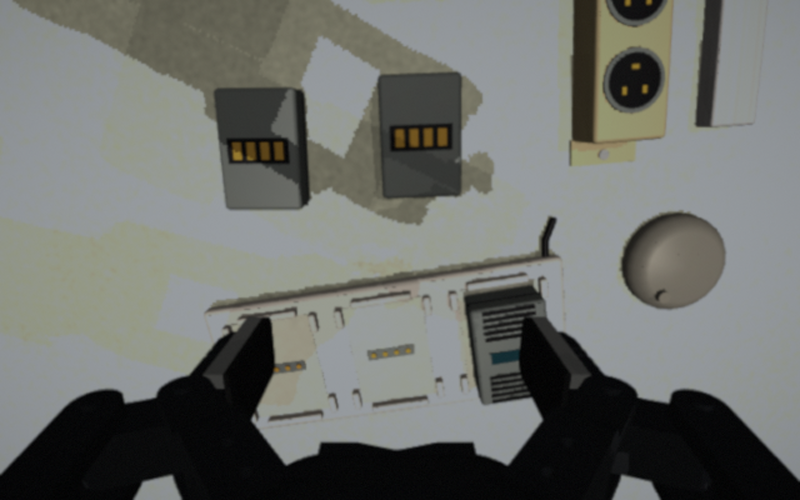

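```bash
cat >> h.py <<'E'
def quad(s,px,z=.034,sc=1.25):
    c=np.array([at_z(s,u/sc,v/sc,z)[:2] for u,v in px]); d=c[0]+c[1]-c[2]-c[3]
    print("centre",c.mean(0).round(4),"sides",np.linalg.norm(np.roll(c,-1,0)-c,axis=1).round(4),"ang",np.degrees(np.arctan2(d[1],d[0])).round(1)); return c.mean(0)
def tcp_for(pc,yaw,tilt,up=.008,g=.019):
    """TCP so grasp point = pc + up (world z) """
    R=tool(yaw,tilt); return np.asarray(pc)+[0,0,up]+R.apply([g,0,0]),R
E
python3 - <<'E'
from h import *
s=load("w3"); quad(s,[(216,88),(298,87),(305,207),(226,209)]);quad(s,[(380,74),(461,72),(461,196),(382,197)])
E
```

```text
centre [ 0.4381 -0.1327] sides [0.0569 0.0837 0.059  0.0849] ang 82.8
centre [ 0.5522 -0.1371] sides [0.0551 0.0852 0.0579 0.0845] ang 84.8
```

Run:
```python
from h import *
p,R=tcp_for([.5525,-.137,.017],-6,-40,.008); print("grasp tcp",p); pre=p-R.apply([.1,0,0]); print("pre",pre)
delta(pre,R)
```

```text
grasp tcp [ 0.5512234  -0.14914606  0.01044516]
pre [ 0.55794236 -0.08521943  0.0870496 ]
t 6.90 now [ 0.5267 -0.1977  0.1977] | d_mm(old tool axes) [110.5 115.4  17.9] rot_deg [ -0.6  -0.  -39.9] gap 0.993 F [0.2 0.6 0.4] q [-0.56  0.48  1.63 -0.    1.02 -0.44]
```

Request:
move_arm:
  deltas: [85,10,40,6,-0.6,0,0,85,10,40,6,0,0,0,85,10,36,6,0,0,0,85,0,0,0,0,0,-8,85,0,0,0,0,0,-8,85,0,0,0,0,0,-8,85,0,0,0,0,0,-8,85,0,0,0,0,0,-8,85,0,0,0,0,0,0,85,0,0,0,0,0,0]

```text
t: 7.9
tcp_pos: [0.5563, -0.0825, 0.166]
tool_rot: [-0.207, 0.677, -0.275, 0.651]
force: [0.3, 0.4, -0.1]
finger_gap: 0.993
```

Run:
```python
from h import *
p,R=tcp_for([.5525,-.137,.017],-6,-40,.008)
delta(p,R)
snap("scene","c1",scale=1.25)
```

```text
t 7.90 now [ 0.5563 -0.0825  0.166 ] | d_mm(old tool axes) [162.2  48.5   2. ] rot_deg [ 0.1  0.  -0.1] gap 0.993 F [ 0.3  0.4 -0.1] q [-0.01  0.66  1.64 -0.81  1.09  0.57]
```

View pics/c1.png

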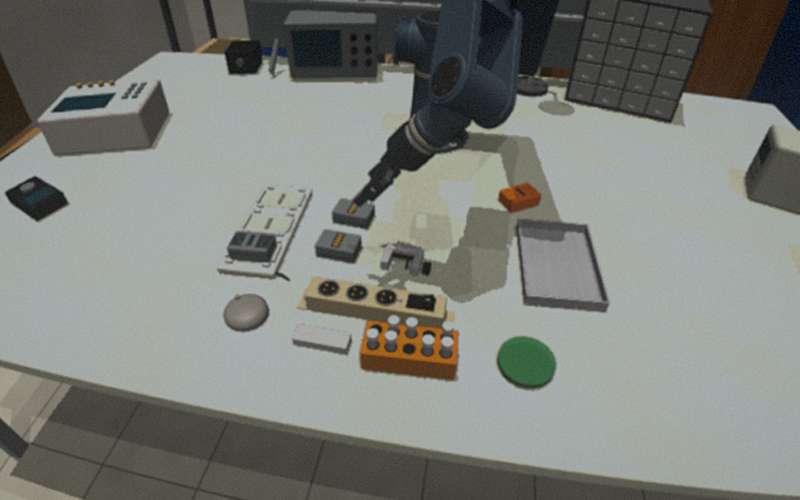

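Request:
move_arm:
  deltas: [85,0,24,1,0,0,0,85,0,24.5,1,0,0,0,85,40,0,0,0,0,0,85,45,0,0,0,0,0,85,40,0,0,0,0,0,85,22,0,0,0,0,0,85,10,0,0,0,0,0,85,0,0,0,0,0,0,85,0,0,0,0,0,0]

```text
t: 8.85
tcp_pos: [0.5516, -0.1466, 0.0168]
tool_rot: [-0.207, 0.675, -0.276, 0.652]
force: [0.2, -0.2, 0.6]
finger_gap: 0.995
```

Run:
```python
from h import *
p,R=tcp_for([.5525,-.137,.017],-6,-40,.008)
delta(p,R)
snap("side","s5",crop=(230,180,470,340),scale=3.3)
```

```text
t 8.85 now [ 0.5516 -0.1466  0.0168] | d_mm(old tool axes) [ 6.5  2.1 -0.1] rot_deg [-0.1  0.1 -0. ] gap 0.995 F [ 0.2 -0.2  0.6] q [-0.12  0.9   1.71 -1.04  0.84  0.83]
```

View pics/s5.png

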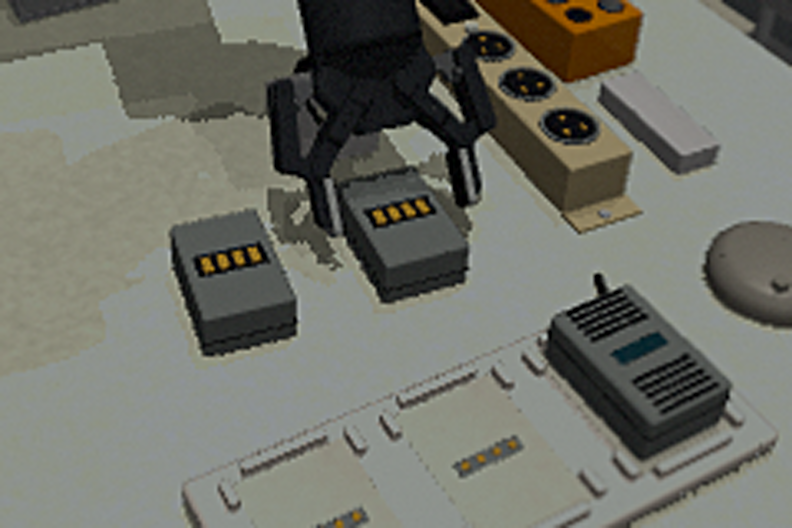

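Request:
move_arm:
  deltas: [85,5,2,0,0,0,0,85,0,0,0,0,0,0,40,0,0,0,0,0,0,40,0,0,0,0,0,0,40,0,0,0,0,0,0,40,0,0,0,0,0,0,40,0,0,0,0,0,0,40,0,0,0,0,0,0]
  force: 80

```text
t: 9.7
tcp_pos: [0.5507, -0.1472, 0.0112]
tool_rot: [-0.208, 0.676, -0.276, 0.651]
force: [-1.1, 3.3, 4.2]
finger_gap: 0.665
```

Run:
```python
from h import *
p,R=tcp_for([.5525,-.137,.017],-6,-40,.008)
delta(p,R)
snap("side","s6",crop=(230,180,470,340),scale=3.3)
```

```text
t 9.70 now [ 0.5507 -0.1472  0.0112] | d_mm(old tool axes) [ 1.8 -0.9  0.7] rot_deg [0.1 0.1 0. ] gap 0.665 F [-1.1  3.3  4.2] q [-0.12  0.91  1.71 -1.05  0.84  0.84]
```

View pics/s6.png

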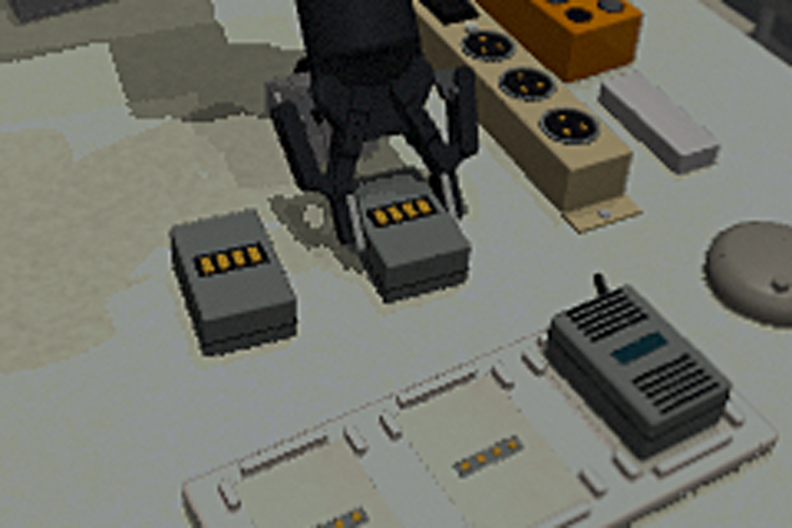

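Request:
move_arm:
  deltas: [40,-12,-10,0,0,0,0,40,-25,-21,0,0,0,0,40,-30,-25,0,0,0,0,40,-25,-21,0,0,0,8,40,0,0,0,0,0,8.2,40,0,0,0,0,0,8.2,40,0,0,0,0,0,8.2,40,0,0,0,0,0,8.2,40,0,0,0,0,0,8.2,40,0,0,0,0,0,8.2]

```text
t: 10.75
tcp_pos: [0.5503, -0.148, 0.1295]
tool_rot: [0.141, 0.693, 0.069, 0.704]
force: [-0.5, 0.4, -4.4]
finger_gap: 0.663
```

Request:
move_arm:
  deltas: [40,0,0,0,0,0,8.2,40,0,0,0,0,0,8.2,40,0,0,0,0,0,8.2,40,0,0,0,0,0,8.2,40,0,0,0,0,0,8.2,40,0,0,0,0,0,0,40,0,0,0,0,0,0]

```text
t: 11.45
tcp_pos: [0.5499, -0.1479, 0.1277]
tool_rot: [0.374, 0.601, 0.308, 0.635]
force: [0.0, 0.2, -2.9]
finger_gap: 0.665
```

```bash
cat >> h.py <<'E'
def rel(p,R,pc): return R.inv().apply(np.asarray(pc)-p)
E
python3 - <<'E'
from h import *
# pack centre in tool frame at grasp
pg=np.array([.5507,-.1472,.0112]); r=rel(pg,tool(-6,-40),[.5525,-.137,.017]); print("rel mm",r*1000)
R=tool(-6,50); tgt=np.array([.5525,-.137,.043])-R.apply(r); print("tcp standing",tgt)
delta(tgt,R)
p,R0,st=pose(); print("pack now",p+R0.apply(r))
snap("side","s7",crop=(200,80,470,340),scale=2.2)
E
```

```text
rel mm [-11.08451584   4.18681338   0.72394909]
tcp standing [ 0.55238628 -0.1311561   0.03266773]
t 11.45 now [ 0.5499 -0.1479  0.1277] | d_mm(old tool axes) [ 65.  -71.4   1. ] rot_deg [-0.1 -0.1 -7.8] gap 0.665 F [ 0.   0.2 -2.9] q [-0.82  0.89  1.48  0.69  1.58 -1.01]
pack now [ 0.54990666 -0.1550604   0.13717143]
```

View pics/s7.png

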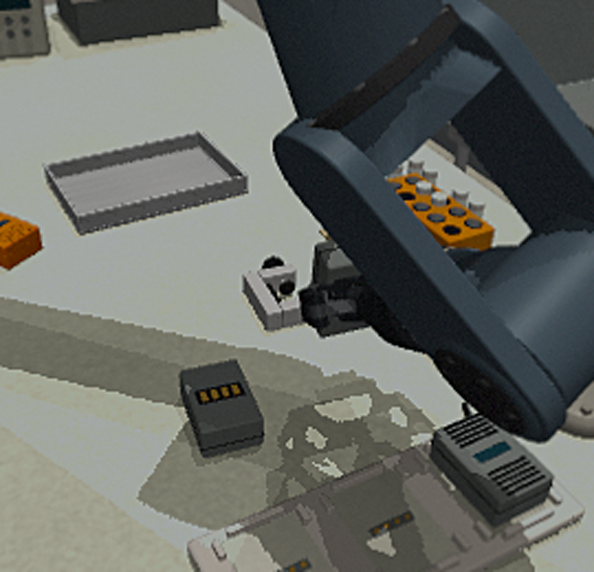

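Run:
```python
import numpy as np
from scipy.optimize import least_squares
D=[([-.178,.527,1.433,0,1.181,-.178],[.6244,.0001,.2305]),([-.07,.436,1.603,0,1.1,.087],[.5533,.0726,.2315]),([.05,.79,1.73,0,.63,.22],[.5473,.1364,.008]),
([.05,.56,1.67,0,.92,-.01],[.5477,.1382,.149]),([-.58,.67,1.42,0,1.05,-.63],[.6028,-.2612,.1449]),([-.64,.85,1.41,0,.88,-.69],[.6055,-.3105,.0306]),([-.64,.64,1.32,0,1.17,-.69],[.6076,-.3105,.1932]),
([-.56,.48,1.63,0,1.02,-.44],[.5267,-.1977,.1977]),([-.01,.66,1.64,-.81,1.09,.57],[.5563,-.0825,.166]),([-.12,.9,1.71,-1.04,.84,.83],[.5516,-.1466,.0168]),([-.82,.89,1.48,.69,1.58,-1.01],[.5499,-.1479,.1277])]
from scipy.spatial.transform import Rotation as R
def fk(q,P,all=False):
    h,L2,L3,d,a1,off,e,s4=P
    R1=R.from_euler('z',q[0]); Ra=R1*R.from_euler('y',q[1]); Rb=Ra*R.from_euler('y',q[2])
    p=np.array([0,0,h])+R1.apply([a1,off,0])+Ra.apply([0,0,L2]); el=p; p=p+Rb.apply([e,0,L3]); w=p
    Rc=Rb*R.from_euler('z',np.sign(s4)*q[3])*R.from_euler('y',q[4]); t=p+Rc.apply([0,0,d])
    return (el,w,t) if all else t
best=None
for s4 in (1,-1):
    f=lambda P: np.concatenate([fk(q,[*P,s4])-x for q,x in D])
    r=least_squares(f,[.3,.4,.4,.25,0,.11,0]); print(s4,r.x.round(3),np.abs(r.fun).max().round(4))
    if best is None or r.cost<best[0]: best=(r.cost,[*r.x,s4])
print([v.round(3) for v in fk(D[-1][0],best[1],True)])
np.save('P.npy',best[1])
```

```text
1 [0.272 0.581 0.386 0.296 0.006 0.112 0.11 ] 0.0037
-1 [ 0.052  0.264  0.298 -0.152  0.243  0.103  0.106] 0.2023
[array([ 0.394, -0.259,  0.638]), array([ 0.524, -0.398,  0.285]), array([ 0.549, -0.148,  0.128])]
```

Request:
move_arm:
  deltas: [40,0,0,0,0,0,-7.9,40,0,0,0,0,0,0,40,0,0,0,0,0,0]

```text
t: 11.8
tcp_pos: [0.5509, -0.1465, 0.131]
tool_rot: [0.33, 0.625, 0.266, 0.656]
force: [0.0, -1.2, -2.5]
finger_gap: 0.666
```

```bash
cat >> h.py <<'E'
def held(r,lo=False):
    p,R,st=pose(); pc=p+R.apply(r); return pc,R
E
python3 - <<'E'
from h import *
r=np.array([-.0111,.0042,.0007]); R=tool(-6,50); tgt=np.array([.5525,-.137,.043])-R.apply(r)
delta(tgt,R)
s=snap("scene","c2",crop=(180,120,400,280),scale=3.5)
snap("wrist","w4",scale=1.25)
E
```

```text
t 11.80 now [ 0.5509 -0.1465  0.131 ] | d_mm(old tool axes) [ 75.2 -65.2  -0.2] rot_deg [ 0.2 -0.1  0.1] gap 0.666 F [ 0.  -1.2 -2.5] q [-0.79  0.82  1.51  0.64  1.48 -0.97]
```

View pics/c2.png

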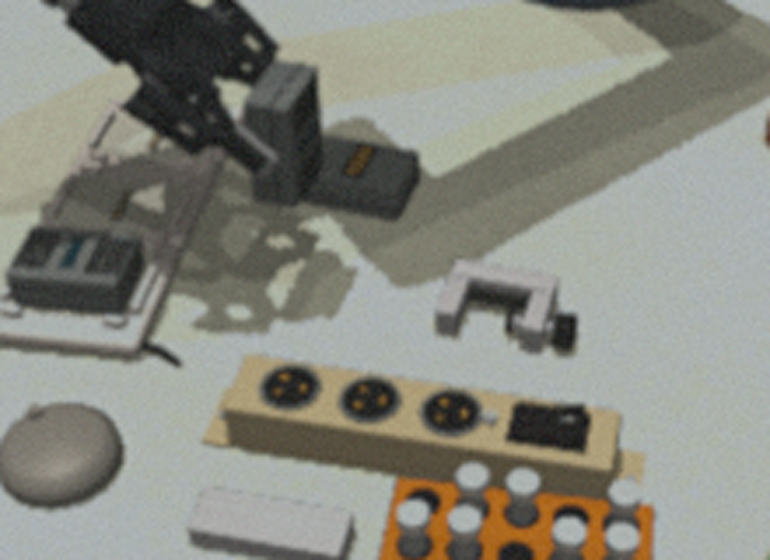

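View pics/w4.png

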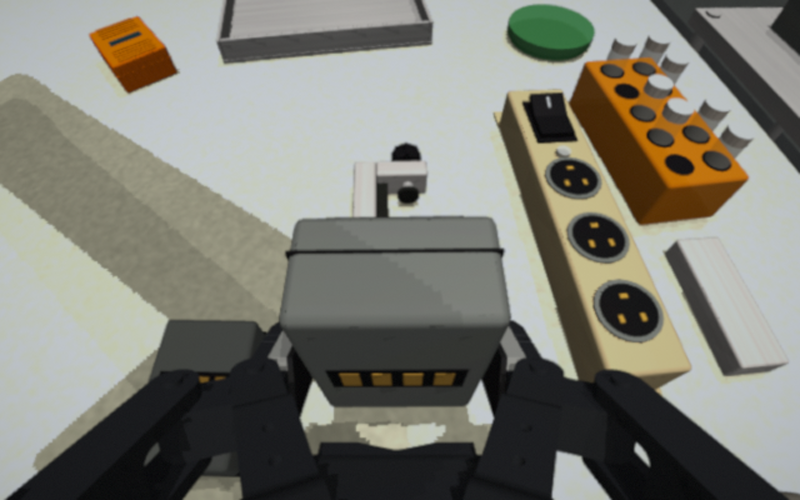

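Request:
move_arm:
  deltas: [40,20,-17,0,0,0,0,40,25,-22,0,0,0,0,40,18,-16,0,0,0,0,40,9,-7,0,0,0,0,40,3,-3,0,0,0,0,40,0,0,0,0,0,0,40,0,0,0,0,0,0]

```text
t: 12.6
tcp_pos: [0.5513, -0.1319, 0.0333]
tool_rot: [0.333, 0.625, 0.267, 0.654]
force: [-3.9, -1.5, 5.3]
finger_gap: 0.666
```

Run:
```python
from h import *
r=np.array([-.0111,.0042,.0007]); R=tool(-6,50); tgt=np.array([.5525,-.137,.043])-R.apply(r)
delta(tgt,R)
s=snap("scene","c3",crop=(180,120,400,280),scale=3.5)
```

```text
t 12.60 now [ 0.5513 -0.1319  0.0333] | d_mm(old tool axes) [1.  0.  1.1] rot_deg [-0.  -0.2 -0.2] gap 0.666 F [-3.9 -1.5  5.3] q [-0.77  0.97  1.53  0.67  1.34 -1.07]
```

View pics/c3.png

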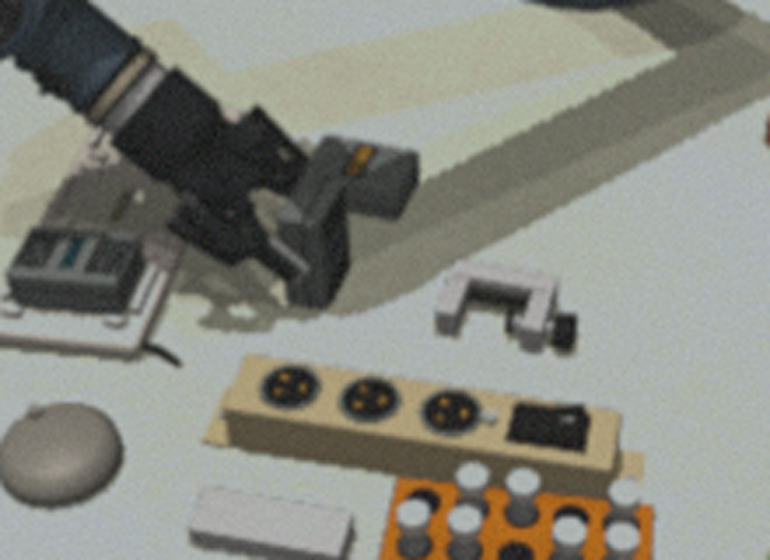

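Run:
```python
from h import *
crop("c3","c3z",(240,150,310,215),9)
snap("side","s8",crop=(250,130,450,290),scale=3.8)
```

```text
(no output)
```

View pics/c3z.png

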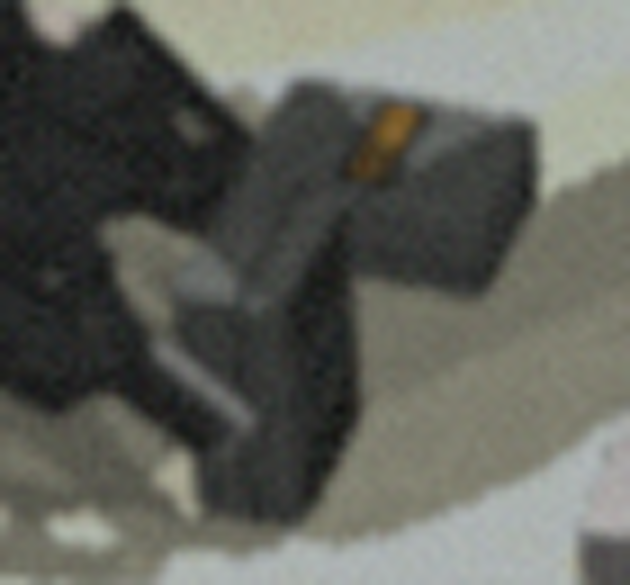

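View pics/s8.png

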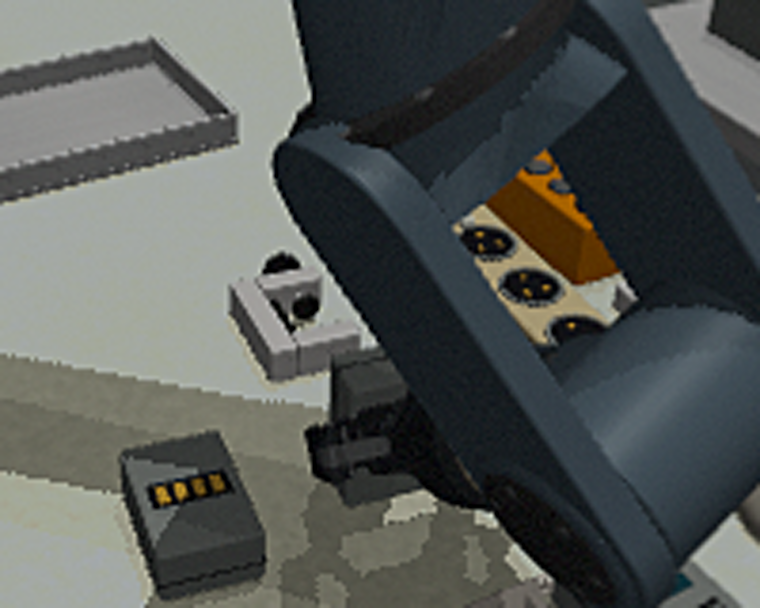

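Request:
move_arm:
  deltas: [62,0,0,0,0,0,0,72,0,0,0,0,0,0,76,0,0,0,0,0,0,80,-8,0,0,0,0,0,85,-25,0,0,0,0,0,85,-40,0,0,0,0,0,85,-40,0,0,0,0,0,85,-25,20,0,0,0,-8,85,-25,20,0,0,0,-8,85,-15,20,0,0,0,-8]

```text
t: 13.7
tcp_pos: [0.544, -0.2217, 0.1931]
tool_rot: [0.193, 0.679, 0.119, 0.698]
force: [1.1, 0.1, -0.3]
finger_gap: 0.995
```

Run:
```python
from h import *
R=tool(-6,-50); 
delta([.552,-.02,.2],R)
snap("scene","c4",crop=(180,100,400,260),scale=3.5); s=snap("wrist","w5",scale=1.25)
print(rect(["w5"],.49,.62,-.2,-.06,.078,.095)); print(rect(["c4"],.49,.62,-.2,-.06,.078,.095))
```

```text
t 13.70 now [ 0.544  -0.2217  0.1931] | d_mm(old tool axes) [ 80.4 184.8 -13.7] rot_deg [ -0.2   0.2 -75.5] gap 0.995 F [ 1.1  0.1 -0.3] q [-0.76  0.62  1.47  0.36  1.35 -0.78]
(array([ 0.555, -0.138]), (64.0, 38.0), np.float64(0.0), 0.086, 2793)
(array([ 0.557, -0.135]), (64.0, 40.0), np.float64(0.0), 0.0862, 231)
```

View pics/c4.png

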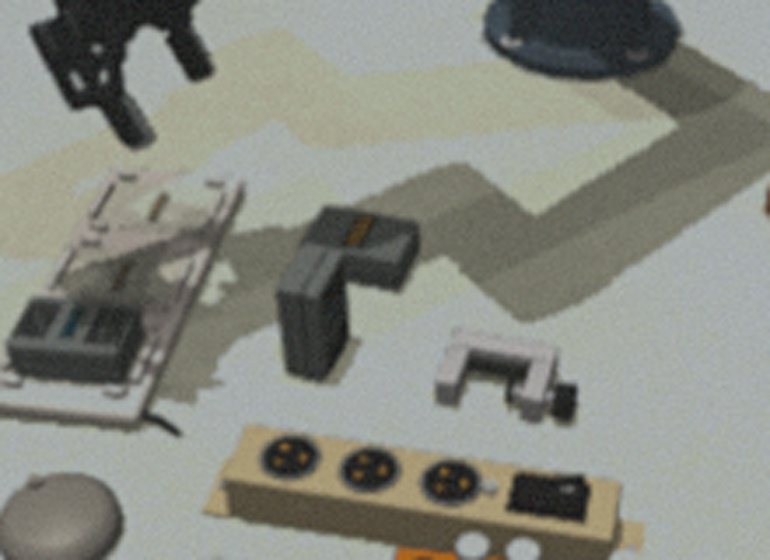

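View pics/w5.png

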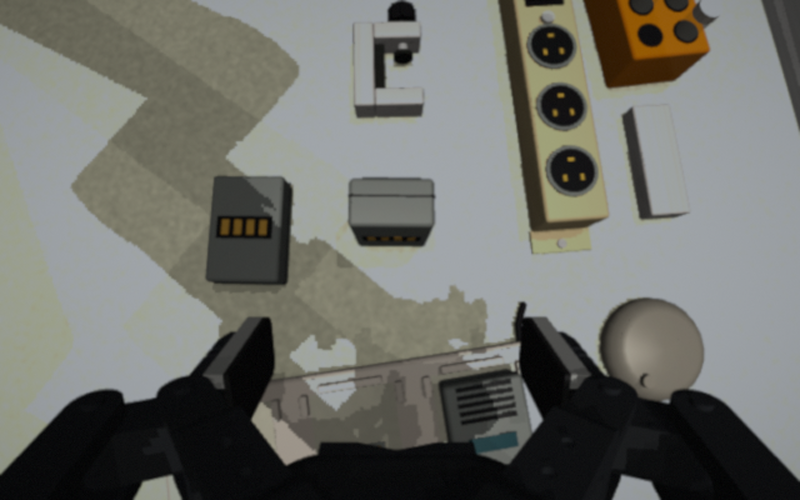

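Run:
```python
from h import *
s=load("w5"); quad(s,[(350,179),(433,179),(434,225),(349,225)],.086)
d=at_z(s,434/1.25,202/1.25,.086)-at_z(s,350/1.25,202/1.25,.086); print("x-axis ang",np.degrees(np.arctan2(d[1],d[0])))
R=tool(-6,-50); pc=np.array([.5535,-.137,.043]); off=tool(-6).apply([0,.008,0]); t=pc+off+R.apply([.019,0,0]); print("grasp",t); pre=t-R.apply([.1,0,0]); print(pre); delta(pre,R)
```

```text
centre [ 0.5523 -0.1386] sides [0.0559 0.0317 0.0562 0.0316] ang 84.3
x-axis ang -5.721198069979421
grasp [ 0.55281483 -0.14351894  0.03078704]
[ 0.56082218 -0.06733414  0.0950658 ]
t 13.80 now [ 0.5453 -0.2164  0.1972] | d_mm(old tool axes) [156.9  91.   -0.3] rot_deg [  0.2   0.6 -75.6] gap 0.994 F [ 1.7  0.3 -0.3] q [-0.75  0.61  1.47  0.36  1.35 -0.79]
```

Request:
move_arm:
  deltas: [85,14,34,0,0,0,0,85,16,34,0,0,0,0,85,16,34,0,0,0,-8.4,85,8,34,0,0,0,-8.4,85,0,0,0,0,0,-8.4,85,0,0,0,0,0,-8.4,85,0,0,0,0,0,-8.4,85,0,0,0,0,0,-8.4,85,0,0,0,0,0,-8.4,85,0,0,0,0,0,-8.4]

```text
t: 14.8
tcp_pos: [0.5586, -0.0723, 0.1972]
tool_rot: [-0.216, 0.673, -0.285, 0.647]
force: [-0.1, 0.0, 0.3]
finger_gap: 0.993
```

Request:
move_arm:
  deltas: [85,0,0,0,0,0,-8.4,85,0,0,0,0,0,0,85,0,0,0,0,0,0]

```text
t: 15.1
tcp_pos: [0.558, -0.0721, 0.1955]
tool_rot: [-0.263, 0.658, -0.328, 0.625]
force: [-0.6, -0.4, 1.1]
finger_gap: 0.997
```

Run:
```python
from h import *
R=tool(-6,-50); pc=np.array([.553,-.138,.043]); off=tool(-6).apply([0,.008,0]); t=pc+off+R.apply([.019,0,0]); delta(t,R)
```

```text
t 15.10 now [ 0.558  -0.0721  0.1955] | d_mm(old tool axes) [162.1  78.2   2.5] rot_deg [ 0.2 -0.1 -0.5] gap 0.997 F [-0.6 -0.4  1.1] q [ 0.07  0.68  1.6  -0.91  1.24  0.66]
```

Request:
move_arm:
  deltas: [85,0,39,1,0,0,-0.5,85,0,39,1,0,0,0,85,40,0,0,0,0,0,85,45,0,0,0,0,0,85,40,0,0,0,0,0,85,22,0,0,0,0,0,85,10,0,0,0,0,0,85,0,0,0,0,0,0,85,0,0,0,0,0,0]

```text
t: 16.0
tcp_pos: [0.5537, -0.1427, 0.0376]
tool_rot: [-0.265, 0.655, -0.333, 0.625]
force: [-0.8, 0.1, 0.2]
finger_gap: 0.992
```

Run:
```python
from h import *
R=tool(-6,-50); pc=np.array([.553,-.138,.043]); off=tool(-6).apply([0,.008,0]); t=pc+off+R.apply([.019,0,0]); delta(t,R)
snap("side","s9",crop=(250,130,450,290),scale=3.8)
```

```text
t 16.00 now [ 0.5537 -0.1427  0.0376] | d_mm(old tool axes) [ 5.9  3.9 -1.2] rot_deg [-0.1  0.1  0.1] gap 0.992 F [-0.8  0.1  0.2] q [-0.05  0.93  1.68 -1.13  1.01  0.93]
```

View pics/s9.png

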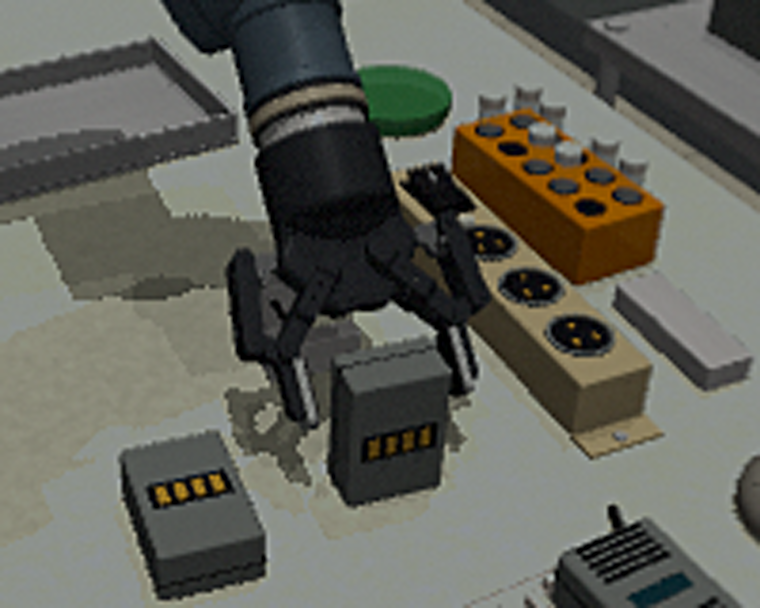

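Request:
move_arm:
  deltas: [85,5,4,-1,0,0,0,85,0,0,0,0,0,0,40,0,0,0,0,0,0,40,0,0,0,0,0,0,40,0,0,0,0,0,0,40,0,0,0,0,0,0,40,0,0,0,0,0,0,40,0,0,0,0,0,0]

```text
t: 16.85
tcp_pos: [0.5518, -0.1431, 0.0305]
tool_rot: [-0.266, 0.655, -0.332, 0.624]
force: [-0.8, 5.9, 5.8]
finger_gap: 0.66
```

Run:
```python
from h import *
R=tool(-6,-50); pc=np.array([.553,-.138,.043]); off=tool(-6).apply([0,.008,0]); t=pc+off+R.apply([.019,0,0]); delta(t,R)
p,R0,st=pose(); print("rel",rel(p,R,pc)*1000)
snap("side","s10",crop=(250,130,450,290),scale=3.8)
```

```text
t 16.85 now [ 0.5518 -0.1431  0.0305] | d_mm(old tool axes) [ 0.8 -1.1  0.7] rot_deg [0.1 0.  0.2] gap 0.660 F [-0.8  5.9  5.8] q [-0.05  0.95  1.68 -1.14  1.    0.95]
rel [-12.04638041  -6.21292882   0.69789579]
```

View pics/s10.png

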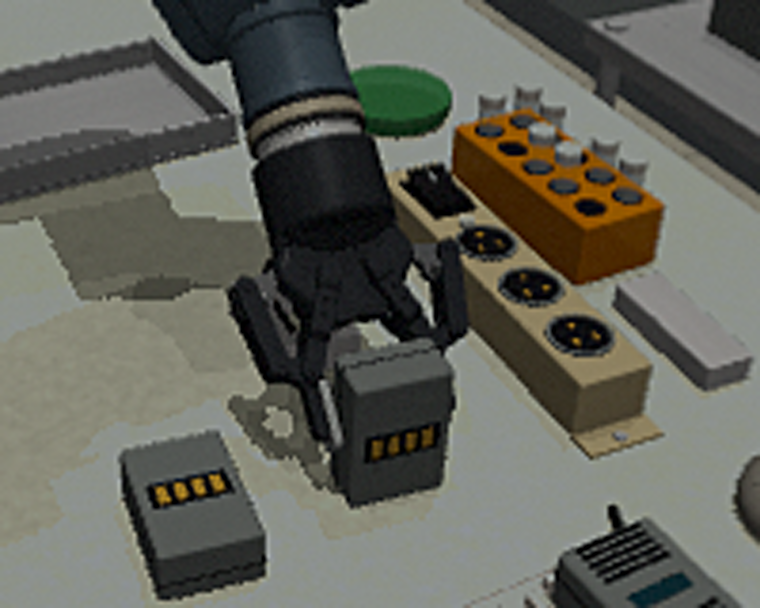

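Request:
move_arm:
  deltas: [40,-8,-10,0,0,0,0,40,-20,-24,0,0,0,0,40,-25,-30,0,0,0,0,40,-25,-30,0,0,0,8,40,0,0,0,0,0,8.2,40,0,0,0,0,0,8.2,40,0,0,0,0,0,8.2,40,0,0,0,0,0,8.2,40,0,0,0,0,0,8.2,40,0,0,0,0,0,8.2]

```text
t: 17.9
tcp_pos: [0.5516, -0.1442, 0.1534]
tool_rot: [0.081, 0.702, 0.009, 0.708]
force: [-1.0, -0.6, -3.6]
finger_gap: 0.661
```

Request:
move_arm:
  deltas: [40,0,0,0,0,0,8.2,40,0,0,0,0,0,8.2,40,0,0,0,0,0,8.2,40,0,0,0,0,0,8.2,40,0,0,0,0,0,0,40,0,0,0,0,0,0]

```text
t: 18.5
tcp_pos: [0.5511, -0.1445, 0.1515]
tool_rot: [0.275, 0.652, 0.205, 0.676]
force: [-0.2, 0.5, -2.6]
finger_gap: 0.662
```

Run:
```python
from h import *
r=np.array([-.012,-.0062,.0007]); R=tool(3,40); tgt=np.array([.5106,-.3125,.1])-R.apply(r)
delta(tgt,R); p,R0,st=pose(); print("pack",p+R0.apply(r))
snap("side","s11",scale=1.25); snap("wrist","w6",scale=1.25)
```

```text
t 18.50 now [ 0.5511 -0.1445  0.1515] | d_mm(old tool axes) [ -58.1 -158.6  -25.3] rot_deg [-7.   5.7  0.2] gap 0.662 F [-0.2  0.5 -2.6] q [-0.74  0.72  1.54  0.55  1.37 -0.88]
pack [ 0.55052884 -0.15698512  0.15672928]
```

View pics/s11.png

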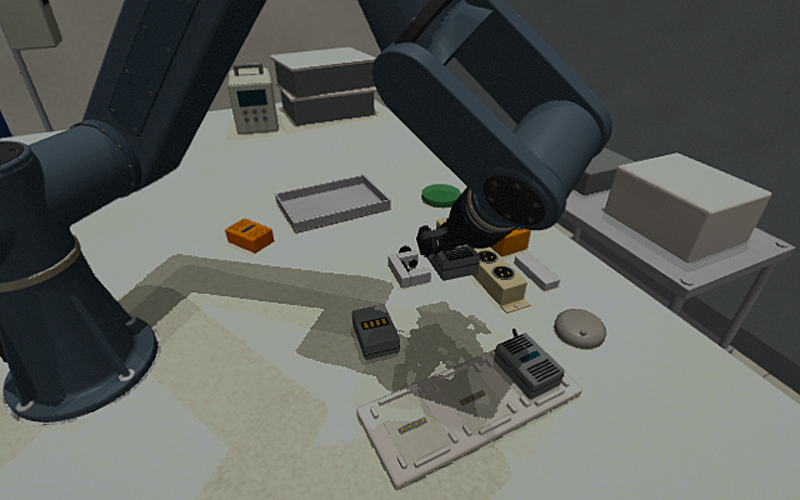

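View pics/w6.png

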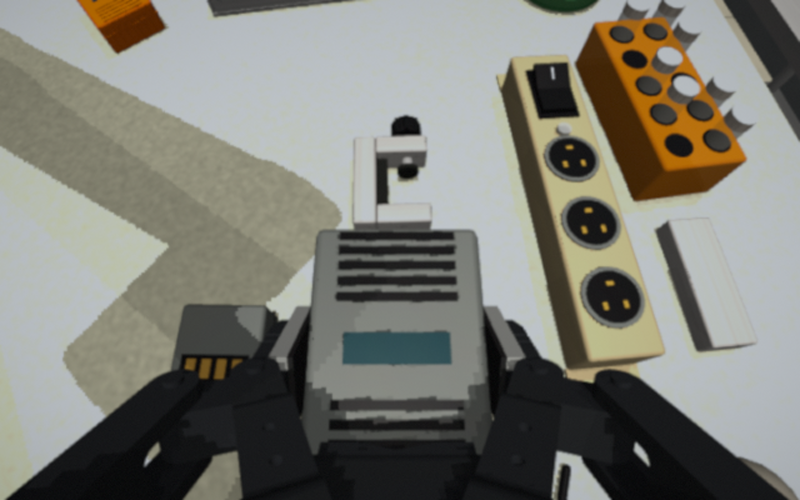

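```bash
cat >> h.py <<'E'
def heldtop(name,u0,v0,u1,v1,win):
    s=load(name); p,R,st=pose(); P=np.array([at_d(s,u/1.25,v/1.25) for u in range(u0,u1,4) for v in range(v0,v1,4)])
    c=np.median(P,0); n=np.linalg.svd(P-P.mean(0))[2][2]; n*=np.sign(n[2]); 
    # window ray ∩ plane
    C=-s["R"].T@s["t"]; d=s["R"].T@ray(s,win[0]/1.25,win[1]/1.25); w=C+d*((P.mean(0)-C)@n)/(d@n)
    pc=w-.017*n; r=R.inv().apply(pc-p); print("n",n.round(3),"tilt deg",np.degrees(np.arccos(n[2])).round(1),"pack",pc.round(4),"rel",(r*1000).round(1)); return r
E
python3 - <<'E'
from h import *
heldtop("w6",345,245,450,430,(397,347))
E
```

```text
n [-0.995  0.104  0.   ] tilt deg 90.0 pack [ 0.5731 -0.1086 -0.1027] rel [ 219.6 -135.3   18.1]
```

```bash
sed -i 's/    c=np.median(P,0); n=np.linalg/    P=P[(abs(P[:,2]-np.median(P[:,2]))<.02)\&(P[:,2]>.03)]; print(len(P),P.mean(0)); n=np.linalg/' h.py
python3 - <<'E'
from h import *
s=load("w6"); print([at_d(s,u/1.25,v/1.25).round(3) for u,v in [(397,270),(397,320),(397,390),(350,270)]], s["depth"][::40,::80].round(2))
heldtop("w6",345,245,450,390,(397,347))
E
```

```text
[array([ 0.554, -0.13 ,  0.174]), array([ 0.552, -0.147,  0.174]), array([ 0.55 , -0.169,  0.173]), array([ 0.538, -0.128,  0.173])] [[0.46 0.41 0.45 0.44 0.45 0.45 0.45 0.45]
 [0.43 0.42 0.42 0.42 0.42 0.42 0.37 0.42]
 [0.4  0.4  0.4  0.39 0.4  0.4  0.37 0.31]
 [0.37 0.37 0.37 0.37 0.34 0.37 0.32 0.31]
 [0.35 0.35 0.35 0.35 0.35 0.35 0.3  0.35]
 [0.34 0.33 0.33 0.33 0.15 0.33 0.29 0.31]
 [0.32 0.32 0.32 0.32 0.14 0.32 0.27 0.3 ]
 [0.3  0.3  0.27 0.12 0.13 0.12 0.26 0.3 ]
 [0.29 0.29 0.1  0.12 0.13 0.09 0.1  0.29]
 [0.28 0.08 0.1  0.07 0.08 0.07 0.1  0.08]]
990 [ 0.55221144 -0.14578041  0.17363183]
n [-0.    -0.009  1.   ] tilt deg 0.5 pack [ 0.5512 -0.1557  0.1565] rel [-11.1  -7.4   0.8]
```

Request:
move_arm:
  deltas: [40,-12,-32,-5,0,0,0,40,-15,-43,-7,0,0,0,40,-15,-43,-7,0,0,0,40,-12,-30,-5,0,0,0,40,-4,-10,-1,-3.5,2.9,0,40,0,0,0,-3.5,2.9,0,40,0,0,0,0,0,0,40,0,0,0,0,0,0]

```text
t: 19.4
tcp_pos: [0.5112, -0.2975, 0.0963]
tool_rot: [0.222, 0.671, 0.259, 0.658]
force: [-1.0, 0.5, -3.4]
finger_gap: 0.663
```

Run:
```python
from h import *
r=np.array([-.0115,-.0068,.0007]); R=tool(3,40); tgt=np.array([.5106,-.3125,.06])-R.apply(r)
delta(tgt,R); p,R0,st=pose(); print("pack",p+R0.apply(r))
snap("side","s12",crop=(230,200,490,400),scale=3)
```

```text
t 19.40 now [ 0.5112 -0.2975  0.0963] | d_mm(old tool axes) [ 29.8 -27.9  -2.1] rot_deg [ 0.2 -0.1  0.2] gap 0.663 F [-1.   0.5 -3.4] q [-0.91  0.88  1.31  0.37  1.55 -1.09]
pack [ 0.51262031 -0.31000561  0.10075861]
```

View pics/s12.png

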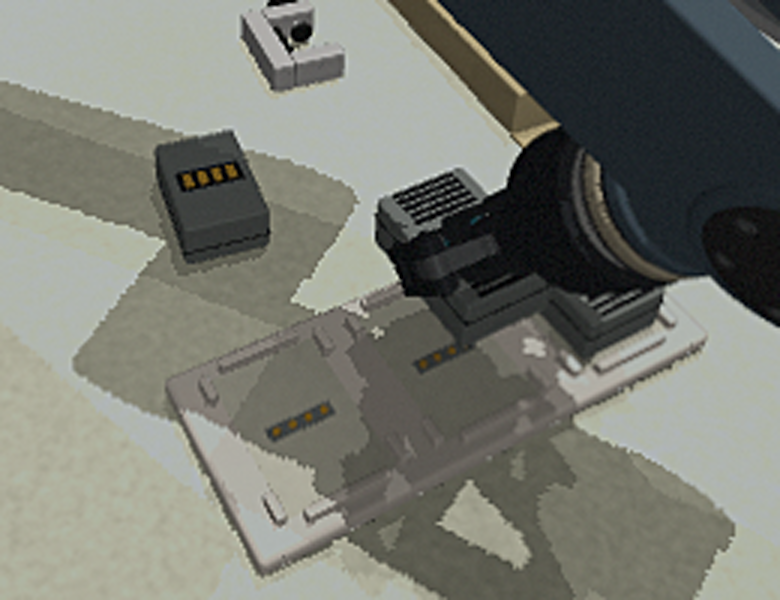

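Request:
move_arm:
  deltas: [40,12,-11,-1,0,0,0,40,15,-14,-1,0,0,0,40,10,-9,0,0,0,0,40,4.3,-3.5,0,0,0,0,40,0,0,0,0,0,0,40,0,0,0,0,0,0]

```text
t: 20.05
tcp_pos: [0.5087, -0.3014, 0.0395]
tool_rot: [0.223, 0.671, 0.259, 0.658]
force: [0.5, -0.5, -2.5]
finger_gap: 0.662
```

Run:
```python
from h import *
r=np.array([-.0115,-.0068,.0007]); R=tool(3,40); tgt=np.array([.5106,-.3125,.035])-R.apply(r)
delta(tgt,R); p,R0,st=pose(); print("pack",p+R0.apply(r))
snap("side","s13",crop=(270,230,490,400),scale=3.5)
s=snap("wrist","w7",scale=1.25)
```

```text
t 20.05 now [ 0.5087 -0.3014  0.0395] | d_mm(old tool axes) [ 7.8 -4.7  0.7] rot_deg [ 0.1 -0.1  0.1] gap 0.662 F [ 0.5 -0.5 -2.5] q [-0.91  0.97  1.32  0.37  1.47 -1.12]
pack [ 0.51005278 -0.31391123  0.04396969]
```

View pics/s13.png

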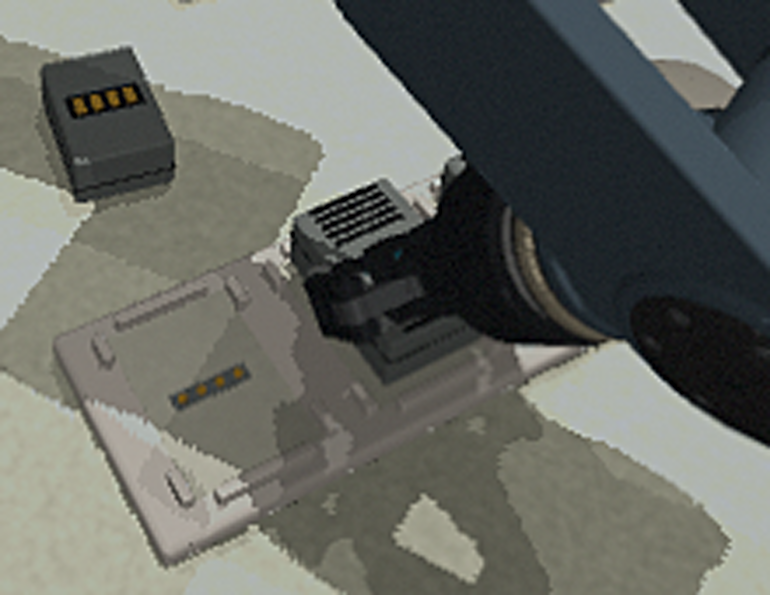

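View pics/w7.png

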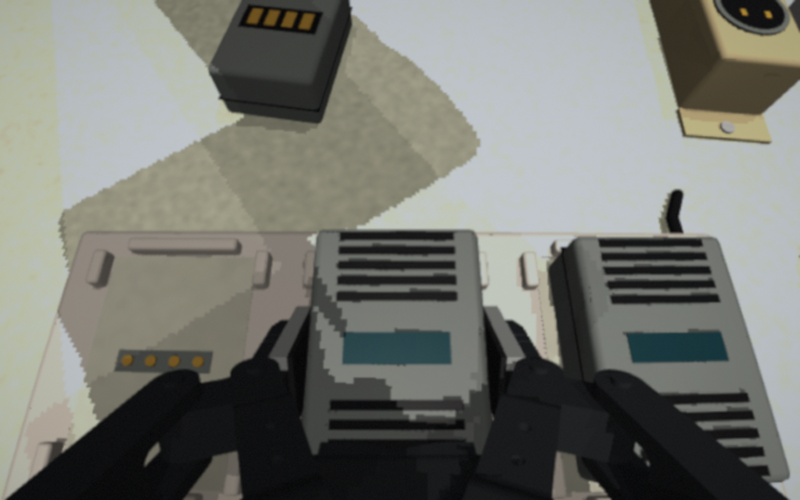

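Request:
move_arm:
  deltas: [40,4,-2.5,0.7,0,0,0,40,3,-2,0,0,0,0,40,1.5,-1,0,0,0,0,40,0,0,0,0,0,0,40,0,0,0,0,0,0]

```text
t: 20.65
tcp_pos: [0.5095, -0.3003, 0.031]
tool_rot: [0.223, 0.671, 0.259, 0.658]
force: [-0.9, -1.4, 5.7]
finger_gap: 0.666
```

Run:
```python
from h import *
r=np.array([-.0115,-.0068,.0007]); R=tool(3,40); tgt=np.array([.5106,-.3125,.035])-R.apply(r)
delta(tgt,R); p,R0,st=pose(); print("pack",p+R0.apply(r))
s=snap("wrist","w8",scale=1.25); heldtop("w8",345,245,450,390,(397,347))
```

```text
t 20.65 now [ 0.5095 -0.3003  0.031 ] | d_mm(old tool axes) [ 0.6  0.  -0.2] rot_deg [ 0.1 -0.1  0.1] gap 0.666 F [-0.9 -1.4  5.7] q [-0.91  0.98  1.32  0.38  1.46 -1.13]
pack [ 0.51085761 -0.31283693  0.03545543]
994 [ 0.51059733 -0.3025334   0.05238909]
n [ 0.    -0.011  1.   ] tilt deg 0.6 pack [ 0.5111 -0.3125  0.0353] rel [-11.2  -6.7   1. ]
```

View pics/w8.png

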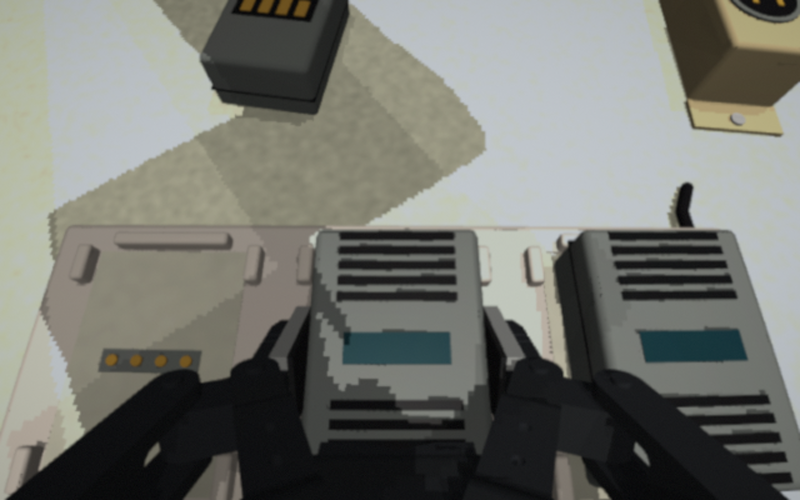

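Request:
move_arm:
  deltas: [62,0,0,0,0,0,0,68,0,0,0,0,0,0,72,0,0,0,0,0,0,72,-8,0,0,0,0,0,76,-25,0,0,0,0,0,80,-40,0,0,0,0,0,85,-40,0,0,0,0,0,85,-35,10,0,0,0,-8,85,-20,20,0,0,0,-8,85,-10,20,0,0,0,-8]

```text
t: 21.7
tcp_pos: [0.514, -0.3703, 0.1976]
tool_rot: [0.075, 0.701, 0.112, 0.7]
force: [1.0, 1.2, -0.3]
finger_gap: 0.997
```

Run:
```python
from h import *
delta([.438,-.08,.2],tool(-7,-40))
snap("side","s14",crop=(230,200,490,400),scale=3)
s=snap("wrist","w9",scale=1.25)
for n in ("w9","s14"):
  print(rect([n],.46,.56,-.38,-.25,.046,.058),rect([n],.56,.66,-.38,-.25,.046,.058),rect([n],.37,.5,-.2,-.06,.028,.04))
```

```text
t 21.70 now [ 0.514  -0.3703  0.1976] | d_mm(old tool axes) [ 74.6 284.3 -60.8] rot_deg [ 10.1   2.5 -55.1] gap 0.997 F [ 1.   1.2 -0.3] q [-0.88  0.65  1.31  0.16  1.39 -0.98]
(array([ 0.5115, -0.3129]), (92.0, 66.7), np.float64(97.1), 0.0522, 5912) (array([ 0.6062, -0.308 ]), (94.3, 68.0), np.float64(97.1), 0.0522, 5893) (array([ 0.434, -0.16 ]), (70.0, 38.0), np.float64(0.0), 0.0339, 1812)
(array([ 0.5117, -0.3179]), (93.4, 64.7), np.float64(92.5), 0.0513, 1461) (array([ 0.6029, -0.3105]), (96.7, 66.5), np.float64(93.8), 0.0513, 1211) (array([ 0.4353, -0.1341]), (96.0, 65.5), np.float64(79.1), 0.0333, 897)
```

View pics/s14.png

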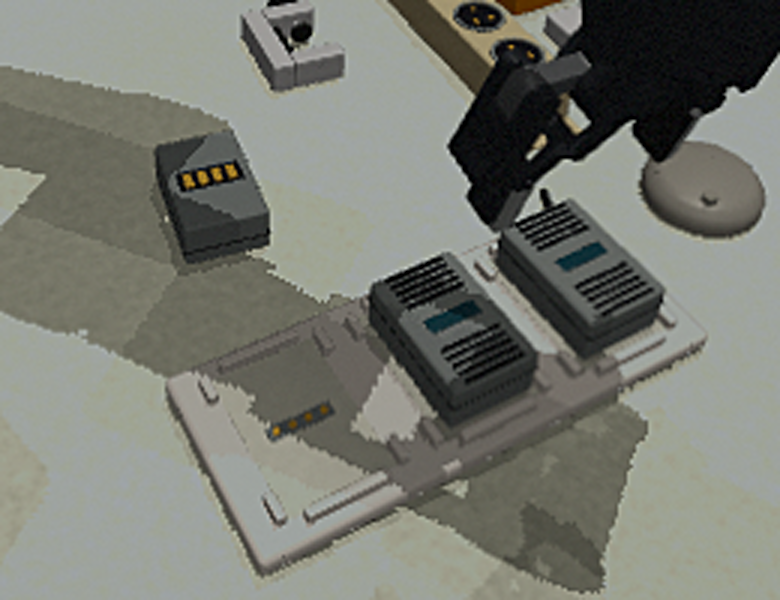

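View pics/w9.png

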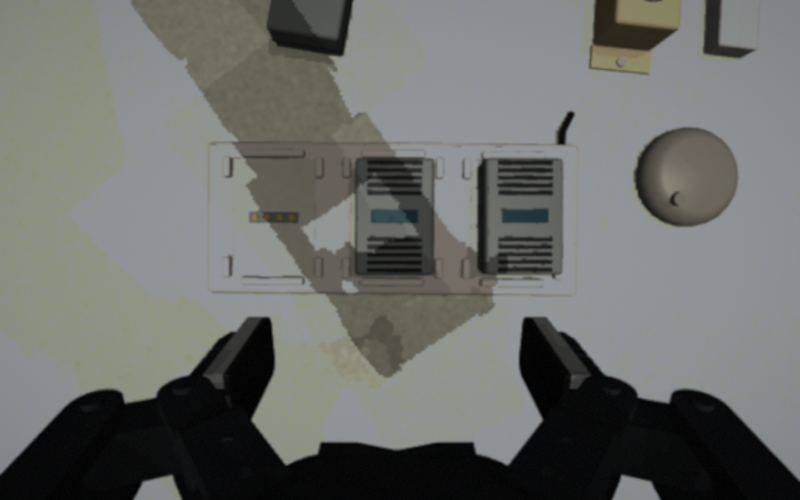

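```bash
cat > ik.py <<'E'
import numpy as np
from scipy.optimize import least_squares
from scipy.spatial.transform import Rotation as R
P=np.load('P.npy')
def fk(q):
    h,L2,L3,d,a1,off,e,s4=P
    R1=R.from_euler('z',q[0]); Ra=R1*R.from_euler('y',q[1]); Rb=Ra*R.from_euler('y',q[2])
    p=np.array([0,0,h])+R1.apply([a1,off,0])+Ra.apply([0,0,L2])+Rb.apply([e,0,L3])
    Rc=Rb*R.from_euler('z',q[3])*R.from_euler('y',q[4]); return p+Rc.apply([0,0,d]),Rc.apply([0,0,1])
lo=np.array([-3.08,-.75,.22,-1.43,0]);hi=np.array([3.08,2.2,2.44,4.57,2.65])
def ik(t,dirn,q0=(-.3,.7,1.6,-.5,1.1)):
    f=lambda q:np.r_[(fk(q)[0]-t)*5,fk(q)[1]-dirn]
    r=least_squares(f,np.clip(q0,lo+.01,hi-.01),bounds=(lo,hi)); return r.x,np.abs(r.fun).max()
E
python3 - <<'E'
from ik import *; from h import tool,tcp_for
for pc,yaw,lab in [((.438,-.133),-8,"B"),((.48,-.13),0,"alt")]:
  for tilt,z,k in [(-40,.017,"flat"),(50,.043,"stand1"),(-50,.043,"stand2")]:
    for up in (0,.1):
      Rt=tool(yaw,tilt); t=np.array([*pc,z+up])+Rt.apply([.015,0,0]); q,e=ik(t,Rt.apply([1,0,0])); print(lab,k,up,q.round(2),e.round(4))
for tilt in (40,):
  for up in (0,.08):
    Rt=tool(3,tilt); t=np.array([.4148,-.317,.035+up])+Rt.apply([.015,0,0]); q,e=ik(t,Rt.apply([1,0,0]),(-.9,.9,1.4,.4,1.4)); print("bay",q.round(2),e.round(4))
E
```

```text
B flat 0 [-0.14  0.9   1.99 -1.29  0.73] 0.0
B flat 0.1 [-0.14  0.68  1.98 -1.07  0.82] 0.0
B stand1 0 [-0.91  0.93  1.81  0.63  1.18] 0.0
B stand1 0.1 [-0.91  0.73  1.81  0.6   1.34] 0.0
B stand2 0 [-0.07  0.92  1.96 -1.29  0.92] 0.0
B stand2 0.1 [-0.07  0.7   1.96 -1.15  0.99] 0.0
alt flat 0 [-0.13  0.9   1.94 -1.35  0.71] 0.0
alt flat 0.1 [-0.13  0.69  1.94 -1.12  0.79] 0.0
alt stand1 0 [-0.81  0.95  1.66  0.58  1.3 ] 0.0
alt stand1 0.1 [-0.81  0.77  1.66  0.56  1.45] 0.0
alt stand2 0 [-0.06  0.92  1.93 -1.38  0.89] 0.0
alt stand2 0.1 [-0.06  0.71  1.93 -1.23  0.95] 0.0
bay [-1.04  0.94  1.49  0.31  1.36] 0.0
bay [-1.04  0.82  1.48  0.3   1.48] 0.0
```

Request:
move_arm:
  deltas: [85,0,20,-4,4,0,-8,85,0,35,-8,4,0,-8,85,0,45,-8,3,0,0,85,0,45,-7,0,0,0,85,0,45,-5,0,0,0,85,0,45,-5,0,0,-8,85,0,25,-3,0,0,-8,85,0,15,0,0,0,-8,85,0,0,0,0,0,-8,85,0,0,0,0,0,-8]

```text
t: 22.8
tcp_pos: [0.499, -0.0961, 0.2003]
tool_rot: [-0.195, 0.687, -0.276, 0.643]
force: [-1.1, -0.8, 0.0]
finger_gap: 0.992
```

Run:
```python
from h import *
p,R=tcp_for([.438,-.133,.017],-8,-40,.008); print(p)
delta(p,R)
snap("side","s15",crop=(230,200,490,400),scale=3)
print(rect(["s15"],.37,.5,-.2,-.06,.028,.04))
```

```text
[ 0.43630028 -0.14509411  0.01044516]
t 22.80 now [ 0.499  -0.0961  0.2003] | d_mm(old tool axes) [184.   76.3 -52. ] rot_deg [ 1.2 -0.5 -0.9] gap 0.992 F [-1.1 -0.8  0. ] q [-0.04  0.55  1.75 -0.78  1.09  0.54]
(array([ 0.4317, -0.1368]), (93.5, 64.9), np.float64(84.3), 0.0334, 894)
```

View pics/s15.png

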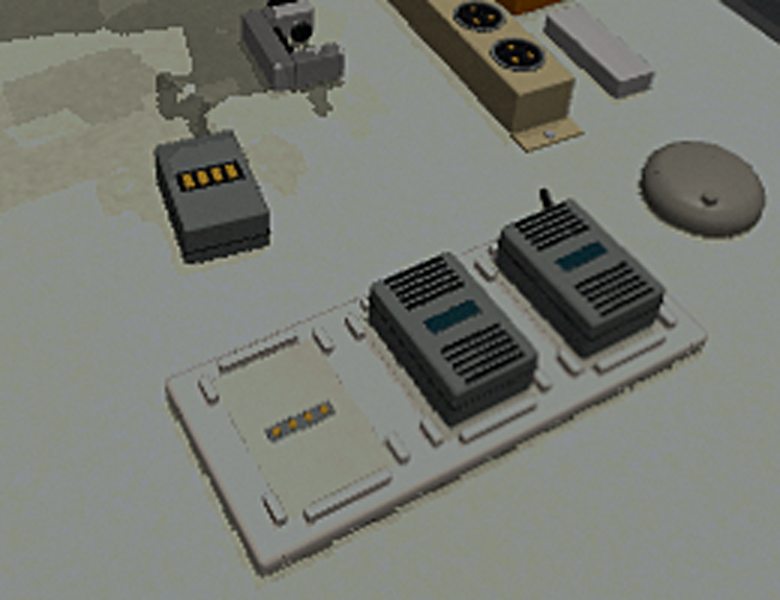

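Request:
move_arm:
  deltas: [85,0,25,-26,1.2,0,-1,85,0,25,-27,0,0,0,85,0,26,0,0,0,0,85,40,0,0,0,0,0,85,45,0,0,0,0,0,85,45,0,0,0,0,0,85,30,0,0,0,0,0,85,12,0,0,0,0,0,85,0,0,0,0,0,0,85,0,0,0,0,0,0]

```text
t: 23.85
tcp_pos: [0.4362, -0.1403, 0.0199]
tool_rot: [-0.191, 0.684, -0.288, 0.642]
force: [-1.4, 0.4, 0.4]
finger_gap: 0.995
```

Run:
```python
from h import *
p,R=tcp_for([.437,-.133,.017],-8,-40,.008); print(p)
delta(p,R)
snap("side","s16",crop=(230,180,430,320),scale=4)
snap("scene","c5",crop=(200,100,400,240),scale=4)
```

```text
[ 0.43530028 -0.14509411  0.01044516]
t 23.85 now [ 0.4362 -0.1403  0.0199] | d_mm(old tool axes) [10.4  2.3 -0.1] rot_deg [-0.1 -0.7 -0.3] gap 0.995 F [-1.4  0.4  0.4] q [-0.14  0.86  1.97 -1.21  0.75  1.1 ]
```

View pics/s16.png

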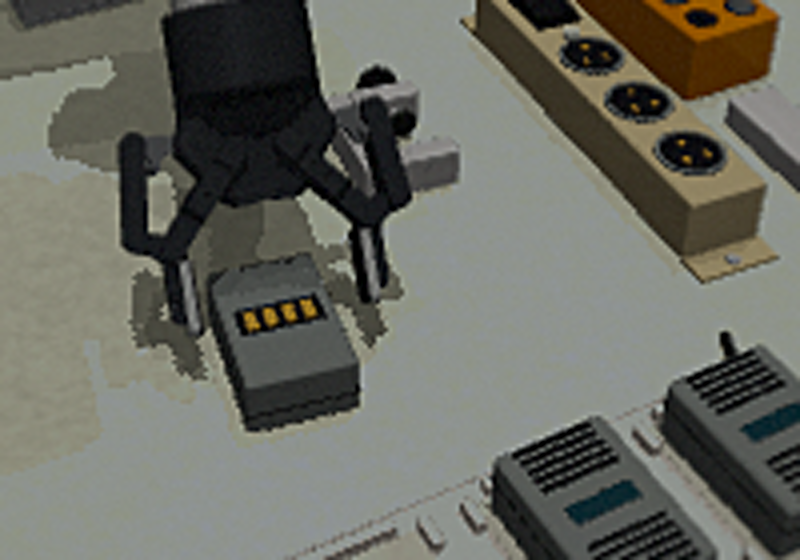

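View pics/c5.png

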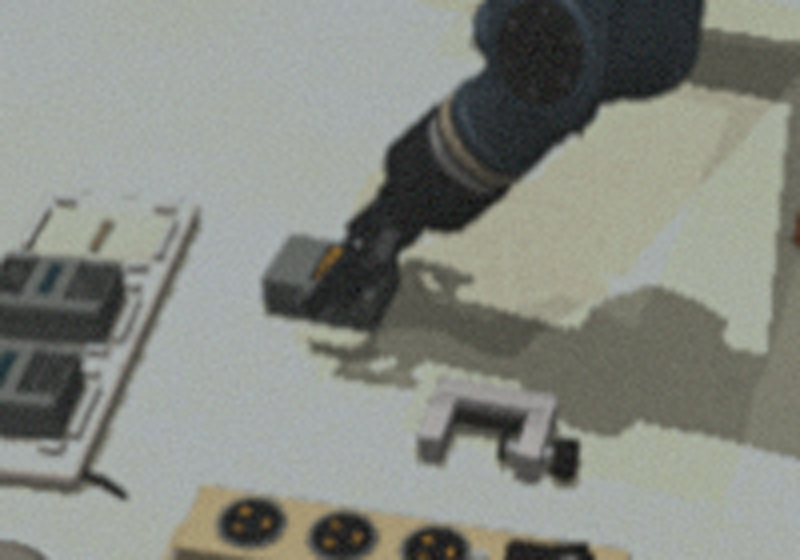

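Request:
move_arm:
  deltas: [85,6,2,0,0,0,0,85,3,0,0,0,0,0,85,0,0,0,0,0,0,40,0,0,0,0,0,0,40,0,0,0,0,0,0,40,0,0,0,0,0,0,40,0,0,0,0,0,0,40,0,0,0,0,0,0,40,0,0,0,0,0,0]

```text
t: 24.85
tcp_pos: [0.4348, -0.1435, 0.0124]
tool_rot: [-0.192, 0.684, -0.287, 0.642]
force: [-1.3, 4.5, 4.5]
finger_gap: 0.671
```

Run:
```python
from h import *
p,R=tcp_for([.437,-.133,.017],-8,-40,.008); print(p)
delta(p,R); p0,R0,st=pose(); print(rel(p0,R,[p0[0]+.0017,-.133,.017])*1000)
snap("side","s17",crop=(230,180,430,320),scale=4)
```

```text
[ 0.43530028 -0.14509411  0.01044516]
t 24.85 now [ 0.4348 -0.1435  0.0124] | d_mm(old tool axes) [2.5 0.1 0.7] rot_deg [ 0.  -0.7 -0.2] gap 0.671 F [-1.3  4.5  4.5] q [-0.15  0.88  1.98 -1.24  0.74  1.13]
[-10.37017203   5.21587191   0.21834372]
```

View pics/s17.png

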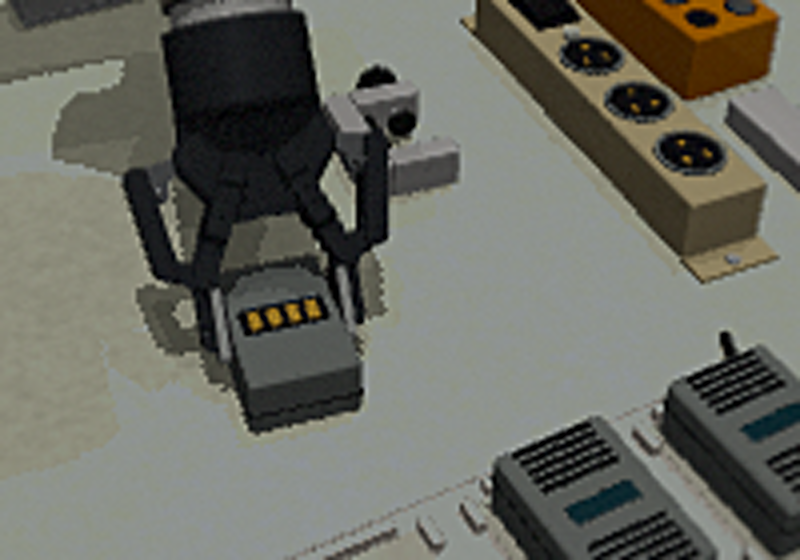

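Request:
move_arm:
  deltas: [40,-12,-10,0,0,0,0,40,-25,-21,0,0,0,0,40,-30,-25,0,0,0,0,40,-25,-21,0,0,0,8,40,0,0,0,0,0,8.2,40,0,0,0,0,0,8.2,40,0,0,0,0,0,8.2,40,0,0,0,0,0,8.2,40,0,0,0,0,0,8.2,40,0,0,0,0,0,8.2]

```text
t: 25.9
tcp_pos: [0.432, -0.1436, 0.1228]
tool_rot: [0.119, 0.707, 0.01, 0.697]
force: [-0.3, 0.1, -3.3]
finger_gap: 0.663
```

Request:
move_arm:
  deltas: [40,0,0,0,0,0,8.2,40,0,0,0,0,0,8.2,40,0,0,0,0,0,8.2,40,0,0,0,0,0,8.2,40,0,0,0,0,0,0,40,0,0,0,0,0,0]

```text
t: 26.5
tcp_pos: [0.4315, -0.1443, 0.1215]
tool_rot: [0.312, 0.646, 0.203, 0.666]
force: [-0.5, -0.1, -3.0]
finger_gap: 0.663
```

Run:
```python
from h import *
r=np.array([-.0104,.0052,.0002]); R=tool(-8,50); tgt=np.array([.437,-.133,.043])-R.apply(r)
delta(tgt,R); p,R0,st=pose(); print("pack",p+R0.apply(r))
snap("wrist","w10",scale=1.25)
heldtop("w10",310,230,490,300,(397,270))
```

```text
t 26.50 now [ 0.4315 -0.1443  0.1215] | d_mm(old tool axes) [ 76.7 -48.2   6.2] rot_deg [-1.9 -0.6  7.3] gap 0.663 F [-0.5 -0.1 -3. ] q [-0.91  0.7   1.8   0.53  1.26 -1.07]
pack [ 0.43151966 -0.14759591  0.13266794]
808 [ 0.43447071 -0.14379869  0.17447471]
n [0.034 0.128 0.991] tilt deg 7.6 pack [ 0.4333 -0.1479  0.1579] rel [-29.1  21.2   1.3]
```

View pics/w10.png

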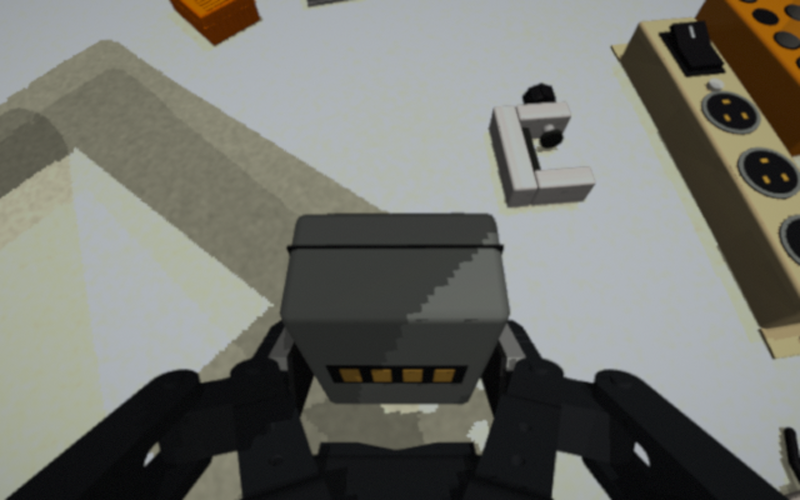

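Request:
move_arm:
  deltas: [40,0,0,0,-1.9,-0.6,7.3,40,0,0,0,0,0,0,40,0,0,0,0,0,0]

```text
t: 26.85
tcp_pos: [0.432, -0.1434, 0.1225]
tool_rot: [0.342, 0.619, 0.254, 0.66]
force: [0.5, 1.6, -2.2]
finger_gap: 0.665
```

Run:
```python
from h import *
r=np.array([-.0104,.0052,.0002]); R=tool(-8,50); tgt=np.array([.437,-.133,.043])-R.apply(r)
delta(tgt,R); p,R0,st=pose(); print("pack",p+R0.apply(r))
snap("wrist","w11",scale=1.25)
heldtop("w11",310,235,490,300,(397,270))
```

```text
t 26.85 now [ 0.432  -0.1434  0.1225] | d_mm(old tool axes) [ 70.  -59.    3.2] rot_deg [ 0.1 -0.   0.1] gap 0.665 F [ 0.5  1.6 -2.2] q [-0.95  0.76  1.78  0.57  1.35 -1.16]
pack [ 0.43152118 -0.14799911  0.1332087 ]
763 [ 0.43221507 -0.15013412  0.17522992]
n [-0.02   0.013  1.   ] tilt deg 1.4 pack [ 0.4322 -0.1514  0.1582] rel [-28.9  21.9   1.3]
```

Request:
move_arm:
  deltas: [40,18,-15,1,0,0,0,40,24,-20,1,0,0,0,40,17,-15,1,0,0,0,40,8,-7,0,0,0,0,40,3,-2.5,0,0,0,0,40,0,0,0,0,0,0,40,0,0,0,0,0,0]

```text
t: 27.6
tcp_pos: [0.4372, -0.1287, 0.034]
tool_rot: [0.343, 0.617, 0.256, 0.66]
force: [-1.6, -2.3, 6.0]
finger_gap: 0.666
```

Run:
```python
from h import *
r=np.array([-.0104,.0052,.0002]); R=tool(-8,50); tgt=np.array([.437,-.133,.043])-R.apply(r)
delta(tgt,R); p,R0,st=pose(); print("pack",p+R0.apply(r))
s=snap("wrist","w12",scale=1.25); print([at_d(s,u/1.25,v/1.25).round(4) for u,v in [(340,270),(397,270),(460,270)]])
snap("side","s18",crop=(200,140,430,320),scale=3.4)
```

```text
t 27.60 now [ 0.4372 -0.1287  0.034 ] | d_mm(old tool axes) [ 1.3 -1.1  0.2] rot_deg [ 0.2 -0.  -0.2] gap 0.666 F [-1.6 -2.3  6. ] q [-0.93  0.93  1.79  0.62  1.2  -1.26]
pack [ 0.43676822 -0.13330133  0.04469861]
[array([ 0.4224, -0.1345,  0.0865]), array([ 0.437 , -0.1364,  0.0863]), array([ 0.4529, -0.1393,  0.0874])]
```

View pics/s18.png

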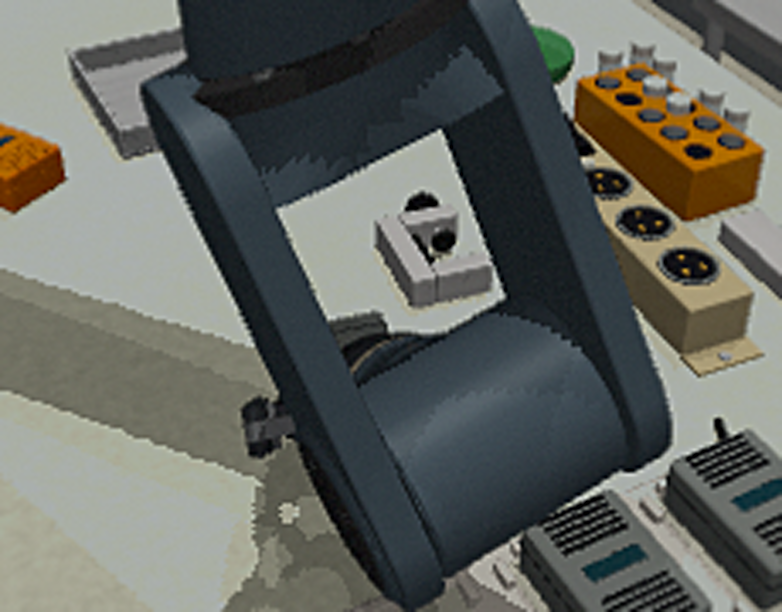

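Request:
move_arm:
  deltas: [62,0,0,0,0,0,0,72,0,0,0,0,0,0,76,0,0,0,0,0,0,80,-8,0,0,0,0,0,85,-25,0,0,0,0,0,85,-40,0,0,0,0,0,85,-40,0,0,0,0,0,85,-25,20,0,0,0,-8,85,-25,20,0,0,0,-8,85,-15,20,0,0,0,-8]

```text
t: 28.7
tcp_pos: [0.4256, -0.2185, 0.1931]
tool_rot: [0.205, 0.675, 0.108, 0.701]
force: [0.6, -0.1, -0.0]
finger_gap: 0.992
```

Run:
```python
from h import *
s=snap("wrist","w13",scale=1.25)
print(rect(["w13"],.38,.50,-.2,-.06,.078,.095))
delta([.437,-.06,.195],tool(-8,-50))
```

```text
(array([ 0.439, -0.134]), (62.1, 42.3), np.float64(166.0), 0.086, 2892)
t 28.75 now [ 0.4263 -0.213   0.1982] | d_mm(old tool axes) [ 68.7 136.8 -10.3] rot_deg [  0.    0.6 -75.5] gap 0.996 F [0.7 4.9 3.3] q [-0.91  0.49  1.73  0.34  1.25 -0.93]
```

View pics/w13.png

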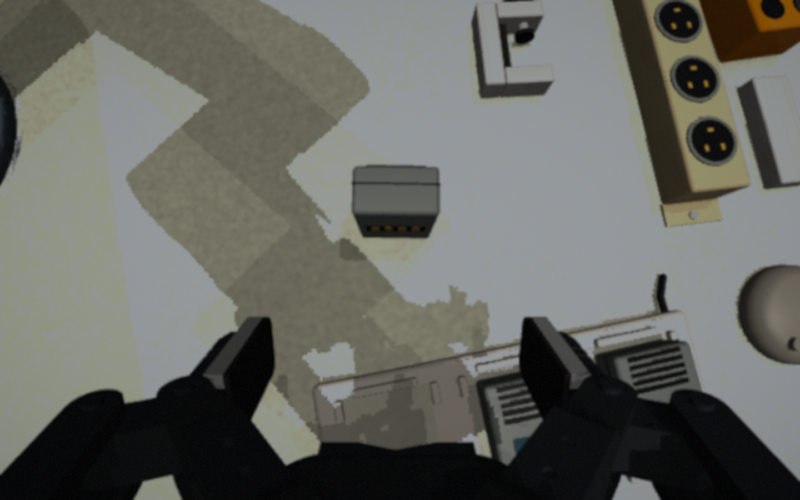

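Run:
```python
from h import *
s=snap("wrist","w14")
from h import *
quad(load("w13"),[(353,167),(438,167),(438,213),(352,213)],.086)
print(rect(["w14"],.38,.50,-.2,-.06,.078,.095)); print(pose()[0])
for a in [(353,190),(438,190)]: print(at_z(load("w13"),a[0]/1.25,a[1]/1.25,.086))
```

```text
centre [ 0.4384 -0.1345] sides [0.0563 0.0314 0.0559 0.0313] ang 81.2
(array([ 0.438, -0.133]), (65.5, 43.7), np.float64(166.0), 0.086, 2814)
[ 0.42591174 -0.21338124  0.1961158 ]
[ 0.41089826 -0.13077018  0.086     ]
[ 0.46612228 -0.13864085  0.086     ]
```

Request:
move_arm:
  deltas: [85,14,34,0,0,0,0,85,16,34,0,0,0,0,85,16,34,0,0,0,-8,85,8,34,0,0,0,-8,85,0,0,0,0,0,-8,85,0,0,0,0,0,-8,85,0,0,0,0,0,-8,85,0,0,0,0,0,-8,85,0,0,0,0,0,-8,85,0,0,0,0,0,-8]

```text
t: 29.8
tcp_pos: [0.4456, -0.0702, 0.198]
tool_rot: [-0.184, 0.681, -0.278, 0.652]
force: [0.8, -0.4, -1.2]
finger_gap: 0.997
```

Request:
move_arm:
  deltas: [85,0,0,0,0,0,-8,85,0,0,0,0,0,-3,85,0,0,0,0,0,0,85,0,0,0,0,0,0]

```text
t: 30.2
tcp_pos: [0.445, -0.0702, 0.197]
tool_rot: [-0.247, 0.662, -0.336, 0.622]
force: [0.8, -0.2, 0.5]
finger_gap: 0.994
```

```bash
cat > stand.py <<'E'
from h import *
yaw=-8
R=tool(yaw,-50); pc=np.array([.4375,-.134,.043]); off=tool(yaw).apply([0,.008,0]); t=pc+off+R.apply([.019,0,0]); delta(t,R)
p,R0,st=pose(); print("rel",rel(p,R0,pc)*1000)
E
python3 stand.py
```

```text
t 30.20 now [ 0.445  -0.0702  0.197 ] | d_mm(old tool axes) [162.6  78.6   1.3] rot_deg [ 0.   0.  -1.1] gap 0.994 F [ 0.8 -0.2  0.5] q [ 0.08  0.58  1.86 -0.93  1.16  0.82]
rel [149.67226154  73.75745049   1.35662866]
```

Request:
move_arm:
  deltas: [85,0,39,1,0,0,-1.1,85,0,39,0,0,0,0,85,40,0,0,0,0,0,85,45,0,0,0,0,0,85,40,0,0,0,0,0,85,22,0,0,0,0,0,85,10,0,0,0,0,0,85,0,0,0,0,0,0,85,0,0,0,0,0,0]

```text
t: 31.1
tcp_pos: [0.4375, -0.1392, 0.0382]
tool_rot: [-0.253, 0.659, -0.343, 0.62]
force: [-0.3, -0.3, 0.1]
finger_gap: 0.997
```

```bash
python3 stand.py
python3 - <<'E'
from h import *
snap("side","s19",crop=(220,130,430,290),scale=3.7)
E
```

```text
t 31.10 now [ 0.4375 -0.1392  0.0382] | d_mm(old tool axes) [ 5.9  4.8 -0.8] rot_deg [-0.2  0.2 -0. ] gap 0.997 F [-0.3 -0.3  0.1] q [-0.05  0.91  1.95 -1.27  0.93  1.22]
rel [-6.9983417  -0.35535858 -0.7095232 ]
```

View pics/s19.png

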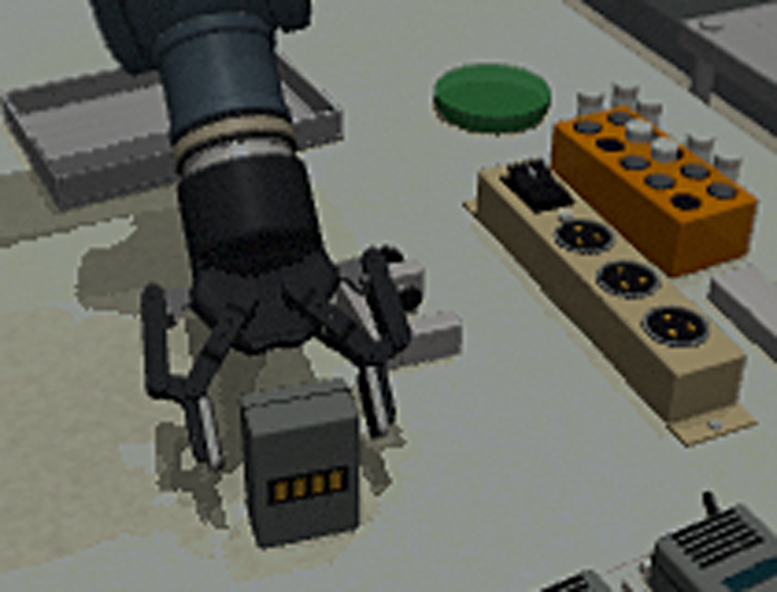

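Request:
move_arm:
  deltas: [85,5,4.5,-0.8,0,0,0,85,0,0,0,0,0,0,40,0,0,0,0,0,0,40,0,0,0,0,0,0,40,0,0,0,0,0,0,40,0,0,0,0,0,0,40,0,0,0,0,0,0,40,0,0,0,0,0,0]

```text
t: 31.95
tcp_pos: [0.4364, -0.1397, 0.0313]
tool_rot: [-0.254, 0.659, -0.343, 0.62]
force: [0.7, 4.4, 5.8]
finger_gap: 0.664
```

```bash
python3 stand.py
python3 - <<'E'
from h import *
snap("side","s20",crop=(220,130,430,290),scale=3.7)
E
```

```text
t 31.95 now [ 0.4364 -0.1397  0.0313] | d_mm(old tool axes) [ 0.9 -0.1  0.2] rot_deg [-0.1  0.2  0. ] gap 0.664 F [0.7 4.4 5.8] q [-0.05  0.92  1.95 -1.28  0.92  1.24]
rel [-11.98695638  -5.22876044   0.29368264]
```

View pics/s20.png

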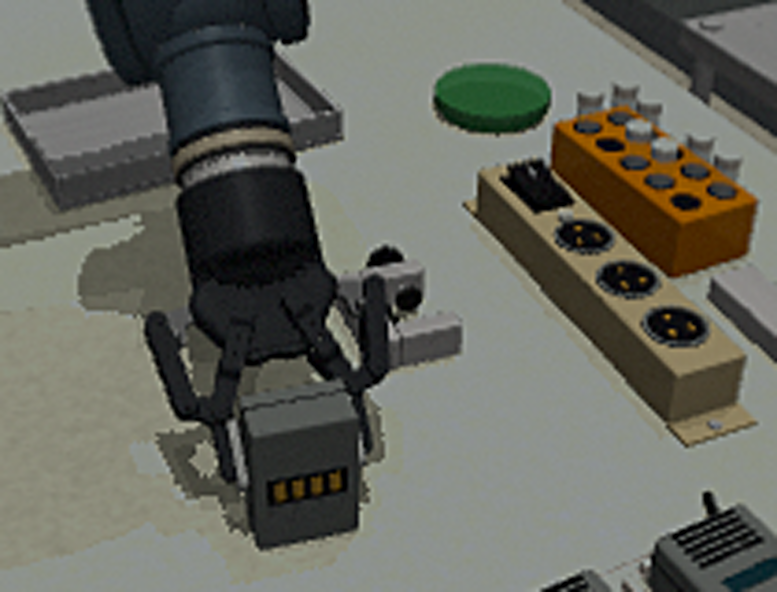

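Request:
move_arm:
  deltas: [40,-8,-10,0,0,0,0,40,-20,-24,0,0,0,0,40,-25,-30,0,0,0,0,40,-25,-30,0,0,0,0,40,0,0,0,0,0,7.5,40,0,0,0,0,0,7.5,40,0,0,0,0,0,7.5,40,0,0,0,0,0,7.5,40,0,0,0,0,0,7.5,40,0,0,0,0,0,7.5]

```text
t: 33.0
tcp_pos: [0.4338, -0.1398, 0.1532]
tool_rot: [0.01, 0.708, -0.088, 0.701]
force: [-1.4, -0.0, -3.4]
finger_gap: 0.665
```

Request:
move_arm:
  deltas: [40,0,0,0,0,0,7.5,40,0,0,0,0,0,7.5,40,0,0,0,0,0,7.5,40,0,0,0,0,0,7.5,40,0,0,0,0,0,7.5,40,0,0,0,0,0,7.5,40,0,0,0,0,0,0,40,0,0,0,0,0,0]

```text
t: 33.8
tcp_pos: [0.434, -0.1404, 0.1521]
tool_rot: [0.279, 0.651, 0.184, 0.681]
force: [-0.3, -1.0, -2.3]
finger_gap: 0.661
```

Run:
```python
from h import *
r=np.array([-.0115,-.0055,.0005]); R=tool(3,40); tgt=np.array([.4148,-.317,.1])-R.apply(r)
delta(tgt,R); p,R0,st=pose(); print("pack",p+R0.apply(r))
snap("wrist","w15",scale=1.25)
heldtop("w15",345,245,450,390,(397,347))
```

```text
t 33.80 now [ 0.434  -0.1404  0.1521] | d_mm(old tool axes) [ -57.9 -166.     3.2] rot_deg [-8.7  6.8  1.7] gap 0.661 F [-0.3 -1.  -2.3] q [-0.88  0.61  1.81  0.5   1.25 -1.03]
pack [ 0.43291065 -0.15184668  0.15772752]
997 [ 0.43484007 -0.14235639  0.1745045 ]
n [0.019 0.021 1.   ] tilt deg 1.6 pack [ 0.4331 -0.1527  0.1578] rel [-12.2  -7.1   0.8]
```

View pics/w15.png

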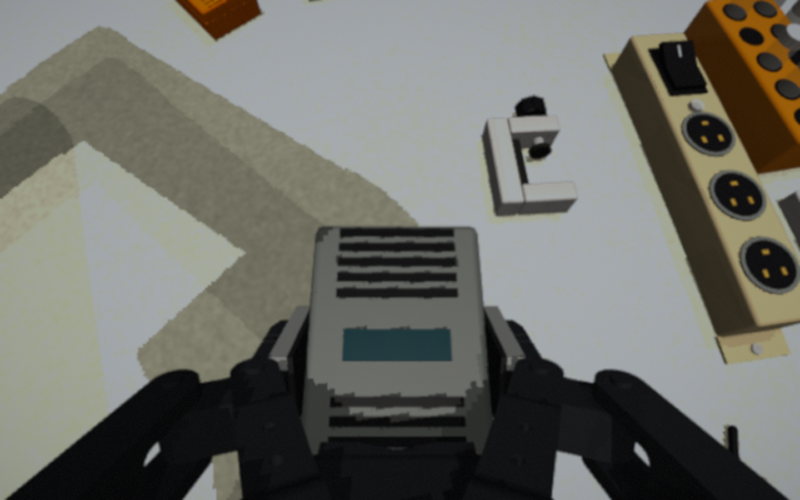

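Request:
move_arm:
  deltas: [40,-12,-32,0,0,0,0,40,-15,-43,1,0,0,0,40,-15,-43,1,0,0,0,40,-12,-36,1,0,0,0,40,-4,-12,0,-3.5,2.7,0.7,40,0,0,0,-3.5,2.7,0.7,40,0,0,0,-1.7,1.4,0.3,40,0,0,0,0,0,0,40,0,0,0,0,0,0]

```text
t: 34.75
tcp_pos: [0.4147, -0.304, 0.0956]
tool_rot: [0.224, 0.67, 0.26, 0.658]
force: [-0.6, -0.4, -2.8]
finger_gap: 0.661
```

```bash
cat > bay3.py <<'E'
from h import *
import sys
z=float(sys.argv[1]); nm=sys.argv[2]
r=np.array([-.0118,-.0068,.0007]); R=tool(3,40); tgt=np.array([.4148,-.317,z])-R.apply(r)
delta(tgt,R); p,R0,st=pose(); print("pack",p+R0.apply(r))
snap("wrist",nm,scale=1.25)
heldtop(nm,345,245,450,390,(397,347))
E
python3 bay3.py 0.045 w16
```

```text
t 34.75 now [ 0.4147 -0.304   0.0956] | d_mm(old tool axes) [ 42.2 -35.6  -1.3] rot_deg [ 0.1 -0.  -0. ] gap 0.661 F [-0.6 -0.4 -2.8] q [-1.03  0.83  1.49  0.31  1.47 -1.22]
pack [ 0.41606169 -0.31676237  0.10022851]
999 [ 0.41580368 -0.30655884  0.11784844]
n [ 0.009 -0.011  1.   ] tilt deg 0.8 pack [ 0.4162 -0.3165  0.1007] rel [-11.9  -6.1   1. ]
```

View pics/w16.png

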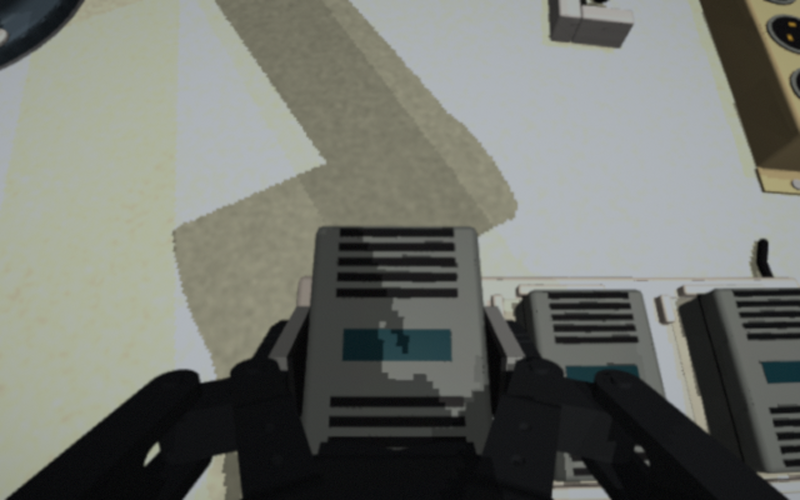

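Request:
move_arm:
  deltas: [40,12,-10,-1,0,0,0,40,16,-13.5,0,0,0,0,40,10,-8.5,0,0,0,0,40,4,-3.5,0,0,0,0,40,0,0,0,0,0,0,40,0,0,0,0,0,0]

```text
t: 35.4
tcp_pos: [0.4136, -0.3057, 0.04]
tool_rot: [0.224, 0.67, 0.26, 0.658]
force: [-0.1, 0.1, -2.1]
finger_gap: 0.659
```

```bash
python3 bay3.py 0.035 w17
```

```text
t 35.40 now [ 0.4136 -0.3057  0.04  ] | d_mm(old tool axes) [ 8.4 -5.1 -0.1] rot_deg [ 0.1  0.1 -0. ] gap 0.659 F [-0.1  0.1 -2.1] q [-1.04  0.91  1.5   0.31  1.38 -1.25]
pack [ 0.41497194 -0.31847624  0.04469152]
997 [ 0.41469352 -0.30830412  0.06236909]
n [ 0.009 -0.01   1.   ] tilt deg 0.8 pack [ 0.4151 -0.3182  0.0453] rel [-11.7  -6.3   0.7]
```

View pics/w17.png

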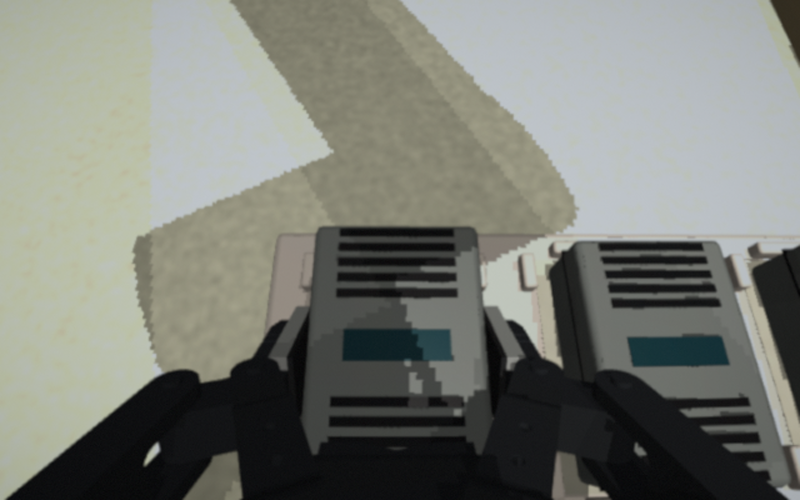

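Aligned with the bay as the previous pack was; lower.

Request:
move_arm:
  deltas: [40,4,-2.5,0,0,0,0,40,3,-2,0,0,0,0,40,1.5,-1,0,0,0,0,40,0.5,0,0,0,0,0,40,0,0,0,0,0,0]

```text
t: 35.95
tcp_pos: [0.4135, -0.3043, 0.0303]
tool_rot: [0.224, 0.67, 0.26, 0.658]
force: [-2.2, -2.0, 4.8]
finger_gap: 0.662
```

```bash
python3 bay3.py 0.035 w18
```

```text
t 35.95 now [ 0.4135 -0.3043  0.0303] | d_mm(old tool axes) [ 0.   0.1 -0. ] rot_deg [ 0.1  0.1 -0. ] gap 0.662 F [-2.2 -2.   4.8] q [-1.03  0.93  1.5   0.31  1.37 -1.26]
pack [ 0.4148379  -0.31705229  0.03496184]
996 [ 0.4145676  -0.30690439  0.05259751]
n [ 0.011 -0.01   1.   ] tilt deg 0.8 pack [ 0.4149 -0.3168  0.0355] rel [-12.   -6.3   0.8]
```

Request:
move_arm:
  deltas: [62,0,0,0,0,0,0,68,0,0,0,0,0,0,72,0,0,0,0,0,0,72,-8,0,0,0,0,0,76,-25,0,0,0,0,0,80,-40,0,0,0,0,0,85,-40,0,0,0,0,0,85,-35,10,0,0,0,-8,85,-20,20,0,0,0,-8,85,-10,20,0,0,0,-8]

```text
t: 37.0
tcp_pos: [0.4176, -0.3746, 0.1968]
tool_rot: [0.077, 0.701, 0.113, 0.7]
force: [-0.8, 1.2, 1.3]
finger_gap: 0.996
```

Request:
move_arm:
  deltas: [85,0,20,5,0,0,-8,85,0,20,10,0,0,-8,85,0,0,10,0,0,0,85,0,0,0,0,0,0]

```text
t: 37.4
tcp_pos: [0.4408, -0.3296, 0.2035]
tool_rot: [-0.02, 0.706, 0.02, 0.708]
force: [0.2, -0.1, 0.3]
finger_gap: 0.994
```

Run:
```python
from h import *
snap("wrist","w19",scale=1.25)
for c in [(.37,.46),(.465,.56),(.56,.66)]: print(rect(["w19"],*c,-.38,-.25,.046,.058))
snap("scene","c6",scale=1.25); print(rect(["c6"],.49,.64,-.07,.1,.018,.032))
delta([.56,.0,.2],tool(-3))
```

```text
(array([ 0.4149, -0.316 ]), (90.5, 66.4), np.float64(97.6), 0.0522, 6111)
(array([ 0.5108, -0.3119]), (95.3, 65.7), np.float64(96.9), 0.0522, 6020)
(array([ 0.606 , -0.3061]), (93.1, 67.2), np.float64(96.5), 0.0522, 5991)
(array([0.5642, 0.0115]), (106.6, 63.2), np.float64(86.2), 0.0258, 421)
t 37.50 now [ 0.4401 -0.3319  0.2028] | d_mm(old tool axes) [  3.1 325.  137.3] rot_deg [ 6.   0.1 -0. ] gap 0.993 F [ 0.4 -0.5 -1.2] q [-0.85  0.46  1.65  0.    1.02 -0.9 ]
```

View pics/w19.png

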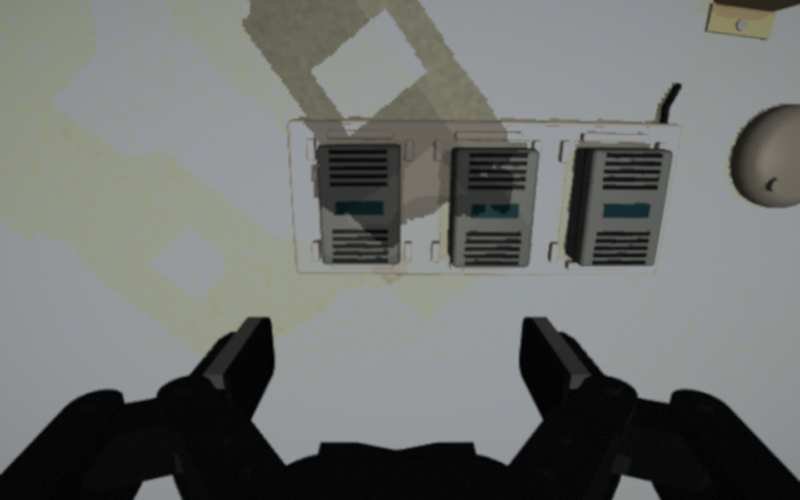

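View pics/c6.png

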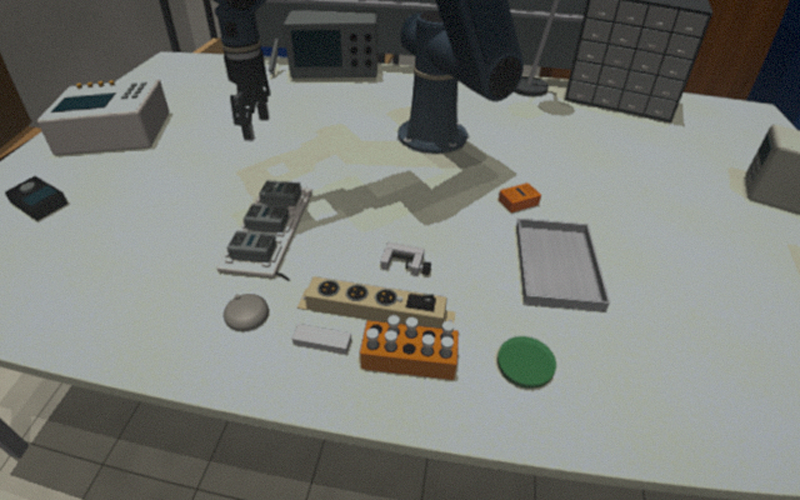

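Request:
move_arm:
  deltas: [85,0,20,8,3,0,0,85,0,45,18,3,0,0,85,0,50,20,0,0,0,85,0,50,20,0,0,0,85,0,50,20,0,0,0,85,0,40,15,0,0,0,85,0,15,5,0,0,0,85,0,0,0,0,0,0,85,0,0,0,0,0,0]

```text
t: 38.4
tcp_pos: [0.5501, -0.0768, 0.2024]
tool_rot: [0.019, 0.707, -0.018, 0.707]
force: [0.3, -0.2, -1.1]
finger_gap: 0.998
```

Run:
```python
from h import *
snap("wrist","w20",scale=1.25); crop("w20","w20c",(200,60,440,240),3.3); delta([.5425,0,.1],tool(-3.5))
```

```text
t 38.45 now [ 0.5499 -0.0772  0.2025] | d_mm(old tool axes) [102.5  76.6 -11.6] rot_deg [ 0.4  0.1 -0. ] gap 0.989 F [-0.8 -0.4  0.1] q [-0.34  0.47  1.64  0.    1.03 -0.29]
```

View pics/w20.png

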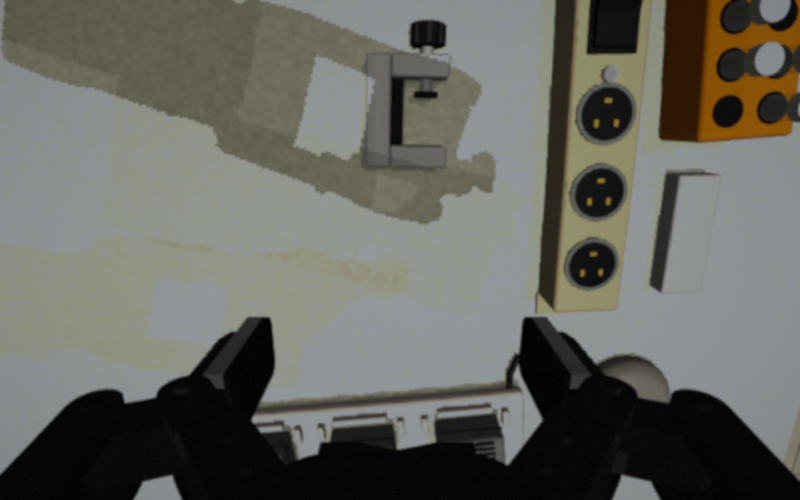

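View pics/w20c.png

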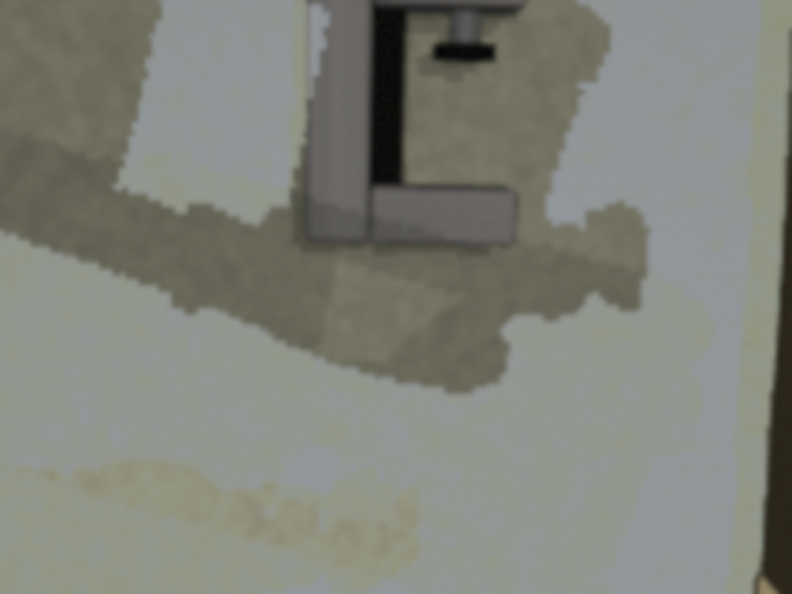

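Run:
```python
from h import *
s=load("w20"); c=quad(s,[(369,53),(392,53),(389,166),(367,166)],.026)
delta([*c,.012],tool(-3))
# tray walls from scene depth
W,C=cloud(load("c6")); m=(W[:,2]>.022)&(W[:,2]<.034)&(W[:,0]>.33)&(W[:,0]<.68)&(W[:,1]>.2)&(W[:,1]<.46)
Q=W[m][:,:2].astype(np.float32); r=cv2.minAreaRect(Q); print("tray",r, m.sum())
```

```text
centre [0.5429 0.0044] sides [0.0161 0.0785 0.0164 0.0785] ang 85.0
t 38.45 now [ 0.5499 -0.0772  0.2025] | d_mm(old tool axes) [190.5  81.  -11.6] rot_deg [-0.1  0.1 -0. ] gap 0.989 F [-0.8 -0.4  0.1] q [-0.34  0.47  1.64  0.    1.03 -0.29]
tray ((0.4796369671821594, 0.32035237550735474), (0.3131856322288513, 0.174500972032547), 4.487751007080078) 594
```

Run:
```python
from h import *
delta([.5428,-.0015,.06],tool(-4.7))
```

```text
t 38.45 now [ 0.5499 -0.0772  0.2025] | d_mm(old tool axes) [142.5  75.1 -11.3] rot_deg [ 1.6  0.1 -0. ] gap 0.989 F [-0.8 -0.4  0.1] q [-0.34  0.47  1.64  0.    1.03 -0.29]
```

Request:
move_arm:
  deltas: [60,20,25,-4,1,0,0,50,40,35,-4,0.6,0,0,46,40,15,-4,0,0,0,46,25,0,0,0,0,0,46,15,0,0,0,0,0,46,0,0,0,0,0,0,46,0,0,0,0,0,0]

```text
t: 39.15
tcp_pos: [0.5435, -0.0032, 0.0655]
tool_rot: [0.029, 0.706, -0.029, 0.707]
force: [0.9, -0.5, 0.3]
finger_gap: 0.536
```

Run:
```python
from h import *
delta([.5428,-.0015,.012],tool(-4.7))
snap("wrist","w21",scale=1.25); snap("side","s21",crop=(230,150,430,290),scale=4)
```

```text
t 39.15 now [ 0.5435 -0.0032  0.0655] | d_mm(old tool axes) [53.5  1.6 -0.9] rot_deg [ 0.   0.1 -0.1] gap 0.536 F [ 0.9 -0.5  0.3] q [-0.21  0.67  1.77  0.    0.7  -0.13]
```

View pics/w21.png

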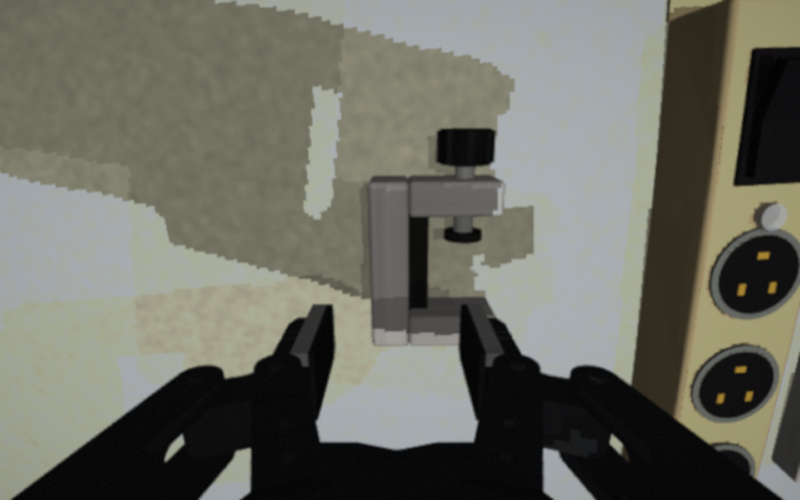

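View pics/s21.png

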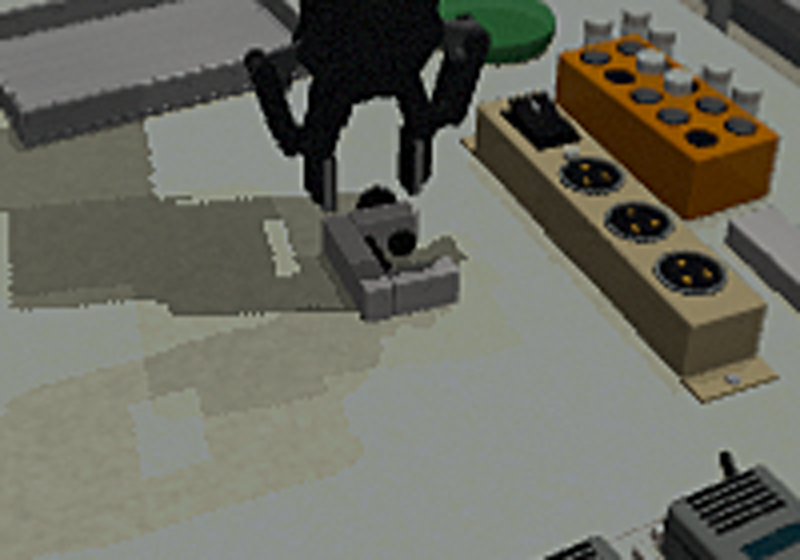

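Run:
```python
from h import *
s=load("w21"); c=quad(s,[(371,182),(409,182),(409,333),(375,333)],.026); print(rel(*pose()[:2],[*c,.026])*1000)
```

```text
centre [0.5429 0.0083] sides [0.0164 0.0721 0.0163 0.0721] ang 85.8
[40.4782198  10.9952531  -2.46518046]
```

Request:
move_arm:
  deltas: [46,15,2,-1.5,0,0,0,46,20,0,0,0,0,0,46,12,0,0,0,0,0,46,6,0,0,0,0,0,46,0,0,0,0,0,0,46,0,0,0,0,0,0]

```text
t: 39.85
tcp_pos: [0.5426, 0.0004, 0.0129]
tool_rot: [0.028, 0.706, -0.028, 0.708]
force: [-0.0, -0.4, 0.3]
finger_gap: 0.541
```

Run:
```python
from h import *
delta([.5428,-.0015,.012],tool(-4.7))
snap("wrist","w22",scale=1.25); snap("side","s22",crop=(230,150,430,290),scale=4)
```

```text
t 39.85 now [5.426e-01 4.000e-04 1.290e-02] | d_mm(old tool axes) [ 0.9 -1.9  0.4] rot_deg [ 0.1  0.2 -0.1] gap 0.541 F [-0.  -0.4  0.3] q [-0.21  0.76  1.79  0.    0.59 -0.13]
```

View pics/w22.png

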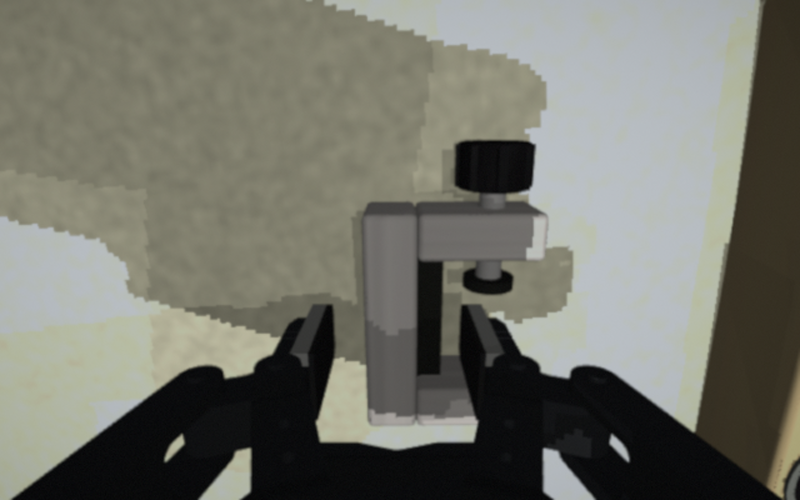

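View pics/s22.png

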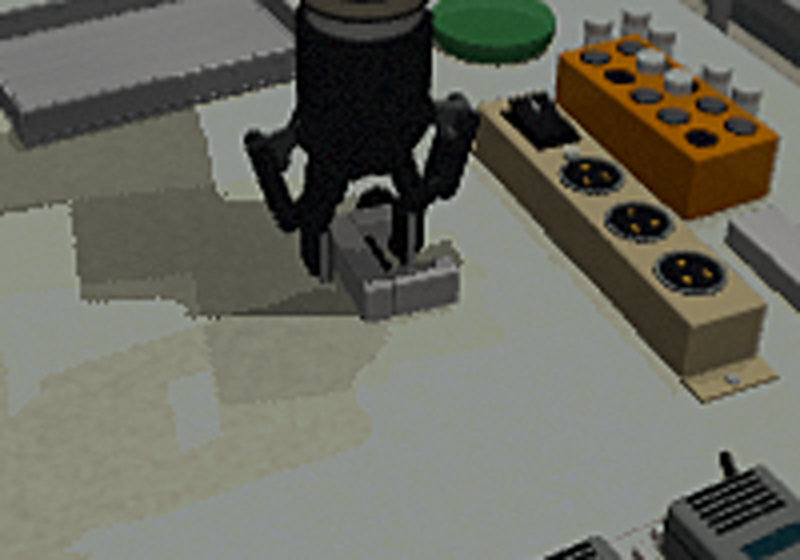

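Request:
move_arm:
  deltas: [46,2,0,-1,0,0,0,8,0,0,0,0,0,0,8,0,0,0,0,0,0,8,0,0,0,0,0,0,8,0,0,0,0,0,0,8,0,0,0,0,0,0,8,0,0,0,0,0,0]
  force: 60

```text
t: 40.65
tcp_pos: [0.5411, 0.0007, 0.0108]
tool_rot: [0.028, 0.706, -0.028, 0.707]
force: [-1.1, 0.4, 5.4]
finger_gap: 0.195
```

Request:
move_arm:
  deltas: [8,-8,0,0,0,0,0,8,-20,0,0,0,0,0,8,-35,0,0,0,0,0,8,-35,0,0,0,0,0,8,-15,0,0,0,0,0,8,0,0,0,0,0,0,8,0,0,0,0,0,0]

```text
t: 41.35
tcp_pos: [0.5403, 0.0007, 0.123]
tool_rot: [0.028, 0.706, -0.028, 0.707]
force: [-0.0, -0.7, -3.3]
finger_gap: 0.187
```

Run:
```python
from h import *
delta([.488,.312,.12],tool(2))
snap("wrist","w23",scale=1.25)
```

```text
t 41.35 now [0.5403 0.0007 0.123 ] | d_mm(old tool axes) [  3.3 306.2 -76.9] rot_deg [-6.6  0.1 -0.1] gap 0.187 F [-0.  -0.7 -3.3] q [-0.21  0.57  1.74  0.    0.83 -0.13]
```

View pics/w23.png

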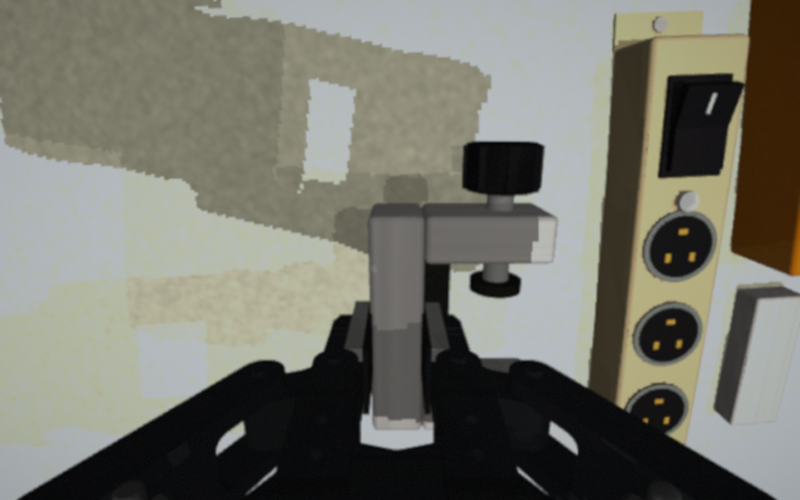

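Clamp held level. Carry to the tray.

Request:
move_arm:
  deltas: [8,0,20,-5,-2,0,0,8,0,40,-12,-2.3,0,0,8,0,45,-12,-2.3,0,0,8,0,45,-10,0,0,0,8,0,45,-10,0,0,0,8,0,45,-8,0,0,0,8,0,40,-6,0,0,0,8,0,20,-3,0,0,0,8,0,0,0,0,0,0,8,0,0,0,0,0,0]

```text
t: 42.4
tcp_pos: [0.4704, 0.2997, 0.122]
tool_rot: [-0.013, 0.707, 0.013, 0.707]
force: [0.9, -0.2, -3.7]
finger_gap: 0.196
```

Run:
```python
from h import *
delta([.488,.315,.06],tool(2))
snap("scene","c7",crop=(360,120,520,260),scale=5)
snap("wrist","w24",scale=1.25)
```

```text
t 42.40 now [0.4704 0.2997 0.122 ] | d_mm(old tool axes) [61.9 14.7 18.3] rot_deg [ 0.1 -0.1  0. ] gap 0.196 F [ 0.9 -0.2 -3.7] q [ 0.37  0.59  1.7  -0.    0.85  0.33]
```

View pics/c7.png

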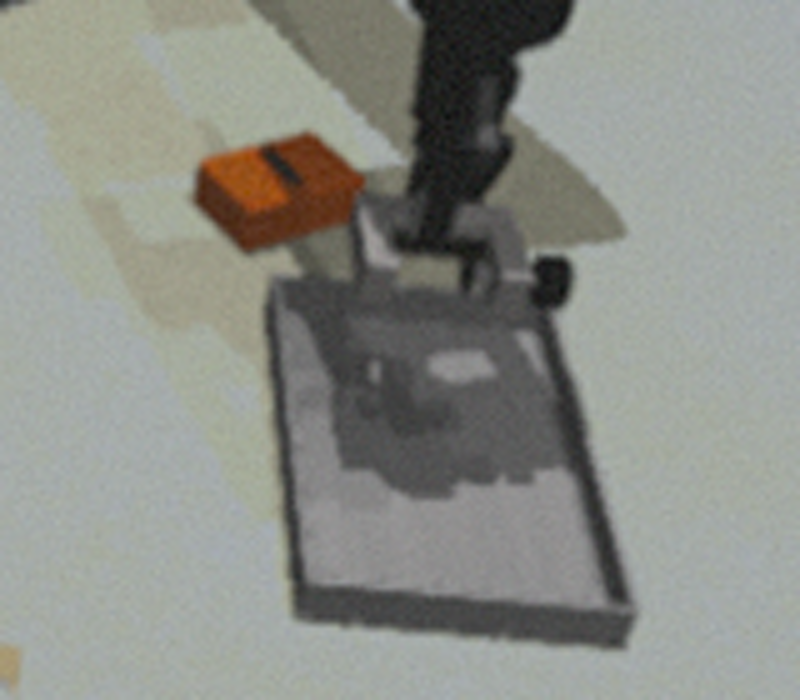

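View pics/w24.png

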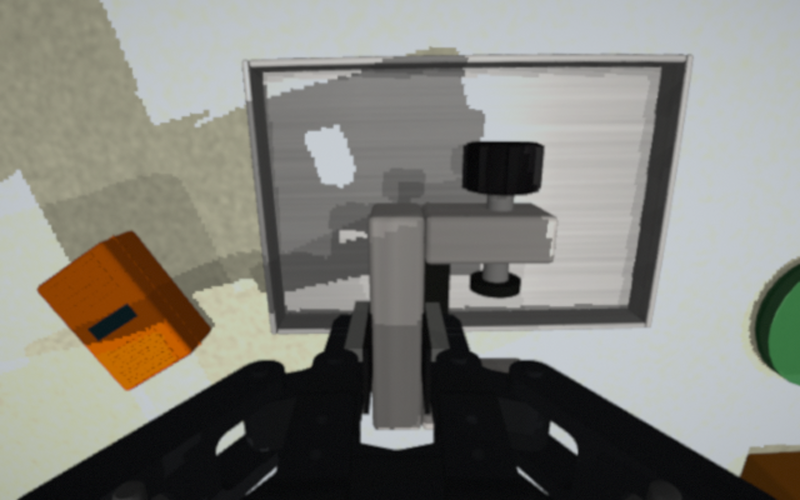

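Run:
```python
from h import *
s=load("w24"); c=quad(s,[(245,60),(691,56),(648,326),(273,332)],.028)
d=np.array(at_z(s,691/1.25,56/1.25,.028)-at_z(s,245/1.25,60/1.25,.028)); print(np.degrees(np.arctan2(d[1],d[0])))
# spine middle is ~3mm +y of TCP ; want clamp bbox centred
t=[c[0]-.021,c[1]-.014,.016]; print(t); delta(t,tool(2))
```

```text
centre [0.51   0.3278] sides [0.2358 0.1575 0.2357 0.1576] ang 92.8
2.842705006544408
[np.float64(0.4890220360169347), np.float64(0.3138094078535678), 0.016]
t 42.50 now [0.4712 0.2988 0.1225] | d_mm(old tool axes) [106.5  14.5  18.4] rot_deg [-0. -0.  0.] gap 0.192 F [-0.4  0.1 -2.6] q [ 0.36  0.59  1.7  -0.    0.85  0.33]
```

Request:
move_arm:
  deltas: [8,0,14.5,18,0,0,0,8,25,0,0,0,0,0,8,35,0,0,0,0,0,8,25,0,0,0,0,0,8,12,0,0,0,0,0,8,6,0,0,0,0,0,8,4,0,0,0,0,0,8,0,0,0,0,0,0,8,0,0,0,0,0,0]

```text
t: 43.4
tcp_pos: [0.4901, 0.3155, 0.0176]
tool_rot: [-0.012, 0.706, 0.013, 0.708]
force: [0.6, -0.3, -2.7]
finger_gap: 0.194
```

Run:
```python
from h import *
delta([.489,.3138,.0148],tool(2))
snap("wrist","w25",scale=1.25)
```

```text
t 43.40 now [0.4901 0.3155 0.0176] | d_mm(old tool axes) [ 2.8 -1.6 -1.1] rot_deg [ 0.   0.2 -0.1] gap 0.194 F [ 0.6 -0.3 -2.7] q [0.38 0.78 1.68 0.   0.67 0.34]
```

View pics/w25.png

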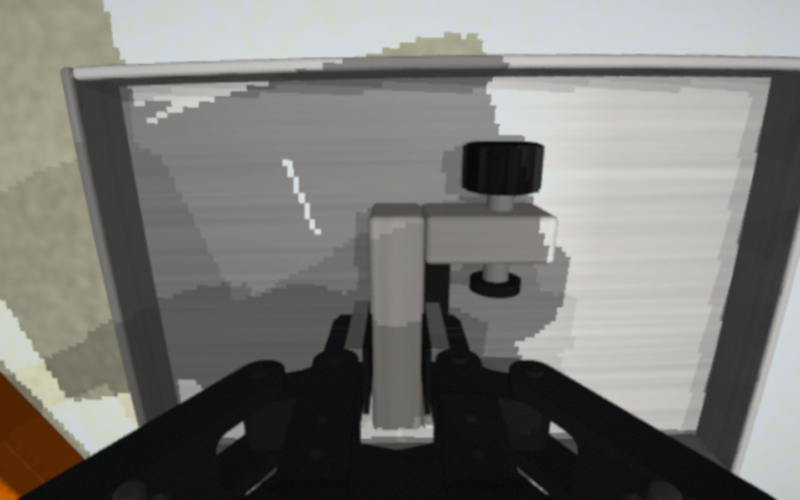

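Lower the last 3 mm, release gently and rise.

Request:
move_arm:
  deltas: [8,3,0,0,0,0,0,8,0.5,0,0,0,0,0,8,0,0,0,0,0,0,26,0,0,0,0,0,0,36,0,0,0,0,0,0,40,0,0,0,0,0,0,40,-8,0,0,0,0,0,40,-30,0,0,0,0,0,40,-45,0,0,0,0,0,40,-45,0,0,0,0,0]

```text
t: 44.45
tcp_pos: [0.4884, 0.3148, 0.1422]
tool_rot: [-0.013, 0.707, 0.013, 0.707]
force: [1.4, 0.1, 0.3]
finger_gap: 0.473
```

Run:
```python
from h import *
delta([.7,.055,.15],tool(-2))
snap("wrist","w26",scale=1.25); snap("side","s23",scale=1.25); s=snap("scene","c8",crop=(220,190,400,300),scale=4.4)
```

```text
t 44.45 now [0.4884 0.3148 0.1422] | d_mm(old tool axes) [  -7.8 -267.2  202.2] rot_deg [ 4.  0. -0.] gap 0.473 F [1.4 0.1 0.3] q [0.38 0.58 1.63 0.   0.93 0.34]
```

View pics/w26.png

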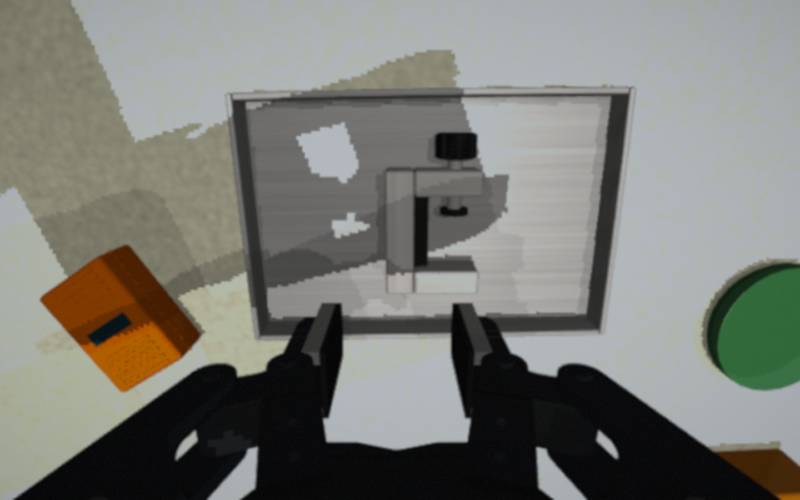

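View pics/s23.png

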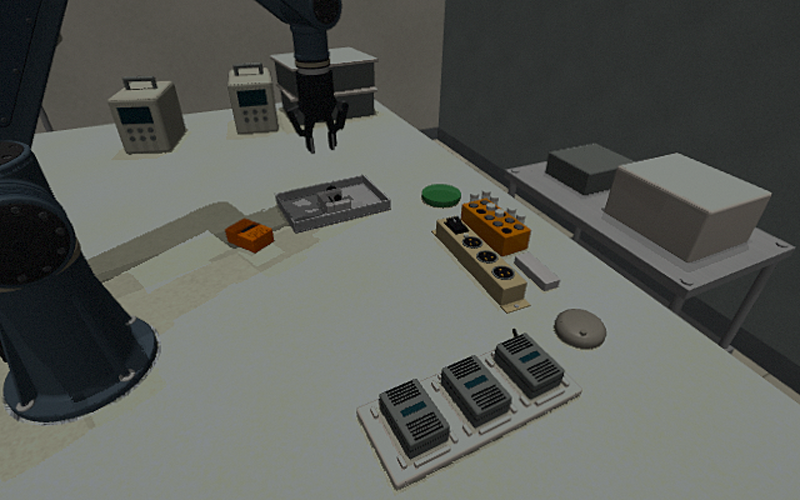

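View pics/c8.png

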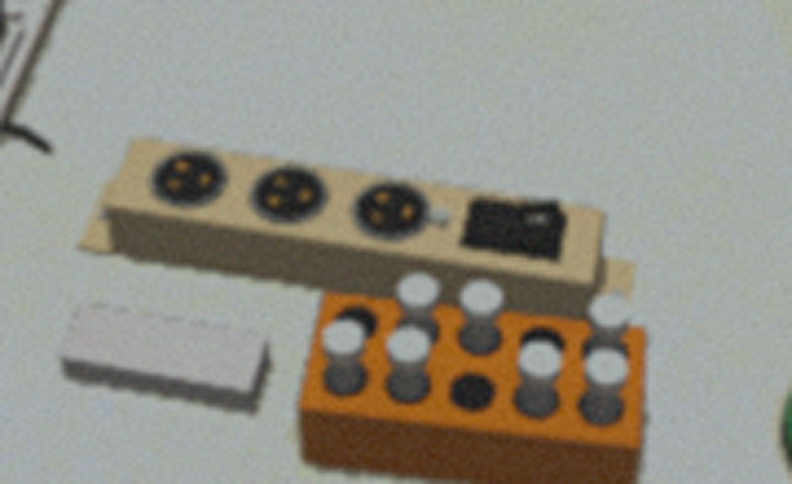

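Run:
```python
from h import *
delta([.66,.07,.16],tool(2))
```

```text
t 44.60 now [0.4913 0.3162 0.145 ] | d_mm(old tool axes) [ -14.4 -252.   159.9] rot_deg [ 0.1  0.6 -0.2] gap 0.466 F [ 0.2  0.4 -0.7] q [0.38 0.58 1.62 0.   0.93 0.34]
```

Request:
move_arm:
  deltas: [20,-5,-25,15,0,0,0,10,-5,-45,30,0,0,0,0,-5,-45,32,0,0,0,0,-3,-45,32,0,0,0,0,0,-45,32,0,0,0,0,0,-33,24,0,0,0,0,0,0,0,-8,0,0,0,0,0,0,-8,0,0,0,0,0,0,-8,0,0,0,0,0,0,-8,0,0]

```text
t: 45.6
tcp_pos: [0.6489, 0.0989, 0.1559]
tool_rot: [-0.208, 0.676, 0.209, 0.675]
force: [-0.1, -0.5, 0.1]
finger_gap: 0.001
```

Request:
move_arm:
  deltas: [0,0,0,0,-8,0,0,0,0,0,0,-8,0,0,0,0,0,0,-8,0,0,0,0,0,0,-8,0,0,0,0,0,0,-8,0,0,0,0,0,0,-8,0,0,0,0,0,0,-6,0,0,0,0,0,0,0,0,0]

```text
t: 46.4
tcp_pos: [0.649, 0.0993, 0.1563]
tool_rot: [-0.491, 0.509, 0.492, 0.508]
force: [0.6, 0.6, 0.1]
finger_gap: -0.0
```

Run:
```python
from h import *
delta([.70,.07,.12],tool(88))
snap("wrist","w27",scale=1.25)
```

```text
t 46.40 now [0.649  0.0993 0.1563] | d_mm(old tool axes) [ 36.1 -52.1 -27.5] rot_deg [ 0.   0.1 -0.1] gap -0.000 F [0.6 0.6 0.1] q [-0.02  0.65  1.41  0.    1.07 -1.56]
```

View pics/w27.png

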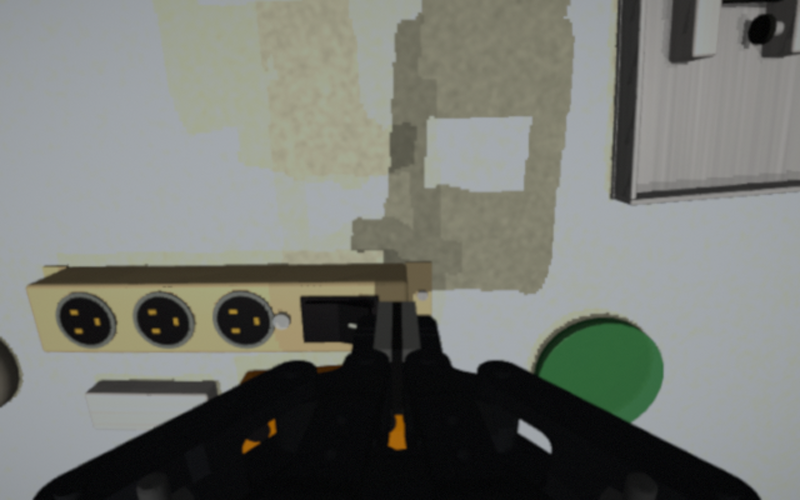

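Run:
```python
from h import *
a=np.radians(87.6); ey=np.array([np.cos(a),np.sin(a),0]); ex=np.array([np.sin(a),-np.cos(a),0]); c=np.array([.6995,-.027,0])
out=[]
for n in ("w27","w23","wrist0"):
    s=load(n); im=s["image"][:,:,::-1].copy(); im=cv2.resize(im,None,fx=3,fy=3,interpolation=cv2.INTER_CUBIC)
    for (x,y,z) in [(0,85,48.5),(0,100,53.6),(14,63,48.5),(-14,63,48.5),(14,107,56),(-14,107,56),(26,130,42),(-26,130,42)]:
        p=proj(s,c+ex*x/1000+ey*y/1000+[0,0,z/1000]); cv2.circle(im,tuple(int(v*3+1) for v in p),3,(0,0,255),-1)
    p=proj(s,c+ey*.085+[0,0,.0485]); u,v=(p*3).astype(int); u0=min(max(0,u-200),im.shape[1]-400); v0=min(max(0,v-200),im.shape[0]-400)
    out.append(im[v0:v0+400,u0:u0+400])
cv2.imwrite("pics/rk.png",cv2.resize(np.hstack(out),(800,267)))
```

```text
(no output)
```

View pics/rk.png

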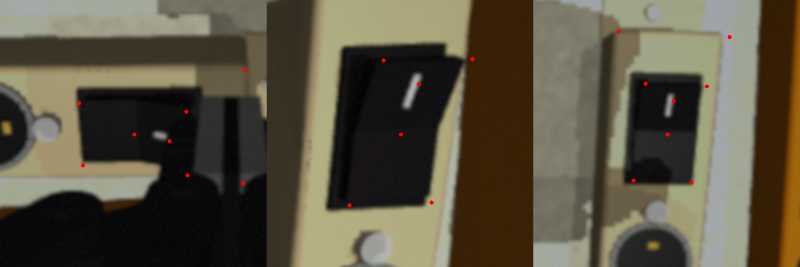

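Run:
```python
from h import *
delta([.701,.075,.08],tool(88))
```

```text
t 46.45 now [0.6491 0.0993 0.1565] | d_mm(old tool axes) [ 76.4 -52.8 -22.4] rot_deg [-0.1  0.1 -0.1] gap -0.002 F [-0.8 -0.8 -0.3] q [-0.02  0.65  1.41  0.    1.07 -1.55]
```

Request:
move_arm:
  deltas: [0,10,-15,-8,0,0,0,0,20,-20,-10,0,0,0,0,25,-16,-8,0,0,0,0,18,0,0,0,0,0,0,3,0,0,0,0,0,0,0,0,0,0,0,0,0,0,0,0,0,0,0]

```text
t: 47.15
tcp_pos: [0.7011, 0.0715, 0.0827]
tool_rot: [-0.492, 0.508, 0.491, 0.51]
force: [-0.0, -0.9, 0.8]
finger_gap: 0.004
```

Run:
```python
from h import *
delta([.701,.075,.048],tool(88))
snap("side","s24",crop=(300,130,460,250),scale=5); snap("scene","c9",crop=(270,150,400,260),scale=6)
```

```text
t 47.15 now [0.7011 0.0715 0.0827] | d_mm(old tool axes) [34.7  0.3  3.4] rot_deg [0.  0.1 0.2] gap 0.004 F [-0.  -0.9  0.8] q [-0.06  0.8   1.33  0.    1.01 -1.59]
```

View pics/s24.png

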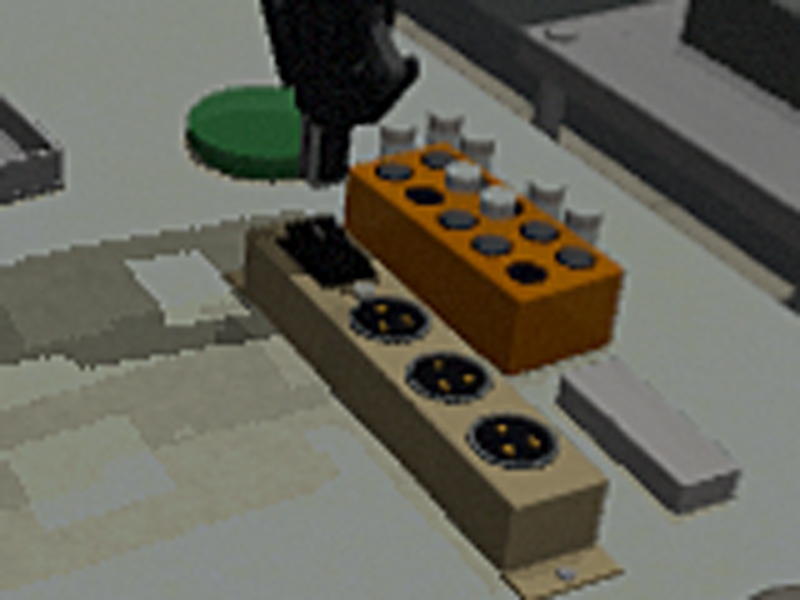

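View pics/c9.png

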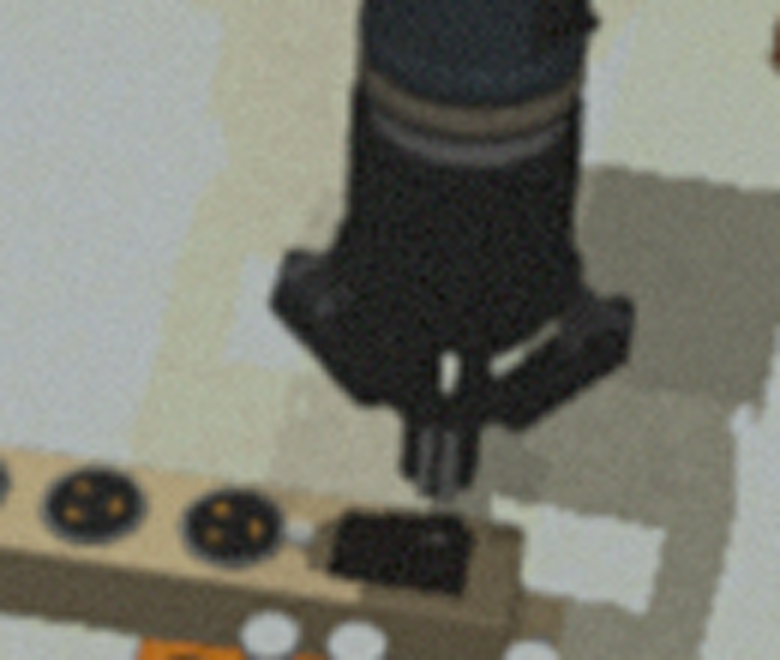

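Request:
move_arm:
  deltas: [0,12,0,3.5,0,0,0,0,10,0,0,0,0,0,0,6,0,0,0,0,0,0,3,0,0,0,0,0,0,2,0,0,0,0,0,0,1.5,0,0,0,0,0,0,0,0,0,0,0,0,0,0,0,0,0,0,0]

```text
t: 48.05
tcp_pos: [0.7005, 0.0767, 0.0484]
tool_rot: [-0.491, 0.507, 0.492, 0.51]
force: [-1.8, 3.7, 5.8]
finger_gap: 0.002
```

Run:
```python
from h import *
delta([.701,.075,.048],tool(88))
snap("side","s25",crop=(320,150,400,210),scale=10); snap("wrist","w28",crop=(180,180,420,320),scale=3.3)
```

```text
t 48.05 now [0.7005 0.0767 0.0484] | d_mm(old tool axes) [ 0.4 -0.5 -1.7] rot_deg [0.  0.2 0.1] gap 0.002 F [-1.8  3.7  5.8] q [-0.05  0.85  1.34  0.    0.96 -1.59]
```

View pics/s25.png

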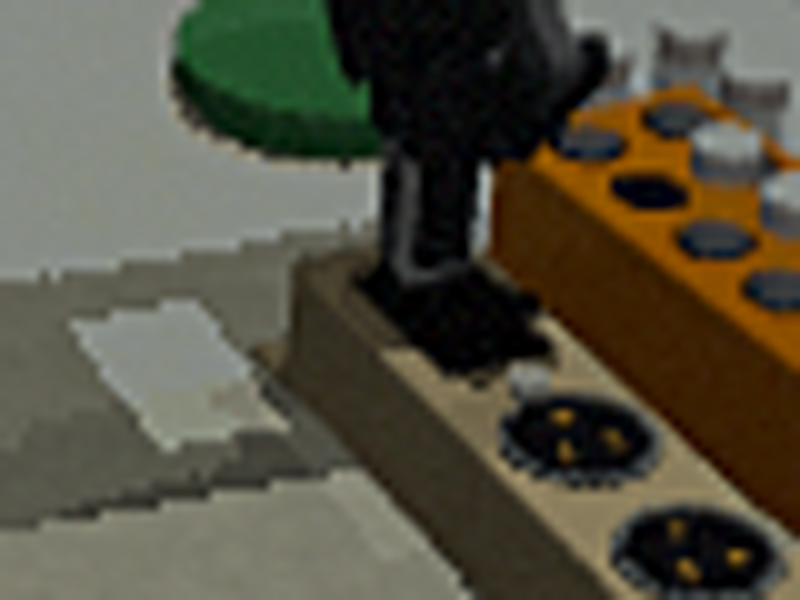

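View pics/w28.png

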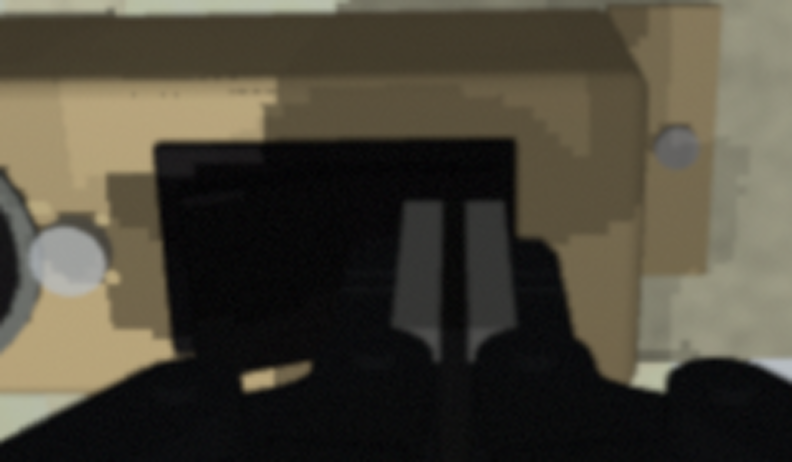

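Request:
move_arm:
  deltas: [0,1,0,-2,0,0,0,0,1,0,0,0,0,0,0,0,0,0,0,0,0,0,0,0,0,0,0,0,0,0,0,0,0,0,0]

```text
t: 48.65
tcp_pos: [0.7006, 0.0765, 0.0483]
tool_rot: [-0.491, 0.506, 0.492, 0.511]
force: [-4.0, 7.6, 13.9]
finger_gap: -0.005
```

Request:
move_arm:
  deltas: [0,-5,0,0,0,0,0,0,-20,0,0,0,0,0,0,-40,0,0,0,0,0,0,-40,20,0,0,0,0,0,-10,40,0,0,0,0,0,0,40,0,0,0,0,0,0,40,0,0,0,0,0,0,0,0,0,0,0,0,0,0,0,0,0]

```text
invalid input at $.deltas: expected a multiple of 7 numbers
```

Run:
```python
from h import *
delta([.6,.07,.16],tool(88))
snap("wrist","w29",scale=1.25); snap("scene","c10",scale=1.25); snap("side","s26",scale=1.25); crop("side" and "s26","s26z",(330,160,430,235),8)
for c in [(.37,.46),(.465,.56),(.56,.66)]: print(rect(["s26"],*c,-.38,-.25,.046,.058),rect(["c10"],*c,-.38,-.25,.046,.058))
W,C=cloud(load("c10")); c=np.array([.6995,-.027]); a=np.radians(87.6); ey=np.array([np.cos(a),np.sin(a)]); ex=np.array([np.sin(a),-np.cos(a)])
for n in ("c8","c10"):
  W,_=cloud(load(n)); d=W[:,:2]-c; x=d@ex*1e3; y=d@ey*1e3; 
  for y0 in range(64,110,6):
    m=(abs(x)<11)&(abs(y-y0)<3)&(W[:,2]<.08); print(n,y0,m.sum(),(np.median(W[m,2])*1e3).round(1) if m.any() else None)
```

```text
t 48.65 now [0.7006 0.0765 0.0483] | d_mm(old tool axes) [-112.1  100.    -9.3] rot_deg [0.  0.3 0.2] gap -0.005 F [-4.   7.6 13.9] q [-0.05  0.85  1.34  0.01  0.95 -1.59]
(array([ 0.4149, -0.3189]), (98.3, 64.6), np.float64(93.6), 0.0513, 1707) (array([ 0.4188, -0.3133]), (93.5, 64.5), np.float64(96.5), 0.0509, 367)
(array([ 0.5114, -0.316 ]), (97.3, 65.2), np.float64(93.0), 0.0513, 1464) (array([ 0.515 , -0.3121]), (98.0, 59.8), np.float64(94.8), 0.051, 430)
(array([ 0.6059, -0.3101]), (93.6, 71.0), np.float64(97.8), 0.0513, 1217) (array([ 0.6094, -0.3027]), (92.1, 68.3), np.float64(96.1), 0.0528, 541)
c8 64 24 43.5
c8 70 28 48.5
c8 76 31 49.1
c8 82 30 48.6
c8 88 29 48.8
c8 94 30 50.8
c8 100 32 53.8
c8 106 35 53.8
c10 64 24 43.6
c10 70 32 53.7
c10 76 28 52.7
c10 82 31 50.2
c10 88 34 49.5
c10 94 37 50.6
c10 100 37 60.1
c10 106 36 53.8
```

View pics/w29.png

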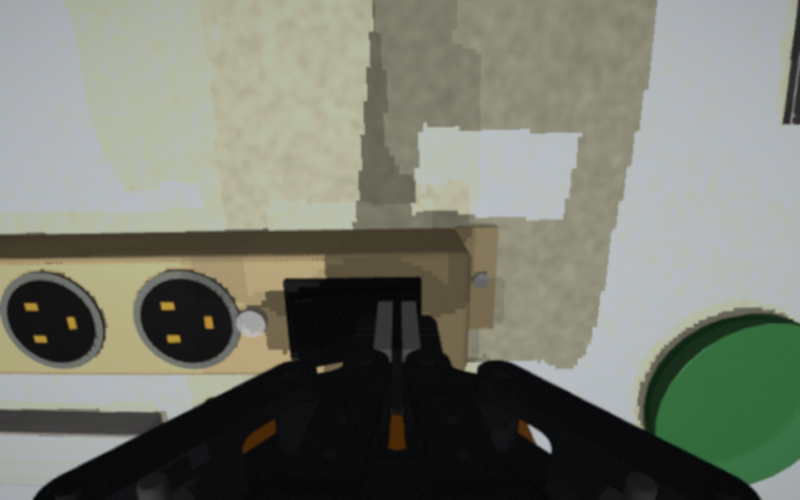

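View pics/s26.png

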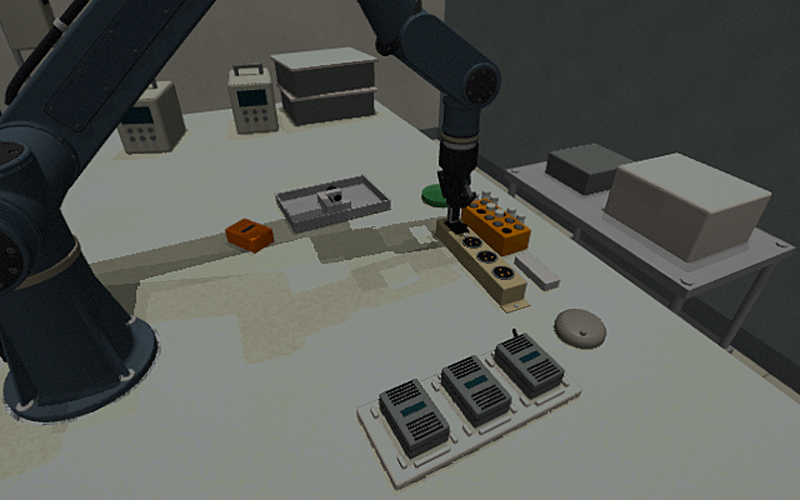

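View pics/s26z.png

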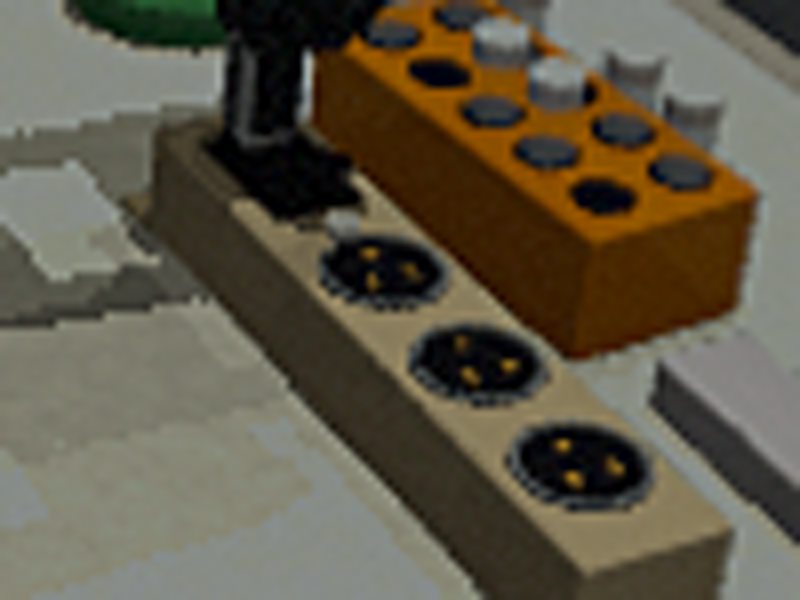

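The move was refused (row length); the other half of the rocker has risen (48.5 → 53.7 mm). Now retreat with proper rows.

Request:
move_arm:
  deltas: [0,-5,0,0,0,0,0,0,-20,0,0,0,0,0,0,-40,0,0,0,0,0,0,-40,20,0,0,0,0,0,-10,40,0,0,0,0,0,0,40,0,0,0,0,0,0,40,0,0,0,0,0,0,0,0,0,0,0]

```text
t: 49.6
tcp_pos: [0.5517, 0.0782, 0.1589]
tool_rot: [-0.489, 0.511, 0.494, 0.506]
force: [-0.5, 0.9, -0.4]
finger_gap: 0.0
```

Run:
```python
from h import *
p,R,st=pose(); print(st["t"],p,st["force"])
snap("wrist","w30",scale=1.25); snap("scene","c11",scale=1.25); snap("side","s27",scale=1.25)
c=np.array([.6995,-.027]); a=np.radians(87.6); ey=np.array([np.cos(a),np.sin(a)]); ex=np.array([np.sin(a),-np.cos(a)])
for n in ("c11","w30"):
  W,_=cloud(load(n)); d=W[:,:2]-c; x=d@ex*1e3; y=d@ey*1e3
  print(n,[(y0,(np.median(W[m,2])*1e3).round(1)) for y0 in range(64,110,6) for m in [(abs(x)<11)&(abs(y-y0)<3)&(W[:,2]<.08)] if m.any()])
for b in [(.37,.46),(.465,.56),(.56,.66)]: print(rect(["s27"],*b,-.38,-.25,.046,.058))
```

```text
49.6 [0.55166619 0.0782495  0.15886145] [-0.48969597  0.86665606 -0.39065241]
c11 [(64, np.float64(43.9)), (70, np.float64(53.8)), (76, np.float64(52.1)), (82, np.float64(50.5)), (88, np.float64(48.3)), (94, np.float64(48.5)), (100, np.float64(48.2)), (106, np.float64(48.3))]
w30 [(94, np.float64(48.3)), (100, np.float64(48.3)), (106, np.float64(48.4))]
(array([ 0.413 , -0.3212]), (95.7, 65.9), np.float64(96.5), 0.0512, 1703)
(array([ 0.5093, -0.3157]), (94.4, 65.5), np.float64(97.4), 0.0513, 1454)
(array([ 0.6041, -0.3108]), (94.2, 65.8), np.float64(97.3), 0.0513, 1213)
```

View pics/w30.png

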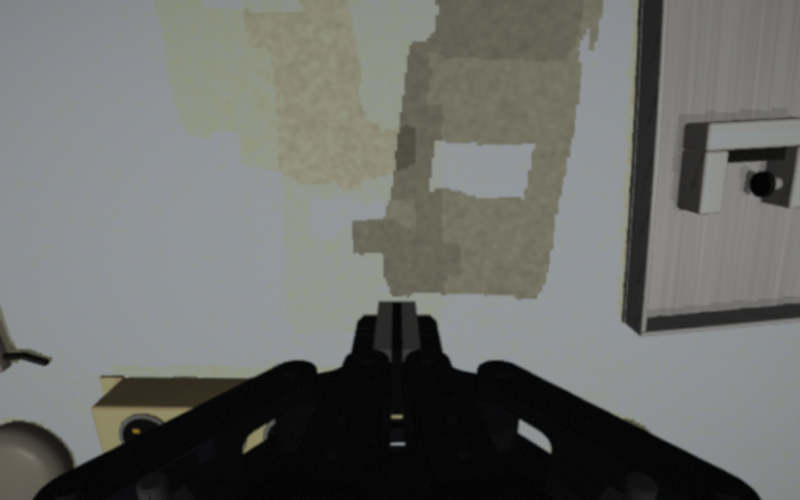

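View pics/c11.png

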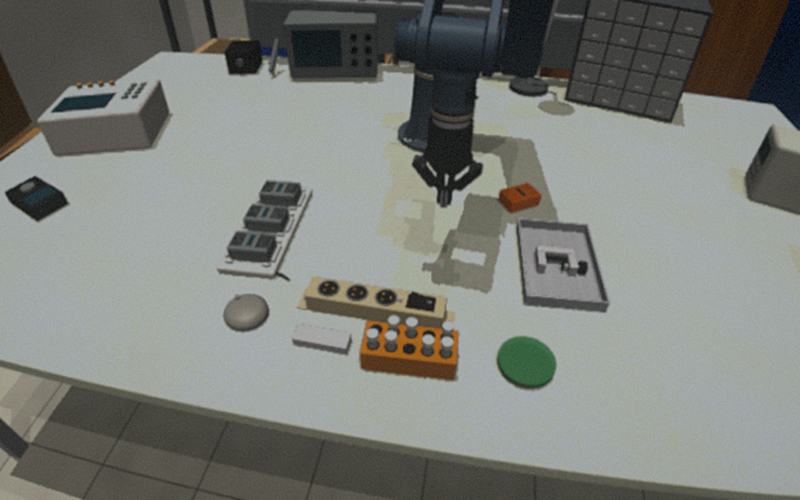

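View pics/s27.png

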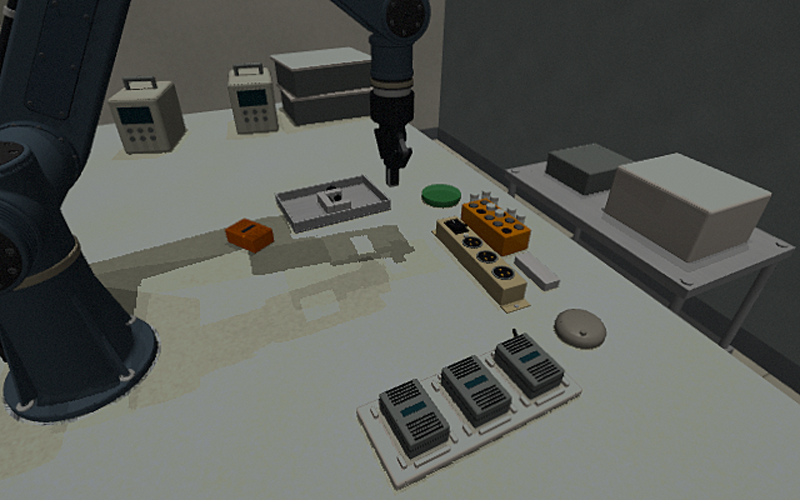

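```bash
python3 -c "
from station import job
print(job.sign_off())"
```

```text
the job is handed in; nothing more can be done
None
```

The job is handed in after about 50 s of robot time; no verdict was reported. The three grey packs lie in bays of their own, contacts down, the one clamp is flat in the steel tray, and the rocker is on.

- **Packs:** The ribs-up pack went straight in. The two that arrived contacts up were each turned over by standing them on end and gripping them again.
- **Pack checks:** The last close view put the pack centres within about 2 mm of the bay middles. All the tops were at 51–52 mm, which is what a seated pack should read. The scene and side cameras differ from each other by up to about 8 mm in places; I relied on the wrist camera, which lay between them.
- **Rocker:** I pressed it only after all three packs were in. The depth picture shows the pressed half level at 48.3 mm and the other half raised to about 53.8 mm. The fingers met a hard stop at 48.3 mm.
- **Bystanders and look-alike:** In the last pictures the orange look-alike pack, petri dish, gauge block, vial rack and implant shell look unmoved. I did not measure them.
- **Slips on the way:** One retreat move was refused because a row was one number short, and I sent it again. Two of the flip turns came out about 8° off and were corrected in the air before setting down.

I saw no second clamp and no sign of a grip slip or a part being knocked aside.

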